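# Pack pocket books into an adjustable desk rack

## Task

Draw the locking pin out of the book rack and lay it in the open notch beside the rack's end wall; after that, slide the end stop well open. Stand all the pocket books in the rack, upright and square, spines towards the rail side, centred front to back, and push the stop up snug so that no gaps are left between wall, books and stop. Leave the mug, spool and tin where they are.

Things in the scene. Friction and masses are not known exactly. Their poses are not given: they have to be found in the camera images.
- rack: plywood book rack, fixed to the desk (place and yaw vary). Origin on the desk under the middle of the book space front to back; x points from the front rail (with the pin) to the back, y from the stop to the end wall, z up. Base board x = -44 to 56, y = -146 to 152 mm, 10 mm thick: books stand on it, centred at x = 0. Open at the back.
- stop (a joint): how far the wooden end stop is slid open, in m, along the rack's -y, 0 to 0.166. It starts at 0, locked by the pin, its face 20 mm from the end wall: the book space from wall to stop is 0.020 + this value. It slides with about 2 N of friction and stays where left.
- stop_face (a point): on the stop's face towards the books, at mid-depth, on the base board; axes as the rack's. The stop's upright plate is x = -30 to 30, y = -14 to 0, 105 mm tall from this point; it can be gripped front to back (60 mm) near its top, like a book. Behind it a 30 mm high foot (x = -43 to -15, y = -54 to -14) takes the pin.
- wall (a point): on the fixed end wall's face towards the books, at mid-depth, on the base board (rack x = 0, y = 100, z = 10 mm); axes as the rack's. The wall is x = -30 to 30, 12 mm thick, 90 mm tall from here.
- front (a point): on the outer face of the front rail (rack x = -56, y = -20, z = 30 mm); axes as the rack's. The rail is 12 mm thick, 38 mm high, rack y = -146 to 112. A 13 mm square bore runs along x through it at rack y = 46, centre z = 24 mm, and on through the stop's foot when the stop is at 0.
- notch (a point): centre of the parking notch beside the end wall (rack x = -31, y = 132, z = 23 mm), a level trough along the rack's x, open at top and both ends: 50 mm long, 16 mm wide, floor 5 mm below this point, cheeks 13 mm above it. Axes as the rack's. The pin lies in it, shank along x, tip to +x, head out at the front.
- pin: loose locking pin, 45 g: black square head 18 x 18 mm, 34 mm long, origin at the head's centre; x points to the tip; steel shank 10 mm thick from x = 17 to 75 mm; mass centre at x = 38. Starts level in the bore, origin at rack (-85, 46, 22) mm; drawing it clear takes 66 mm along the rack's -x. Parked, its origin is 42 to 65 mm in front (-x) of the notch point.
- book_a: pocket book, hardback, standing upright and loose on the desk (may be absent): 60 mm from spine to fore-edge (x, spine at -x), 26 mm thick (y), 98 mm tall (z), about 138 g. Origin: middle of its underside.
- book_b: pocket book, hardback, standing upright and loose on the desk (may be absent): 60 mm from spine to fore-edge (x, spine at -x), 28 mm thick (y), 102 mm tall (z), about 154 g. Origin: middle of its underside.
- book_c: pocket book, hardback, standing upright and loose on the desk (may be absent): 60 mm from spine to fore-edge (x, spine at -x), 30 mm thick (y), 100 mm tall (z), about 162 g. Origin: middle of its underside.
- book_d: pocket book, hardback, standing upright and loose on the desk (may be absent): 60 mm from spine to fore-edge (x, spine at -x), 32 mm thick (y), 106 mm tall (z), about 183 g. Origin: middle of its underside.
- book_e: pocket book, hardback, standing upright and loose on the desk (may be absent): 60 mm from spine to fore-edge (x, spine at -x), 34 mm thick (y), 104 mm tall (z), about 191 g. Origin: middle of its underside.
- mug: white mug, bystander, 76 mm wide, 90 mm tall, origin under its centre
- spool: wooden thread spool, bystander, 34 mm wide, 40 mm tall, origin under its centre
- tin: small blue tin, bystander, 74 x 54 x 46 mm, origin under its centre

How it is judged:
By the outcome, as a careful person would: the job done as asked, in the order asked, and still so for the second after the job is handed in, with the robot touching nothing.
Of book_a, book_b, book_c, book_d, book_e only 3 to 5 are there at a start; the rules pass over those that are not, and their reading is None.
At some moment in a run one of pin may be knocked a few centimetres aside while the robot is not near it.
Once in a run the grip may slacken for a moment while it holds something.
It also fails if it takes over 210 s, if anything falls off the work surface, if the arm or the gripper's body presses on something with over 40 N, if the wrist force passes 120 N, or if a joint passes its speed limit or range.

## Robot

A 6-joint arm with a two-finger parallel gripper is mounted at the origin on the work surface. World frame = base frame: x ahead of the robot, y to its left, z up, the work surface at z = 0. Lengths are in m, angles in rad, forces in N, time in s.
With the tool pointing down it reaches from about 0.35 to 0.85 m from the base axis. Payload 8.1 kg.
Tool frame: the origin (TCP) lies at the very end of the fingers, on their centre line; the grasp point (between the pads) lies 19 mm behind it (hold_point_z is the distance from the TCP to the grasp point, in m); x points along the fingers, z is the direction in which the jaws open and shut, and the axes are right-handed (so a half turn about x gives the same grasp; the last joint's range is limited). The gripper opens to 93 mm and grips with 3 to 60 N. Pads are 15 mm wide; open, the fingers measure 128 mm over their backs; the gripper's body (75 mm by 188 mm) begins 65 mm behind the grasp point.
Start: joints at [1.249, 0.13, 1.488, -0, 1.523, -0.085], TCP at [0.141, 0.583, 0.219] pointing down, gripper open.
Joint ranges: [-2.96, 2.96], [-0.89, 2.26], [0.02, 2.5], [-1.34, 4.48], [0, 2.73], [-2.66, 2.66]. Speed limits (rad/s): [2.39, 2.39, 2.79, 3.14, 3.14, 3.14].

## Interface

Orientations are given as a rotation vector (axis times angle).
In Python, from bench import * gives the robot as it stands. The module is installed in compiled form; this text tells all that it offers.
- The arm moves only by the tool carry_out, never from a script. Its argument "deltas" is a list of rows, each an object with "slide": the shift along the tool's x, y, z in mm, a list of three; "yaw": the turn about the tool's x in rad; "grip": the opening, from -1 (shut) to 1 (fully open), so that 0 is half open. In form: [{"slide": [dx, dy, dz], "yaw": yaw, "grip": grip}, ...]. A call has 1 to 12 rows; each row shifts and turns the commanded pose from where the row before left it, along the tool's axes as they then stand; what a row does not reach is not made up. A row lasts 1/12 s, in which the tool goes at most 41.7 mm and 7.16 degrees, less where a joint would pass 70% of its speed; a pose out of reach is approached as far as the arm can. A call with a gripper value outside its range is refused whole. The fingers move at their own pace and stop on an object; "squeeze" is the grip in N (left out, the last holds). Time passes only in rows, so rows that do not move let the fingers close. It gives the time, the measured TCP pose, the force and the opening at its end, in the units of the state.
- read_state(): the state, without advancing time (a new reading comes with each control period).
- read_camera(name): name is "scene" or "top" or "wrist"; returns a dict with "img" (384x512x3 uint8, red, green, blue), "intrinsics" (3x3 intrinsics, pixels), "xyz" and "orientation" of the camera in the world. Camera axes: x right, y down, z forward; pixel columns grow to the right and rows downward; lengths in m; the calibration is good to about 2 mm. A picture is of the moment at which its call begins. There is no depth.
- close_job(): hands the job in, once; it reports no verdict.
Trained networks look in a picture, given as the dict that the camera call returned (one of the last four; its "shot" number tells which), for a name from the list of things; names that differ only in an ending like _2 or _b are one class to them, and where a whole thing is asked for, a point or a joint stands for the part that bears it (a point fixed in the world has none). Each returns a list of dicts, best first, with "score" (0 to 1); they miss things now and then, are a little off and sometimes report something else, mostly with a low value. They report only what shows in the picture. A call takes as long as a camera call.
- regions_of(picture, thing): "region" (384x512 bool, what is visible of it).
- landmark_of(picture, thing): "point" ([x, y, z] in m, in world coordinates, good to about 4 mm: a listed point, or the origin of a listed thing).
The state is a dict: "clock": time; "joints": joint angles; "dq": joint speeds; "effort": joint torques, N m; "ee_pos": TCP position; "eef_rot": TCP orientation; "ft_force": force on the tool from outside, world axes, zero at the start; "moment": the same for the moment, N m; "width": finger opening in m.
Only numpy, scipy, OpenCV 4.12 (cv2) and the standard library are available. Lean on these libraries where they do the work, as an engineer would, in place of code of your own. Each camera call takes 0.05 s, during which the arm holds its last target.

## Working session

There is one attempt and no reset: what is moved stays moved. The work goes in short steps, Python scripts to look and compute and a tool call to move; the robot and the scene stay as the last step left them, time stands still between calls to the robot, and variables do not carry over. Pictures are saved under pics/ and viewed, and the job is handed in when it is done.

Besides the shell and the picture viewer there is one more tool, called after ">>>" as name([rows], argument=value, ...), one row to a line, values as JSON. carry_out: Moves the arm, as the interface text tells. Its arguments: {"type":"object","properties":{"deltas":{"type":"array","items":{"type":"object","properties":{"slide":{"type":"array","items":{"type":"number"}},"yaw":{"type":"number"},"grip":{"type":"number"}}}},"squeeze":{"type":"number"}},"required":["deltas"]}

```bash
mkdir -p pics; cat > h.py <<'E'
from bench import *
import numpy as np, cv2
from scipy.spatial.transform import Rotation as R
def save(p,n): cv2.imwrite(f'pics/{n}.png',cv2.cvtColor(p['img'],cv2.COLOR_RGB2BGR))
def camR(p):
    o=np.array(p['orientation'],float)
    return R.from_rotvec(o).as_matrix() if o.size==3 else (o if o.shape==(3,3) else R.from_quat(o).as_matrix())
def px2z(p,uv,z):
    K=np.array(p['intrinsics']);d=camR(p)@np.linalg.inv(K)@np.array([uv[0],uv[1],1.]);c=np.array(p['xyz'])
    return c+d*(z-c[2])/d[2]
def proj(p,X):
    K=np.array(p['intrinsics']);q=K@(camR(p).T@(np.array(X)-np.array(p['xyz'])));return q[:2]/q[2]
E
python3 - <<'E'
from h import *
s=read_state();print(s)
for n in['scene','top','wrist']:
    p=read_camera(n);save(p,n+'0');print(n,p['xyz'],p['orientation'],p['intrinsics'],p['shot'])
    for t in['front','wall','stop_face','notch','pin','book_a','mug','spool','tin']:
        if n=='wrist' : continue
        print(t,[(np.round(d['point'],3).tolist(),round(d['score'],2)) for d in landmark_of(p,t)])
E
```

```text
{'clock': 0.0, 'joints': array([ 1.24859299e+00,  1.31167924e-01,  1.48924954e+00, -2.62300792e-05,
        1.52299176e+00, -8.53823712e-02]), 'dq': array([-0.00068651, -0.00096683,  0.00102661,  0.00243388,  0.00152979,
        0.000655  ]), 'effort': array([ 1.21247373e-03, -5.59866464e+01, -4.91753483e+01,  7.68714678e-02,
        3.60128295e-02, -1.45517984e-04]), 'ee_pos': array([0.14056868, 0.58272821, 0.21759974]), 'eef_rot': array([-1.03407045,  1.31350634,  1.0323671 ]), 'ft_force': array([-0.1425304 , -0.8691398 , -0.90191281]), 'moment': array([ 0.01073761,  0.01284757, -0.03996828]), 'width': 0.09305692232029017}
scene [1.36157686 0.16229611 0.75351571] [-1.54579697 -1.91321369  0.87652435] [[411.52061412   0.         250.47578435]
 [  0.         411.52061412 194.71627613]
 [  0.           0.           1.        ]] 1
front [([0.496, 0.083, 0.035], 0.63)]
wall [([0.546, 0.206, 0.012], 0.68)]
stop_face [([0.545, 0.189, 0.009], 0.57)]
notch [([0.512, 0.239, 0.024], 0.71)]
pin [([0.461, 0.148, 0.022], 0.51)]
book_a [([0.607, -0.195, -0.002], 0.9), ([0.454, -0.316, -0.001], 0.
[... 551 characters left out ...]
.24)]
stop_face [([0.545, 0.189, 0.01], 0.61), ([0.462, 0.151, 0.022], 0.42)]
notch [([0.507, 0.238, 0.023], 0.78), ([0.708, -0.07, 0.002], 0.31)]
pin [([0.462, 0.149, 0.021], 0.62)]
book_a [([0.536, -0.441, -0.003], 0.92), ([0.443, -0.201, 0.002], 0.84), ([0.619, -0.351, 0.001], 0.7), ([0.606, -0.191, -0.001], 0.62), ([0.452, -0.312, -0.001], 0.57)]
mug [([0.737, 0.057, 0.001], 0.84), ([0.551, 0.108, -0.003], 0.47)]
spool [([0.703, -0.07, 0.001], 0.68)]
tin [([0.578, 0.399, -0.002], 0.68)]
wrist [0.07802705 0.5980348  0.38520135] [2.31331008 1.82474575 0.21766605] [[273.71464175   0.         254.77213521]
 [  0.         273.71464175 190.43731249]
 [  0.           0.           1.        ]] 3
```

View pics/scene0.png

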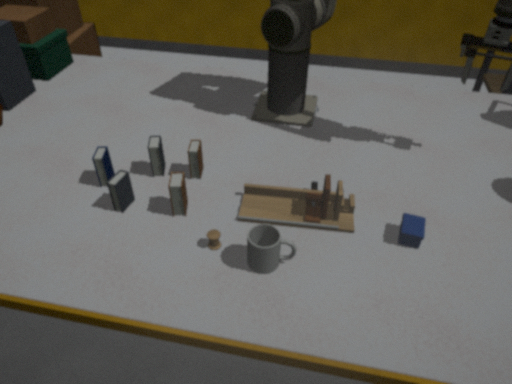

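View pics/top0.png

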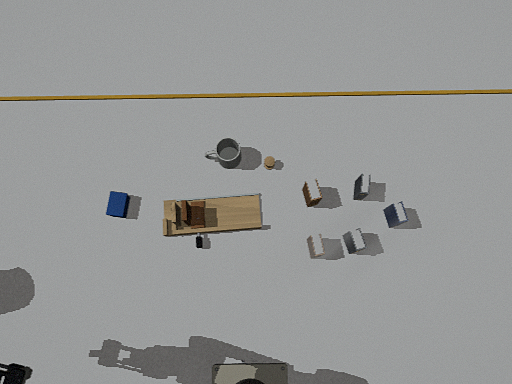

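View pics/wrist0.png

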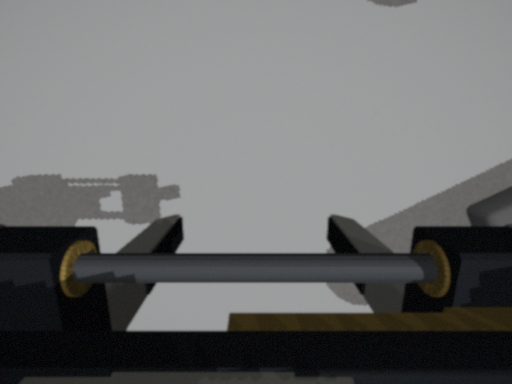

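```bash
cat >> h.py <<'E'
def fitrack(obs):  # obs: list of (rack xy, world xy)
    A=np.array([o[0] for o in obs],float);B=np.array([o[1] for o in obs],float)
    a=A-A.mean(0);b=B-B.mean(0)
    th=np.arctan2((a[:,0]*b[:,1]-a[:,1]*b[:,0]).sum(),(a*b).sum())
    c,s=np.cos(th),np.sin(th);M=np.array([[c,-s],[s,c]]);t=B.mean(0)-M@A.mean(0)
    return th,t,(A@M.T+t-B)
def tool():
    s=read_state();return np.array(s['ee_pos']),R.from_rotvec(s['eef_rot']).as_matrix(),s
def plan(xy=None,z=None,zdir=None,p=None,n=None,step=35):
    """zdir: world angle of jaw (tool z) axis. prints yaw needed & total slide expressed in tool axes AFTER yaw"""
    pos,M,s=tool()
    ang=np.arctan2(M[1,2],M[0,2]);dy=0
    if zdir is not None:
        dy=(-(zdir-ang)+np.pi)%(2*np.pi)-np.pi   # x axis down: + yaw about down = - world angle
    T=pos.copy()
    if xy is not None:T[:2]=xy
    if z is not None:T[2]=z
    Ry=M@R.from_rotvec([dy,0,0]).as_matrix()
    d=Ry.T@(T-pos)*1000
    print('pos',pos.round(4),'jawdeg',round(np.degrees(ang),2),'tilt',M[:,0].round(3),'yaw',round(dy,3),'slide',d.round(1),'dist',round(np.linalg.norm(d),1),'w',round(s['width'],4),'F',np.round(s['ft_force'],1),'j6',round(s['joints'][5],2),'t',round(s['clock'],2))
    return dy,d
E
python3 - <<'E'
from h import *
obs=[((-56,-20),(.497,.0835)),((0,100),(.546,.2075)),((0,80),(.545,.189)),((-31,132),(.5095,.2385)),((-85,46),(.4615,.1485))]
th,t,r=fitrack([(np.array(a)/1000,b) for a,b in obs]);print(np.degrees(th),t,r*1000)
def W(x,y):
    c,s=np.cos(th),np.sin(th);return np.array([[c,-s],[s,c]])@np.array([x,y])+t
# look pose: above rack, camera position offset
pos,M,s=tool();p=read_camera('wrist');print('cam in tool',M.T@(np.array(p['xyz'])-pos),camR(p).T@M)
print(W(-.085,.046),W(-.088,.046))
plan(W(-.13,.046),.2,th+np.pi/2);plan(W(-.13,.046),.2,th-np.pi/2)
E
```

```text
4.131583175194859 [0.550981  0.1084541] [[-0.43252698  0.97143248]
 [-2.22372904  0.69422503]
 [ 0.21721602 -0.75379937]
 [ 1.05132105 -0.62240078]
 [ 1.38771894 -0.28945736]]
cam in tool [-0.16656284  0.06443534 -0.00035425] [[ 5.76128952e-04  1.67215370e-03  9.99998436e-01]
 [-2.35905250e-01 -9.71774466e-01  1.76087086e-03]
 [ 9.71775890e-01 -2.35905895e-01 -1.65397569e-04]]
[0.46288772 0.14821054] [0.45989552 0.1479944 ]
pos [0.1407 0.5833 0.2186] jawdeg 76.44 tilt [ 0. -0. -1.] yaw -0.309 slide [  18.6 -245.  -457.1] dist 519.0 w 0.0929 F [-0.3 -0.7 -0.1] j6 -0.09 t 1.1
pos [0.1407 0.5833 0.2186] jawdeg 76.44 tilt [ 0. -0. -1.] yaw 2.833 slide [ 18.6 245.  457.1] dist 519.0 w 0.0929 F [-0.3 -0.7 -0.1] j6 -0.09 t 1.1
```

>>> carry_out([
  {"slide": [0,0,0],"yaw": -0.103,"grip": 0},
  {"slide": [0,0,0],"yaw": -0.103,"grip": 0},
  {"slide": [0,0,0],"yaw": -0.103,"grip": 0},
  {"slide": [0,-16,-30],"yaw": 0,"grip": 0},
  {"slide": [0,-16,-30],"yaw": 0,"grip": 0},
  {"slide": [0,-16,-30],"yaw": 0,"grip": 0},
  {"slide": [0,-16,-30],"yaw": 0,"grip": 0},
  {"slide": [0,-16,-30],"yaw": 0,"grip": 0},
  {"slide": [0,-16,-30],"yaw": 0,"grip": 0},
  {"slide": [0,-16,-30],"yaw": 0,"grip": 0},
  {"slide": [0,-16,-30],"yaw": 0,"grip": 0},
  {"slide": [0,-16,-30],"yaw": 0,"grip": 0},
], squeeze=20)

```text
clock: 2.1
ee_pos: [0.3044, 0.323, 0.2189]
eef_rot: [-1.262, 1.173, 1.262]
ft_force: [0.0, -0.8, -0.4]
width: 0.0465
```

>>> carry_out([
  {"slide": [0,-16,-30],"yaw": 0,"grip": -0.3},
  {"slide": [0,-16,-30],"yaw": 0,"grip": -0.3},
  {"slide": [0,-16,-30],"yaw": 0,"grip": -0.3},
  {"slide": [0,-16,-30],"yaw": 0,"grip": -0.3},
  {"slide": [0,-16,-30],"yaw": 0,"grip": -0.3},
  {"slide": [0,-5,-7],"yaw": 0,"grip": -0.3},
  {"slide": [0,0,0],"yaw": 0,"grip": -0.3},
  {"slide": [0,0,0],"yaw": 0,"grip": -0.3},
])

```text
clock: 2.77
ee_pos: [0.3998, 0.1741, 0.2187]
eef_rot: [-1.26, 1.175, 1.261]
ft_force: [0.5, -0.3, 0.4]
width: 0.0326
```

```bash
python3 - <<'E'
from h import *
p=read_camera('wrist');save(p,'w1')
for t in['front','wall','stop_face','notch','pin']:
    print(t,[(np.round(d['point'],4).tolist(),round(d['score'],2),proj(p,d['point']).round()) for d in landmark_of(p,t)])
plan()
E
```

```text
front []
wall []
stop_face [([0.4637, 0.1509, 0.0231], 0.25, array([235., 217.]))]
notch [([0.5088, 0.2419, 0.0258], 0.77, array([297., 252.]))]
pin [([0.4619, 0.1539, 0.0264], 0.64, array([237., 217.]))]
pos [0.3995 0.1749 0.2187] jawdeg 94.25 tilt [ 0.  0. -1.] yaw 0 slide [0. 0. 0.] dist 0.0 w 0.0324 F [0.2 0.4 0.2] j6 -1.35 t 3.07
```

View pics/w1.png

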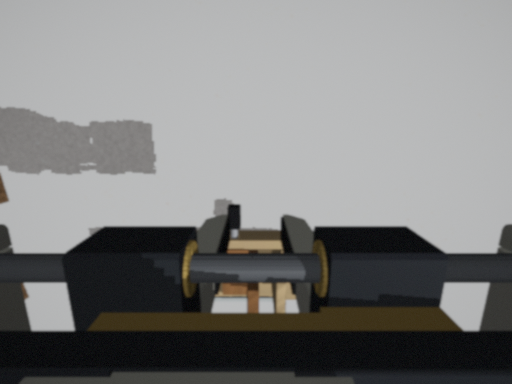

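```bash
python3 - <<'E'
from h import *
p=read_camera('wrist')
for d in regions_of(p,'pin'):
    ys,xs=np.nonzero(d['region']);print(d['score'],xs.min(),xs.max(),ys.min(),ys.max(),len(xs))
for uv in[(229,206),(241,206),(235,232),(235,206),(229,230),(241,230)]:print(uv,px2z(p,uv,.031).round(4))
img=cv2.cvtColor(p['img'],cv2.COLOR_RGB2BGR)[190:310,190:320];cv2.imwrite('pics/c1.png',cv2.resize(img,None,fx=6,fy=6,interpolation=cv2.INTER_NEAREST)[:600])
p=read_camera('top');img=cv2.cvtColor(p['img'],cv2.COLOR_RGB2BGR)[180:255,150:275];cv2.imwrite('pics/c2.png',cv2.resize(img,None,fx=6,fy=6,interpolation=cv2.INTER_CUBIC))
E
```

```text
0.61 226 239 204 238 348
(229, 206) [0.445  0.1429 0.031 ]
(241, 206) [0.4438 0.1591 0.031 ]
(235, 232) [0.4818 0.1532 0.031 ]
(235, 206) [0.4444 0.151  0.031 ]
(229, 230) [0.4795 0.1448 0.031 ]
(241, 230) [0.4782 0.1613 0.031 ]
```

View pics/c1.png

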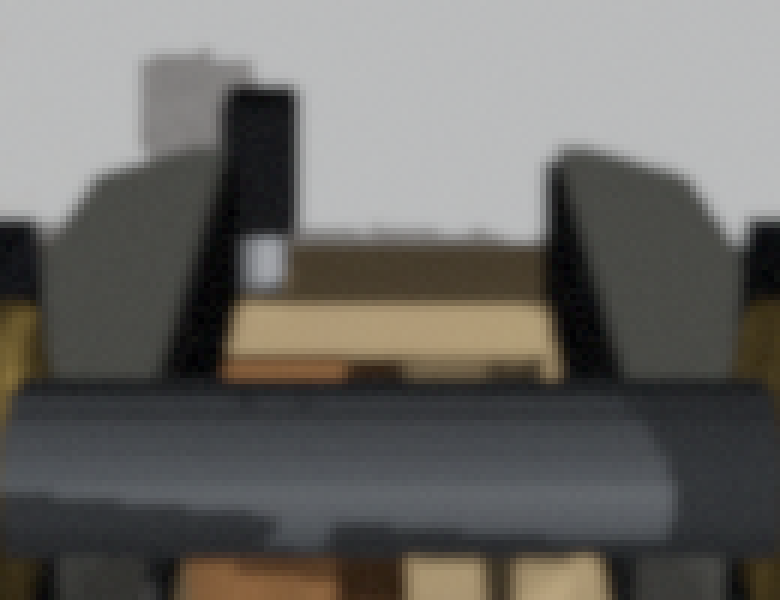

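View pics/c2.png

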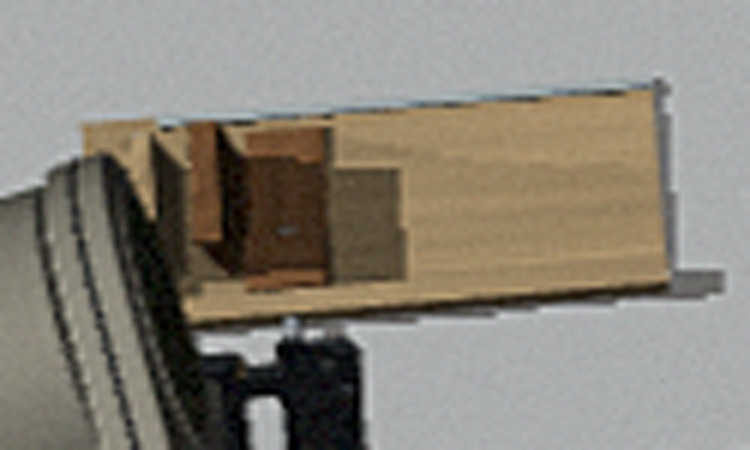

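```bash
python3 - <<'E'
from h import *
plan((.4605,.1495),.006,np.radians(94.13))
E
```

```text
pos [0.3997 0.1744 0.2186] jawdeg 94.2 tilt [-0.  0. -1.] yaw 0.001 slide [212.6 -58.9 -29.2] dist 222.6 w 0.0326 F [ 1.  -0.9 -0.2] j6 -1.35 t 3.22
```

>>> carry_out([
  {"slide": [0,-20,-10],"yaw": 0,"grip": -0.15},
  {"slide": [0,-20,-10],"yaw": 0,"grip": -0.15},
  {"slide": [0,-19,-9],"yaw": 0,"grip": -0.15},
  {"slide": [30,0,0],"yaw": 0,"grip": -0.15},
  {"slide": [30,0,0],"yaw": 0,"grip": -0.15},
  {"slide": [30,0,0],"yaw": 0,"grip": -0.15},
  {"slide": [30,0,0],"yaw": 0,"grip": -0.15},
  {"slide": [30,0,0],"yaw": 0,"grip": -0.15},
  {"slide": [20,0,0],"yaw": 0,"grip": -0.15},
  {"slide": [0,0,0],"yaw": 0,"grip": -0.15},
  {"slide": [0,0,0],"yaw": 0,"grip": -0.15},
])

```text
clock: 4.13
ee_pos: [0.4597, 0.1491, 0.0478]
eef_rot: [-1.261, 1.177, 1.264]
ft_force: [0.4, 0.2, -0.5]
width: 0.0398
```

```bash
python3 - <<'E'
from h import *
p=read_camera('wrist');save(p,'w2');
plan((.4605,.1495),.006,np.radians(94.13))
E
```

```text
pos [0.4612 0.1495 0.0495] jawdeg 94.15 tilt [ 0.  0. -1.] yaw 0.0 slide [43.5  0.7  0.1] dist 43.5 w 0.0396 F [ 0.9 -0.4  1. ] j6 -1.44 t 4.18
```

View pics/w2.png

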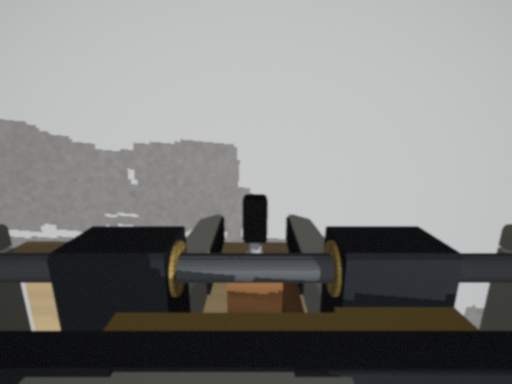

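>>> carry_out([
  {"slide": [15,0,0],"yaw": 0,"grip": -0.15},
  {"slide": [15,0,0],"yaw": 0,"grip": -0.15},
  {"slide": [11,0,0],"yaw": 0,"grip": -0.15},
  {"slide": [0,0,0],"yaw": 0,"grip": -0.15},
  {"slide": [0,0,0],"yaw": 0,"grip": -0.7},
  {"slide": [0,0,0],"yaw": 0,"grip": -0.8},
  {"slide": [0,0,0],"yaw": 0,"grip": -0.8},
  {"slide": [0,0,0],"yaw": 0,"grip": -0.8},
  {"slide": [0,0,0],"yaw": 0,"grip": -0.8},
], squeeze=25)

```text
clock: 4.93
ee_pos: [0.4617, 0.1494, 0.0085]
eef_rot: [-1.263, 1.173, 1.261]
ft_force: [-0.0, 0.0, 2.0]
width: 0.0177
```

```bash
python3 - <<'E'
from h import *
p=read_camera('wrist');save(p,'w3');
plan()
E
```

```text
pos [0.4617 0.1494 0.0085] jawdeg 94.14 tilt [ 0.002  0.    -1.   ] yaw 0 slide [0. 0. 0.] dist 0.0 w 0.0177 F [1.  0.  3.3] j6 -1.44 t 4.98
```

View pics/w3.png

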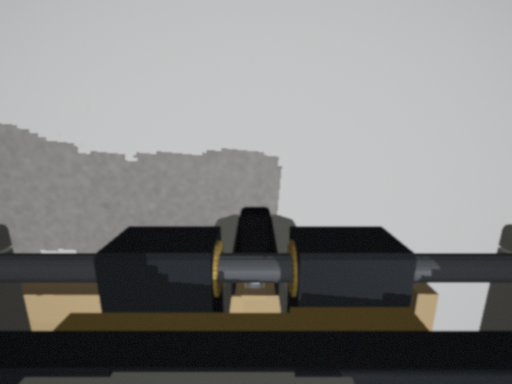

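>>> carry_out([
  {"slide": [0,8,0],"yaw": 0,"grip": -0.9},
  {"slide": [0,8,0],"yaw": 0,"grip": -0.9},
  {"slide": [0,8,0],"yaw": 0,"grip": -0.9},
  {"slide": [0,8,0],"yaw": 0,"grip": -0.9},
  {"slide": [0,8,0],"yaw": 0,"grip": -0.9},
  {"slide": [0,8,0],"yaw": 0,"grip": -0.9},
  {"slide": [0,8,0],"yaw": 0,"grip": -0.9},
  {"slide": [0,8,0],"yaw": 0,"grip": -0.9},
  {"slide": [0,8,0],"yaw": 0,"grip": -0.9},
  {"slide": [0,8,0],"yaw": 0,"grip": -0.9},
  {"slide": [0,0,0],"yaw": 0,"grip": -0.9},
], squeeze=35)

```text
clock: 5.9
ee_pos: [0.3789, 0.1432, 0.0069]
eef_rot: [-1.262, 1.176, 1.264]
ft_force: [-0.6, -0.4, -0.7]
width: 0.0175
```

```bash
python3 - <<'E'
from h import *
p=read_camera('wrist');save(p,'w4');q=read_camera('scene');save(q,'s4')
plan()
for t in ['pin','notch','wall','front','stop_face']:
  for c in (p,q):
    print(t,[(np.round(d['point'],4).tolist(),round(d['score'],2)) for d in landmark_of(c,t)])
img=cv2.cvtColor(q['img'],cv2.COLOR_RGB2BGR)[150:240,230:370];cv2.imwrite('pics/c4.png',cv2.resize(img,None,fx=5,fy=5,interpolation=cv2.INTER_CUBIC))
E
```

```text
pos [0.3809 0.1435 0.0077] jawdeg 94.15 tilt [ 0.  0. -1.] yaw 0 slide [0. 0. 0.] dist 0.0 w 0.0178 F [-0.3  0.2 -0.7] j6 -1.41 t 6.0
pin [([0.3811, 0.1464, 0.0252], 0.77)]
pin []
notch []
notch [([0.508, 0.2385, 0.0245], 0.74), ([0.5448, 0.1886, 0.0123], 0.55)]
wall []
wall [([0.5425, 0.2109, 0.0106], 0.85), ([0.5128, 0.2365, 0.0263], 0.63)]
front []
front [([0.4946, 0.0831, 0.034], 0.97), ([0.5079, 0.2357, 0.0269], 0.29)]
stop_face []
stop_face [([0.5407, 0.1897, 0.0117], 0.81), ([0.735, 0.0593, -0.0039], 0.19)]
```

View pics/w4.png

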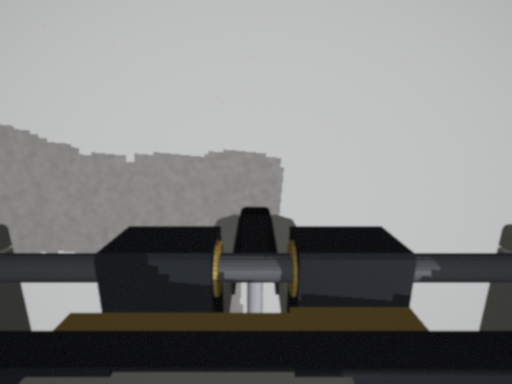

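View pics/c4.png

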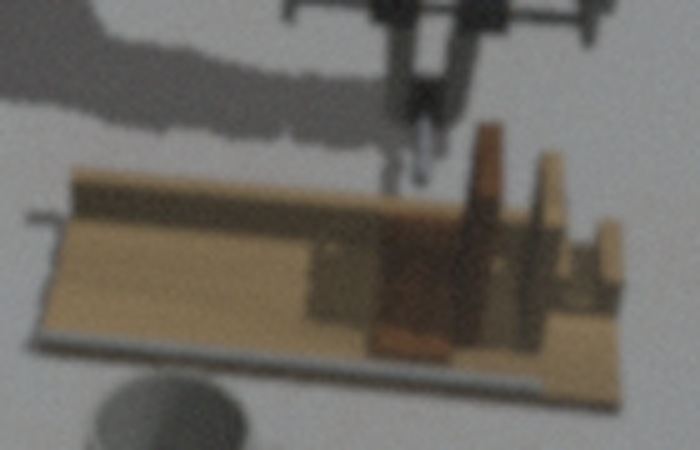

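```bash
python3 - <<'E'
from h import *
p=read_camera('top');save(p,'t5')
img=p['img'].astype(float)
# back edge fit: find, per column, sub-pixel transition desk->wood above via saturation
hsv=cv2.cvtColor(p['img'],cv2.COLOR_RGB2HSV)[:,:,1].astype(float)
pts=[];pb=[]
for u in range(205,258):
    col=hsv[185:245,u]
    th=55
    i=np.nonzero(col>th)[0]
    if len(i)<5: continue
    a=i[0];b=i[-1]
    pts.append((u,185+a-(col[a]-th)/max(col[a]-col[a-1],1)))
    pb.append((u,185+b+(col[b]-th)/max(col[b]-col[b+1],1)))
for name,P,z in(('back',pts,.01),('front',pb,.048)):
    W=np.array([px2z(p,q,z)[:2] for q in P])
    c=np.median(W,0)
    f=np.polyfit(W[:,1],W[:,0],1);r=W[:,0]-np.polyval(f,W[:,1]);k=abs(r)<.0015
    f=np.polyfit(W[k,1],W[k,0],1)
    th=-np.arctan(f[0]);print(name,np.degrees(th),'n-normal offset',(np.cos(th)*W[k,0]+np.sin(th)*W[k,1]).mean(),k.sum(),len(P),'x at y=.1',np.polyval(f,.1))
E
```

```text
back 3.8459524981718114 n-normal offset 0.6058742795712909 53 53 x at y=.1 0.6005192385478408
front 4.378848567071405 n-normal offset 0.4933901097698217 24 53 x at y=.1 0.4871770818480002
```

View pics/t5.png

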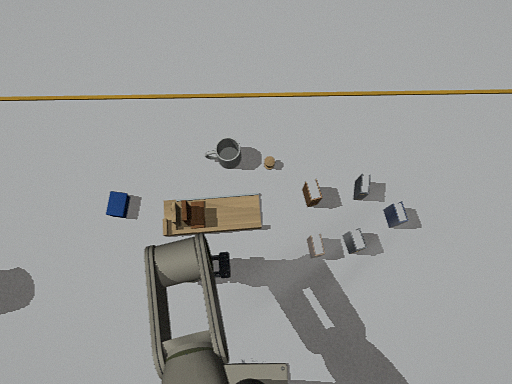

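>>> carry_out([
  {"slide": [-16,0,0],"yaw": 0,"grip": -0.9},
  {"slide": [-16,0,0],"yaw": 0,"grip": -0.9},
  {"slide": [0,0,22],"yaw": 0,"grip": -0.9},
  {"slide": [0,0,22],"yaw": 0,"grip": -0.9},
  {"slide": [0,0,22],"yaw": 0,"grip": -0.9},
  {"slide": [0,0,20],"yaw": 0,"grip": -0.9},
  {"slide": [0,0,0],"yaw": 0,"grip": -0.9},
  {"slide": [0,-15,0],"yaw": 0,"grip": -0.9},
  {"slide": [0,-15,0],"yaw": 0,"grip": -0.9},
  {"slide": [0,-15,0],"yaw": 0,"grip": -0.9},
  {"slide": [0,0,0],"yaw": 0,"grip": -0.9},
  {"slide": [0,0,0],"yaw": 0,"grip": -0.9},
])

```text
clock: 7.55
ee_pos: [0.4198, 0.2319, 0.0394]
eef_rot: [-1.262, 1.175, 1.262]
ft_force: [-1.0, 0.3, -1.1]
width: 0.0178
```

```bash
python3 - <<'E'
from h import *
p=read_camera('wrist');save(p,'w6');q=read_camera('scene');save(q,'s6')
plan((.4605,.2352),None)
for t in ['pin','notch']:
  for c in (p,q):
    print(t,[(np.round(d['point'],4).tolist(),round(d['score'],2)) for d in landmark_of(c,t)])
img=cv2.cvtColor(q['img'],cv2.COLOR_RGB2BGR)[150:240,250:390];cv2.imwrite('pics/c6.png',cv2.resize(img,None,fx=5,fy=5,interpolation=cv2.INTER_CUBIC))
E
```

```text
pos [0.4188 0.232  0.0392] jawdeg 94.12 tilt [-0.001 -0.    -1.   ] yaw 0 slide [ -0.1 -41.8   0.2] dist 41.8 w 0.0181 F [-0.  -0.2 -0.1] j6 -1.24 t 7.65
pin [([0.4191, 0.2317, 0.0548], 0.66)]
pin [([0.4219, 0.2317, 0.0517], 0.61)]
notch []
notch [([0.5092, 0.2394, 0.0279], 0.92), ([0.5499, 0.1121, -0.0], 0.25)]
```

View pics/w6.png

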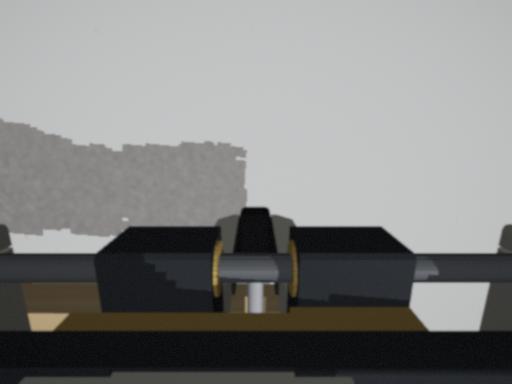

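View pics/c6.png

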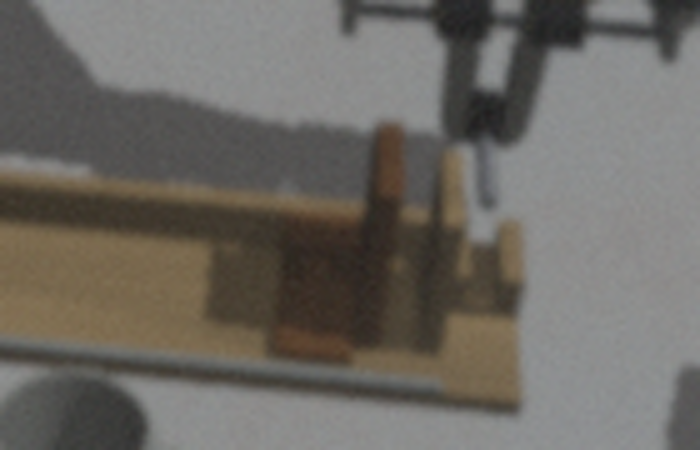

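>>> carry_out([
  {"slide": [0,-14,0],"yaw": 0,"grip": -0.9},
  {"slide": [0,-14,0],"yaw": 0,"grip": -0.9},
  {"slide": [0,-14,0],"yaw": 0,"grip": -0.9},
  {"slide": [0,0,0],"yaw": 0,"grip": -0.9},
  {"slide": [0,0,0],"yaw": 0,"grip": -0.9},
  {"slide": [0,0,0],"yaw": 0,"grip": -0.9},
])

```text
clock: 8.35
ee_pos: [0.4607, 0.2354, 0.0393]
eef_rot: [-1.262, 1.175, 1.263]
ft_force: [0.2, -1.2, -0.3]
width: 0.0177
```

```bash
python3 - <<'E'
from h import *
p=read_camera('wrist');save(p,'w7');q=read_camera('scene');save(q,'s7')
plan((.4605,.2352),None)
for t in ['pin','notch']:
  for c in (p,q):
    print(t,[(np.round(d['point'],4).tolist(),round(d['score'],2)) for d in landmark_of(c,t)])
a=cv2.resize(cv2.cvtColor(q['img'],cv2.COLOR_RGB2BGR)[150:230,290:390],None,fx=7,fy=7,interpolation=cv2.INTER_CUBIC);cv2.imwrite('pics/c7.png',a)
a=cv2.resize(cv2.cvtColor(p['img'],cv2.COLOR_RGB2BGR)[200:320,190:320],None,fx=5,fy=5,interpolation=cv2.INTER_CUBIC);cv2.imwrite('pics/d7.png',a)
E
```

```text
pos [0.4607 0.2354 0.0394] jawdeg 94.15 tilt [-0.001 -0.    -1.   ] yaw 0 slide [ 0.   0.2 -0.2] dist 0.3 w 0.0175 F [-0.5  0.3 -0.9] j6 -1.27 t 8.45
pin [([0.4612, 0.2382, 0.0551], 0.95), ([0.5113, 0.2366, 0.0262], 0.18)]
pin [([0.4608, 0.2338, 0.0501], 0.47)]
notch [([0.5107, 0.2401, 0.0248], 0.65)]
notch [([0.5103, 0.2384, 0.0271], 0.76)]
```

View pics/d7.png

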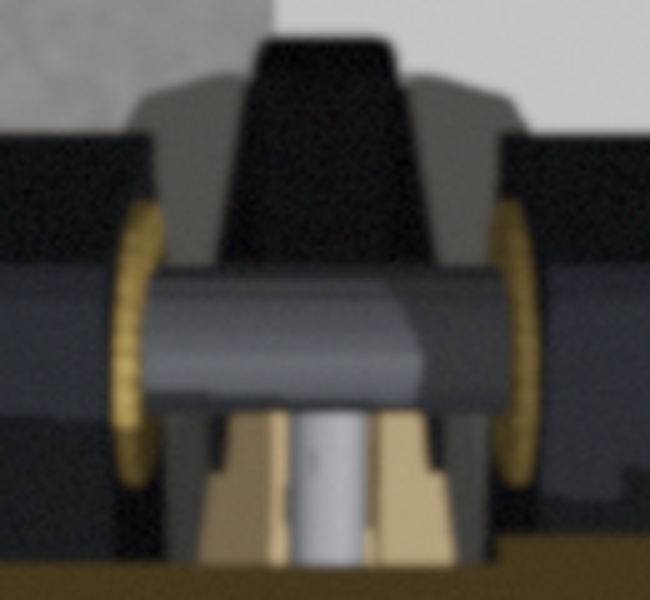

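View pics/c7.png

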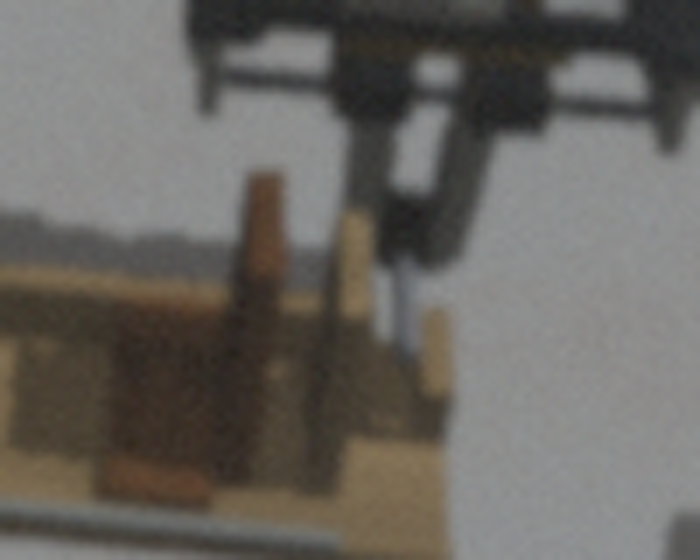

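>>> carry_out([
  {"slide": [10,0,0],"yaw": 0,"grip": -0.9},
  {"slide": [10,0,0],"yaw": 0,"grip": -0.9},
  {"slide": [9,0,0],"yaw": 0,"grip": -0.9},
  {"slide": [0,0,0],"yaw": 0,"grip": -0.9},
  {"slide": [0,0,0],"yaw": 0,"grip": -0.9},
  {"slide": [0,0,0],"yaw": 0,"grip": -0.9},
])

```text
clock: 9.15
ee_pos: [0.4612, 0.2353, 0.0102]
eef_rot: [-1.262, 1.175, 1.263]
ft_force: [-0.5, -0.8, -0.6]
width: 0.0176
```

>>> carry_out([
  {"slide": [0,0,0],"yaw": 0,"grip": -0.45},
  {"slide": [0,0,0],"yaw": 0,"grip": -0.35},
  {"slide": [0,0,0],"yaw": 0,"grip": -0.3},
  {"slide": [0,0,0],"yaw": 0,"grip": -0.3},
  {"slide": [-20,0,0],"yaw": 0,"grip": -0.3},
  {"slide": [-30,0,0],"yaw": 0,"grip": -0.3},
  {"slide": [-30,0,0],"yaw": 0,"grip": -0.3},
  {"slide": [-30,0,0],"yaw": 0,"grip": -0.3},
  {"slide": [-30,0,0],"yaw": 0,"grip": 0.5},
  {"slide": [-30,0,0],"yaw": 0,"grip": 0.5},
])

```text
clock: 9.98
ee_pos: [0.4614, 0.2354, 0.1823]
eef_rot: [-1.262, 1.174, 1.262]
ft_force: [-0.3, 0.0, -0.2]
width: 0.0415
```

```bash
python3 - <<'E'
from h import *
p=read_camera('wrist');save(p,'w8');q=read_camera('scene');save(q,'s8')
plan()
for t in ['pin','notch']:
  for c in (p,q):
    print(t,[(np.round(d['point'],4).tolist(),round(d['score'],2)) for d in landmark_of(c,t)])
a=cv2.resize(cv2.cvtColor(q['img'],cv2.COLOR_RGB2BGR)[150:230,290:390],None,fx=7,fy=7,interpolation=cv2.INTER_CUBIC);cv2.imwrite('pics/c8.png',a)
E
```

```text
pos [0.4649 0.2368 0.1873] jawdeg 94.14 tilt [ 0.01   0.004 -1.   ] yaw 0 slide [0. 0. 0.] dist 0.0 w 0.0494 F [0.3 0.8 0.9] j6 -1.27 t 10.08
pin [([0.4585, 0.2363, 0.0253], 0.75)]
pin [([0.4634, 0.2355, 0.0239], 0.68)]
notch [([0.5112, 0.2404, 0.0235], 0.76)]
notch [([0.5116, 0.2375, 0.0259], 0.63)]
```

View pics/w8.png

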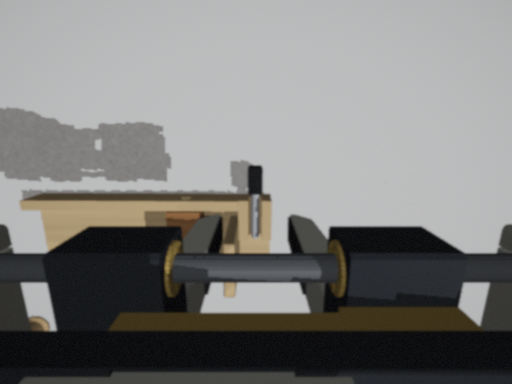

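View pics/c8.png

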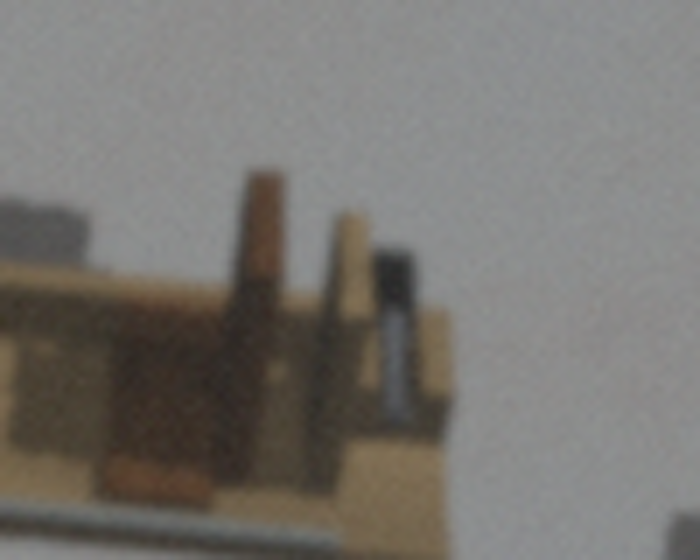

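>>> carry_out([
  {"slide": [0,0,0],"yaw": 0.12,"grip": 0.95},
  {"slide": [0,0,0],"yaw": 0.12,"grip": 0.95},
  {"slide": [0,0,0],"yaw": 0.12,"grip": 0.95},
  {"slide": [0,0,0],"yaw": 0.12,"grip": 0.95},
  {"slide": [0,0,0],"yaw": 0.12,"grip": 0.95},
  {"slide": [0,0,0],"yaw": 0.12,"grip": 0.95},
  {"slide": [0,0,0],"yaw": 0.12,"grip": 0.95},
  {"slide": [0,0,0],"yaw": 0.12,"grip": 0.95},
  {"slide": [0,0,0],"yaw": 0.12,"grip": 0.95},
  {"slide": [0,0,0],"yaw": 0.12,"grip": 0.95},
  {"slide": [0,0,0],"yaw": 0.12,"grip": 0.95},
  {"slide": [0,0,0],"yaw": 0.12,"grip": 0.95},
])

```text
clock: 11.28
ee_pos: [0.4605, 0.235, 0.1784]
eef_rot: [-0.156, 1.569, 0.154]
ft_force: [-0.4, 0.1, 0.4]
width: 0.0908
```

```bash
python3 - <<'E'
from h import *
plan((.5454,.1821),.187,np.radians(4.1))
E
```

```text
pos [0.4605 0.235  0.1784] jawdeg 11.29 tilt [-0.004 -0.001 -1.   ] yaw 0.125 slide [ -8.9 -58.9  80.9] dist 100.5 w 0.0908 F [-0.4  0.1  0.4] j6 0.18 t 11.28
```

>>> carry_out([
  {"slide": [0,0,0],"yaw": 0.125,"grip": 0.95},
  {"slide": [0,-20,27],"yaw": 0,"grip": 0.95},
  {"slide": [0,-20,27],"yaw": 0,"grip": 0.95},
  {"slide": [0,-19,27],"yaw": 0,"grip": 0.95},
  {"slide": [0,0,0],"yaw": 0,"grip": 0.95},
  {"slide": [0,0,0],"yaw": 0,"grip": 0.95},
  {"slide": [0,0,0],"yaw": 0,"grip": 0.95},
])

```text
clock: 11.87
ee_pos: [0.5458, 0.1828, 0.1787]
eef_rot: [-0.061, 1.574, 0.061]
ft_force: [0.1, 0.1, -0.1]
width: 0.0904
```

```bash
python3 - <<'E'
from h import *
plan((.5454,.1821),.081,np.radians(4.1))
p=read_camera('wrist');save(p,'w9')
E
```

```text
pos [0.5458 0.1828 0.1787] jawdeg 4.43 tilt [-0.004 -0.    -1.   ] yaw 0.006 slide [97.7 -0.6 -0.1] dist 97.7 w 0.0904 F [ 0.1  0.1 -0.1] j6 0.16 t 11.87
```

View pics/w9.png

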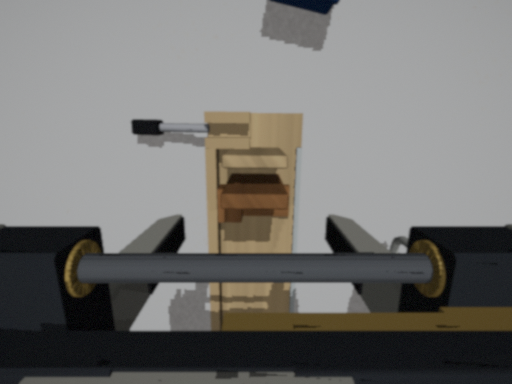

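```bash
python3 - <<'E'
from h import *
p=read_camera('wrist')
for uv,z in [((219,185),.115),((289,185),.115),((254,207),.115),((254,185),.115),((254,196),.115),((222,157),.1),((286,157),.1)]: print(uv,px2z(p,uv,z).round(4))
a=cv2.resize(cv2.cvtColor(p['img'],cv2.COLOR_RGB2BGR)[100:260,190:320],None,fx=4,fy=4,interpolation=cv2.INTER_CUBIC)[:600];cv2.imwrite('pics/c9.png',a)
E
```

```text
(219, 185) [0.5142 0.1938 0.115 ]
(289, 185) [0.5744 0.1987 0.115 ]
(254, 207) [0.5459 0.1765 0.115 ]
(254, 185) [0.5443 0.1962 0.115 ]
(254, 196) [0.5451 0.1864 0.115 ]
(222, 157) [0.5138 0.2162 0.1   ]
(286, 157) [0.571  0.2209 0.1   ]
```

View pics/c9.png

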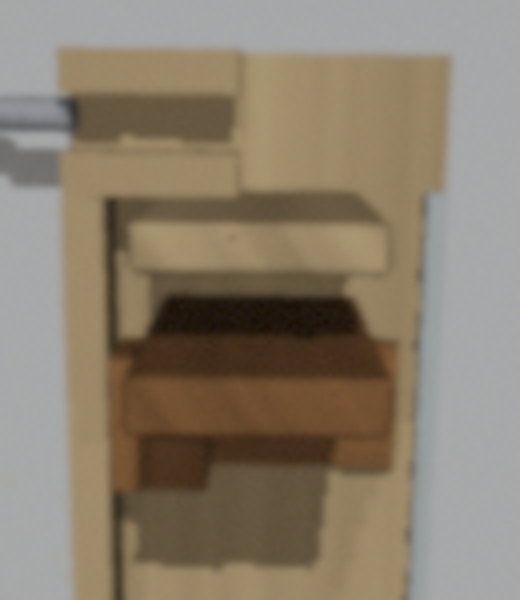

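>>> carry_out([
  {"slide": [25,0,0],"yaw": 0.005,"grip": 0.95},
  {"slide": [25,0,0],"yaw": 0,"grip": 0.95},
  {"slide": [25,0,0],"yaw": 0,"grip": 0.95},
  {"slide": [22,0,0],"yaw": 0,"grip": 0.95},
  {"slide": [0,0,0],"yaw": 0,"grip": 0.95},
  {"slide": [0,0,0],"yaw": 0,"grip": 0.2},
  {"slide": [0,0,0],"yaw": 0,"grip": 0.1},
  {"slide": [0,0,0],"yaw": 0,"grip": 0.1},
  {"slide": [0,0,0],"yaw": 0,"grip": 0.1},
  {"slide": [0,0,0],"yaw": 0,"grip": 0.1},
], squeeze=20)

```text
clock: 12.8
ee_pos: [0.5461, 0.1832, 0.0851]
eef_rot: [-0.057, 1.572, 0.058]
ft_force: [-18.7, -1.4, 14.5]
width: 0.0619
```

```bash
python3 - <<'E'
from h import *
plan((.5454,.1821),.081,np.radians(4.1))
E
```

```text
pos [0.5461 0.1832 0.0851] jawdeg 4.19 tilt [-0.002  0.    -1.   ] yaw 0.002 slide [ 4.1 -1.1 -0.8] dist 4.4 w 0.0619 F [-18.7  -1.4  14.5] j6 0.16 t 12.8
```

>>> carry_out([
  {"slide": [0,0,0],"yaw": 0,"grip": 0.1},
  {"slide": [0,0,0],"yaw": 0,"grip": 0.1},
  {"slide": [0,0,0],"yaw": 0,"grip": 0.1},
])

```text
clock: 13.05
ee_pos: [0.545, 0.1832, 0.085]
eef_rot: [-0.058, 1.574, 0.058]
ft_force: [-15.3, -2.0, 13.4]
width: 0.0598
```

```bash
python3 - <<'E'
from h import *
plan((.5454,.1821),.081,np.radians(4.1));print(read_state()['moment'])
p=read_camera('wrist');save(p,'w10')
p=read_camera('scene');save(p,'s10');a=cv2.resize(cv2.cvtColor(p['img'],cv2.COLOR_RGB2BGR)[130:240,240:380],None,fx=5,fy=5,interpolation=cv2.INTER_CUBIC);cv2.imwrite('pics/c10.png',a)
E
```

```text
pos [0.545  0.1832 0.085 ] jawdeg 4.2 tilt [-0.004 -0.    -1.   ] yaw 0.002 slide [ 4.  -1.1  0.3] dist 4.2 w 0.0598 F [-15.3  -2.   13.4] j6 0.16 t 13.05
[-0.3591115   2.76066296 -0.06267453]
```

View pics/w10.png

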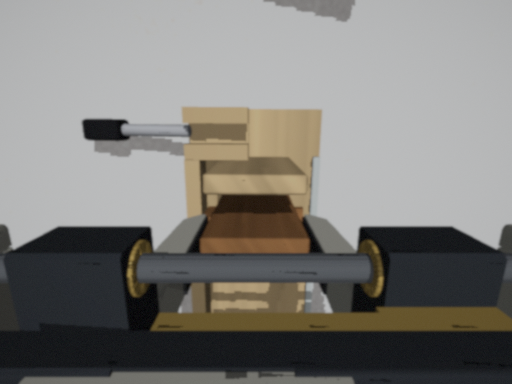

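View pics/c10.png

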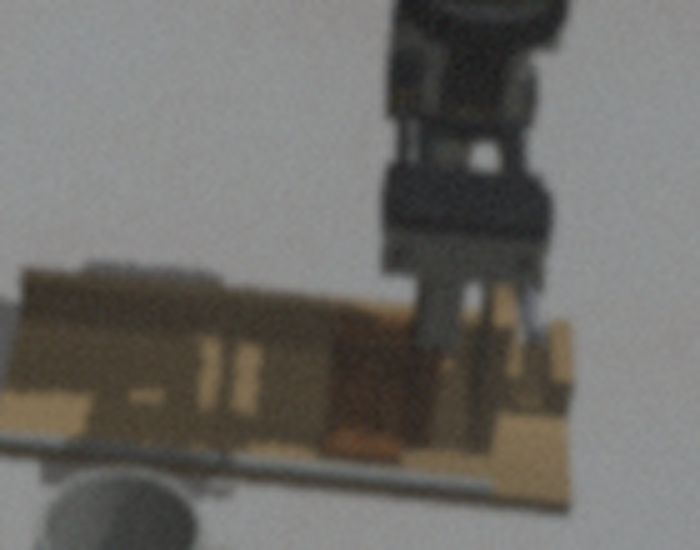

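>>> carry_out([
  {"slide": [-2,0,-1],"yaw": 0,"grip": 0.1},
  {"slide": [0,0,0],"yaw": 0,"grip": 0.1},
  {"slide": [0,0,0],"yaw": 0,"grip": 0.1},
])

```text
clock: 13.4
ee_pos: [0.5449, 0.183, 0.0851]
eef_rot: [-0.057, 1.572, 0.057]
ft_force: [-4.1, 0.8, -4.5]
width: 0.0595
```

```bash
python3 - <<'E'
from h import *
plan((.5454,.1821),.081,np.radians(4.1));print(read_state()['moment'])
E
```

```text
pos [0.5449 0.183  0.0851] jawdeg 4.18 tilt [-0.002  0.    -1.   ] yaw 0.001 slide [ 4.1 -1.   0.4] dist 4.2 w 0.0595 F [-4.1  0.8 -4.5] j6 0.16 t 13.4
[ 0.16202584  1.12640823 -0.12127908]
```

>>> carry_out([
  {"slide": [0,-10,0],"yaw": 0,"grip": 0.1},
  {"slide": [0,-14,0],"yaw": 0,"grip": 0.1},
  {"slide": [0,-14,0],"yaw": 0,"grip": 0.1},
  {"slide": [0,-14,0],"yaw": 0,"grip": 0.1},
  {"slide": [0,-14,0],"yaw": 0,"grip": 0.1},
  {"slide": [0,-14,0],"yaw": 0,"grip": 0.1},
  {"slide": [0,-14,0],"yaw": 0,"grip": 0.1},
  {"slide": [0,-14,0],"yaw": 0,"grip": 0.1},
  {"slide": [0,-14,0],"yaw": 0,"grip": 0.1},
  {"slide": [0,-14,0],"yaw": 0,"grip": 0.1},
  {"slide": [0,-14,0],"yaw": 0,"grip": 0.1},
  {"slide": [0,-12,0],"yaw": 0,"grip": 0.1},
])

```text
clock: 14.4
ee_pos: [0.556, 0.0207, 0.0851]
eef_rot: [-0.057, 1.574, 0.058]
ft_force: [-9.7, 3.5, -0.8]
width: 0.0599
```

>>> carry_out([
  {"slide": [0,0,0],"yaw": 0,"grip": 0.1},
  {"slide": [0,0,0],"yaw": 0,"grip": 0.1},
])

```text
clock: 14.57
ee_pos: [0.5561, 0.0197, 0.0851]
eef_rot: [-0.057, 1.574, 0.056]
ft_force: [-10.4, -2.7, -1.7]
width: 0.0597
```

```bash
python3 - <<'E'
from h import *
plan((.5454,.1821),.081,np.radians(4.1));print(read_state()['moment'])
E
```

```text
pos [0.5561 0.0197 0.0851] jawdeg 4.12 tilt [-0.004 -0.001 -1.   ] yaw 0.0 slide [  3.9 162.8   1. ] dist 162.8 w 0.0597 F [-10.4  -2.7  -1.7] j6 -0.13 t 14.57
[-0.44928922  1.44878735  0.11231714]
```

>>> carry_out([
  {"slide": [0,0,0],"yaw": 0,"grip": 0.9},
  {"slide": [0,0,0],"yaw": 0,"grip": 0.9},
  {"slide": [0,0,0],"yaw": 0,"grip": 0.9},
  {"slide": [0,0,0],"yaw": 0,"grip": 0.9},
  {"slide": [-30,0,0],"yaw": 0,"grip": 0.9},
  {"slide": [-30,0,0],"yaw": 0,"grip": 0.9},
  {"slide": [-30,0,0],"yaw": 0,"grip": 0.9},
  {"slide": [-30,0,0],"yaw": 0,"grip": 0.9},
  {"slide": [-30,0,0],"yaw": 0,"grip": 0.9},
])

```text
clock: 15.32
ee_pos: [0.5581, 0.0215, 0.2378]
eef_rot: [-0.058, 1.569, 0.057]
ft_force: [0.0, -0.3, -0.3]
width: 0.0881
```

```bash
python3 - <<'E'
from h import *
plan()
p=read_camera('top');save(p,'t11');a=cv2.resize(cv2.cvtColor(p['img'],cv2.COLOR_RGB2BGR)[170:265,295:430],None,fx=5,fy=5,interpolation=cv2.INTER_CUBIC);cv2.imwrite('pics/c11.png',a)
for n in 'abcde':
  print(n,[(np.round(d['point'],3).tolist(),round(d['score'],2)) for d in landmark_of(p,'book_'+n)])
print([(np.round(d['point'],3).tolist(),round(d['score'],2)) for d in landmark_of(p,'stop_face')])
p=read_camera('scene');save(p,'s11');a=cv2.resize(cv2.cvtColor(p['img'],cv2.COLOR_RGB2BGR)[125:225,85:215],None,fx=5,fy=5,interpolation=cv2.INTER_CUBIC);cv2.imwrite('pics/d11.png',a)
E
```

```text
pos [0.5581 0.0215 0.2378] jawdeg 4.2 tilt [ 0.001 -0.    -1.   ] yaw 0 slide [0. 0. 0.] dist 0.0 w 0.0881 F [ 0.  -0.3 -0.3] j6 -0.13 t 15.32
a [([0.605, -0.19, -0.002], 0.91), ([0.451, -0.311, -0.005], 0.68), ([0.619, -0.354, 0.001], 0.66), ([0.441, -0.2, -0.0], 0.61), ([0.534, -0.443, -0.002], 0.57)]
b [([0.605, -0.19, -0.002], 0.91), ([0.451, -0.311, -0.005], 0.68), ([0.619, -0.354, 0.001], 0.66), ([0.441, -0.2, -0.0], 0.61), ([0.534, -0.443, -0.002], 0.57)]
c [([0.605, -0.19, -0.002], 0.91), ([0.451, -0.311, -0.005], 0.68), ([0.619, -0.354, 0.001], 0.66), ([0.441, -0.2, -0.0], 0.61), ([0.534, -0.443, -0.002], 0.57)]
d [([0.605, -0.19, -0.002], 0.91), ([0.451, -0.311, -0.005], 0.68), ([0.619, -0.354, 0.001], 0.66), ([0.441, -0.2, -0.0], 0.61), ([0.534, -0.443, -0.002], 0.57)]
e [([0.605, -0.19, -0.002], 0.91), ([0.451, -0.311, -0.005], 0.68), ([0.619, -0.354, 0.001], 0.66), ([0.441, -0.2, -0.0], 0.61), ([0.534, -0.443, -0.002], 0.57)]
[]
```

View pics/c11.png

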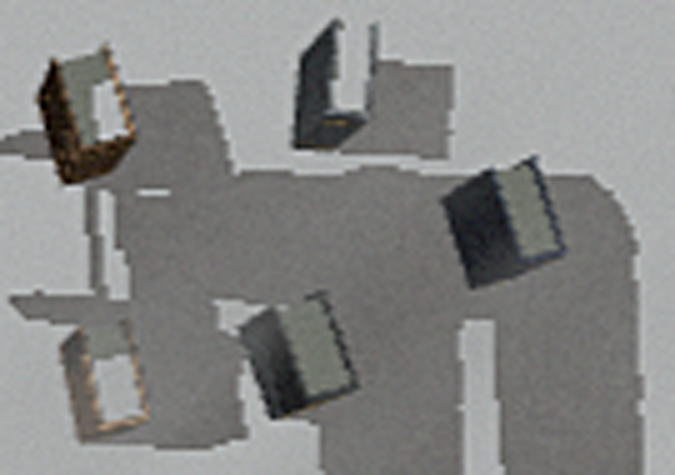

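View pics/d11.png

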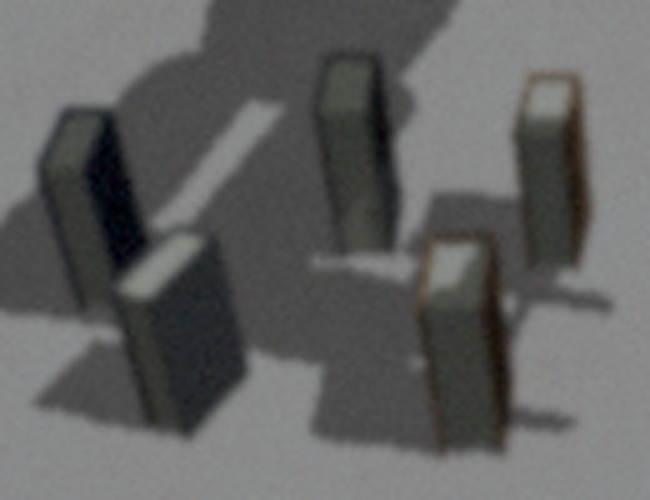

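View pics/t11.png

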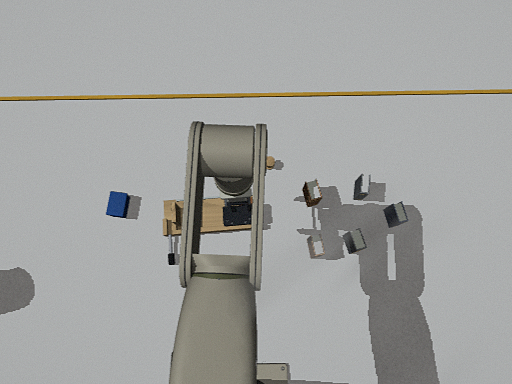

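```bash
python3 - <<'E'
from h import *
plan((.605,-.19),.2,np.radians(17))
E
```

```text
pos [0.557  0.0214 0.2339] jawdeg 4.19 tilt [-0.003  0.    -1.   ] yaw -0.224 slide [  33.8 -216.2  -15.8] dist 219.4 w 0.0885 F [ 0.5  0.2 -0.5] j6 -0.13 t 15.72
```

>>> carry_out([
  {"slide": [0,0,0],"yaw": -0.112,"grip": 0.95},
  {"slide": [0,0,0],"yaw": -0.112,"grip": 0.95},
  {"slide": [0,-31,-2],"yaw": 0,"grip": 0.95},
  {"slide": [0,-31,-2],"yaw": 0,"grip": 0.95},
  {"slide": [0,-31,-2],"yaw": 0,"grip": 0.95},
  {"slide": [8,-31,-3],"yaw": 0,"grip": 0.95},
  {"slide": [8,-31,-3],"yaw": 0,"grip": 0.95},
  {"slide": [8,-31,-2],"yaw": 0,"grip": 0.95},
  {"slide": [8,-30,-2],"yaw": 0,"grip": 0.95},
  {"slide": [0,0,0],"yaw": 0,"grip": 0.95},
  {"slide": [0,0,0],"yaw": 0,"grip": 0.95},
  {"slide": [0,0,0],"yaw": 0,"grip": 0.95},
])

```text
clock: 16.72
ee_pos: [0.6052, -0.1893, 0.2026]
eef_rot: [-0.232, 1.56, 0.234]
ft_force: [1.3, 0.5, 0.7]
width: 0.0909
```

```bash
cat >> h.py <<'E'
def crop(p,n,x0,y0,x1,y1,f):
    a=cv2.resize(cv2.cvtColor(p['img'],cv2.COLOR_RGB2BGR)[y0:y1,x0:x1],None,fx=f,fy=f,interpolation=cv2.INTER_CUBIC);cv2.imwrite(f'pics/{n}.png',a)
E
python3 - <<'E'
from h import *
plan()
p=read_camera('wrist');save(p,'w12');
for d in landmark_of(p,'book_a'): print(d['point'].round(4) if hasattr(d['point'],'round') else d['point'],d['score'])
crop(p,'c12',180,130,330,280,4)
E
```

```text
pos [ 0.6052 -0.1893  0.2026] jawdeg 16.99 tilt [-0.002  0.001 -1.   ] yaw 0 slide [0. 0. 0.] dist 0.0 w 0.0909 F [1.3 0.5 0.7] j6 -0.68 t 16.72
[0.6201, -0.3497, 0.0011] 0.79
[0.5326, -0.4472, 0.0007] 0.74
[0.4398, -0.2007, -0.0005] 0.73
[0.6033, -0.1928, 0.0029] 0.58
[0.455, -0.314, -0.0025] 0.57
```

View pics/w12.png

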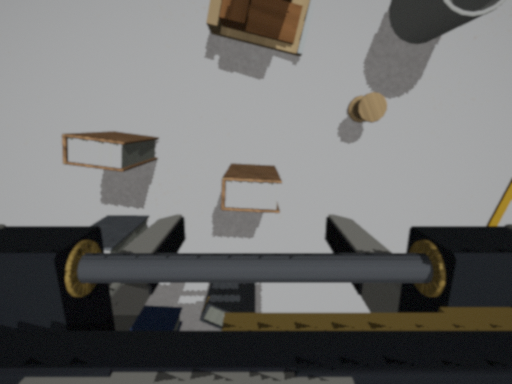

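View pics/c12.png

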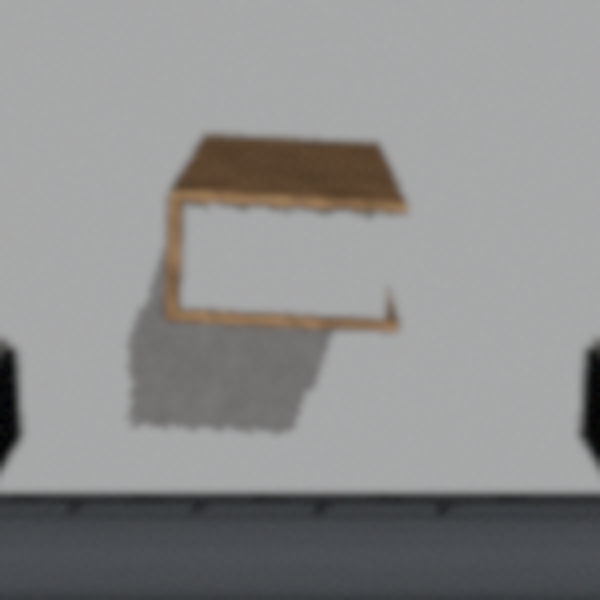

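```bash
cat >> h.py <<'E'
def book(p,crn,org,f,H=None):
    """crn: upper-left(spine), upper-right, lower-left, lower-right in crop px"""
    P=[(c[0]/f+org[0],c[1]/f+org[1]) for c in crn]
    for z in ([.098,.100,.102,.104,.106] if H is None else [H]):
        w=[px2z(p,q,z)[:2] for q in P]
        L=(np.linalg.norm(w[1]-w[0])+np.linalg.norm(w[3]-w[2]))/2
        a=[np.degrees(np.arctan2(*(d[::-1]))) for d in (w[1]-w[0],w[3]-w[2])]
        m=np.radians(np.mean(a));n=np.array([-np.sin(m),np.cos(m)])
        T=n@((w[0]+w[1])/2-(w[2]+w[3])/2)
        print('z',z,'L',round(L*1e3,1),'T',round(T*1e3,1),'yaw',np.round(a,1),'ctr',np.mean(w,0).round(4))
E
python3 - <<'E'
from h import *
p=read_camera('wrist')
book(p,[(170,192),(408,208),(165,322),(397,328)],(180,130),4)
E
```

```text
z 0.098 L 60.5 T 33.3 yaw [13.3 15.7] ctr [ 0.6048 -0.1969]
z 0.1 L 60.1 T 33.1 yaw [13.3 15.7] ctr [ 0.6047 -0.1964]
z 0.102 L 59.6 T 32.8 yaw [13.3 15.7] ctr [ 0.6046 -0.1959]
z 0.104 L 59.2 T 32.6 yaw [13.3 15.7] ctr [ 0.6044 -0.1954]
z 0.106 L 58.7 T 32.3 yaw [13.3 15.7] ctr [ 0.6043 -0.1948]
```

```bash
python3 - <<'E'
from h import *
plan((.6045,-.1945),.064,np.radians(14.6))
E
```

```text
pos [ 0.6059 -0.1886  0.204 ] jawdeg 17.1 tilt [ 0.  0. -1.] yaw 0.044 slide [140.   -5.3  -2.9] dist 140.1 w 0.091 F [ 0.4 -0.   0.8] j6 -0.68 t 16.87
```

>>> carry_out([
  {"slide": [0,0,0],"yaw": 0.044,"grip": 0.95},
  {"slide": [0,-5,-2.5],"yaw": 0,"grip": 0.95},
  {"slide": [30,0,0],"yaw": 0,"grip": 0.95},
  {"slide": [30,0,0],"yaw": 0,"grip": 0.95},
  {"slide": [30,0,0],"yaw": 0,"grip": 0.95},
  {"slide": [30,0,0],"yaw": 0,"grip": 0.95},
  {"slide": [18,0,0],"yaw": 0,"grip": 0.95},
  {"slide": [0,0,0],"yaw": 0,"grip": 0.95},
  {"slide": [0,0,0],"yaw": 0,"grip": 0.95},
])

```text
clock: 17.62
ee_pos: [0.6038, -0.1947, 0.065]
eef_rot: [-0.199, 1.563, 0.201]
ft_force: [0.4, -0.4, 0.4]
width: 0.0904
```

```bash
python3 - <<'E'
from h import *
plan((.6045,-.1945),.064,np.radians(14.6))
p=read_camera('wrist');save(p,'w13')
E
```

```text
pos [ 0.6038 -0.1947  0.065 ] jawdeg 14.58 tilt [-0.002  0.001 -1.   ] yaw -0.0 slide [ 1.  -0.   0.7] dist 1.3 w 0.0904 F [ 0.4 -0.4  0.4] j6 -0.65 t 17.62
```

View pics/w13.png

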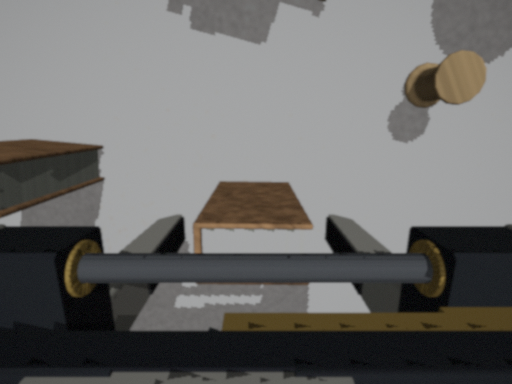

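>>> carry_out([
  {"slide": [0,0,0],"yaw": 0,"grip": 0.2},
  {"slide": [0,0,0],"yaw": 0,"grip": 0.1},
  {"slide": [0,0,0],"yaw": 0,"grip": 0.1},
  {"slide": [0,0,0],"yaw": 0,"grip": 0.1},
  {"slide": [0,0,0],"yaw": 0,"grip": 0.1},
  {"slide": [0,0,0],"yaw": 0,"grip": 0.1},
], squeeze=30)

```text
clock: 18.17
ee_pos: [0.6047, -0.1956, 0.0663]
eef_rot: [-0.199, 1.561, 0.198]
ft_force: [-1.8, -0.6, 3.1]
width: 0.0597
```

```bash
cat >> h.py <<'E'
YAW=np.radians(4.0);TX=.5562;TN=.0705
def W(x,y):
    c,s=np.cos(YAW),np.sin(YAW);return (c*(TX+x)-s*(TN+y), s*(TX+x)+c*(TN+y))
def invW(X,Y):
    c,s=np.cos(YAW),np.sin(YAW);return (c*X+s*Y-TX, -s*X+c*Y-TN)
E
python3 - <<'E'
from h import *
print(W(0,0))
print(W(0,.079));plan(W(0,.079),.2,YAW)
E
```

```text
(np.float64(0.5499272933555533), np.float64(0.1091268162398001))
(np.float64(0.5444165319297675), np.float64(0.18793437621032621))
pos [ 0.6047 -0.1956  0.0663] jawdeg 14.5 tilt [ 0.001 -0.    -1.   ] yaw 0.183 slide [-134.   386.7  -33.4] dist 410.6 w 0.0597 F [-1.8 -0.6  3.1] j6 -0.65 t 18.17
```

>>> carry_out([
  {"slide": [-15,0,0],"yaw": 0,"grip": 0.1},
  {"slide": [-28,0,0],"yaw": 0,"grip": 0.1},
  {"slide": [-30,0,0],"yaw": 0.061,"grip": 0.1},
  {"slide": [-30,0,0],"yaw": 0.061,"grip": 0.1},
  {"slide": [-24,0,0],"yaw": 0.061,"grip": 0.1},
  {"slide": [-7,10,-3],"yaw": 0,"grip": 0.1},
  {"slide": [0,20,-3],"yaw": 0,"grip": 0.1},
  {"slide": [0,28,-3],"yaw": 0,"grip": 0.1},
  {"slide": [0,32,-3],"yaw": 0,"grip": 0.1},
  {"slide": [0,32,-3],"yaw": 0,"grip": 0.1},
  {"slide": [0,32,-3],"yaw": 0,"grip": 0.1},
  {"slide": [0,32,-3],"yaw": 0,"grip": 0.1},
])

```text
clock: 19.17
ee_pos: [0.5689, -0.0092, 0.1977]
eef_rot: [-0.056, 1.573, 0.057]
ft_force: [0.1, 0.4, -2.1]
width: 0.0596
```

>>> carry_out([
  {"slide": [0,32,-3],"yaw": 0,"grip": 0.1},
  {"slide": [0,32,-3],"yaw": 0,"grip": 0.1},
  {"slide": [0,32,-3],"yaw": 0,"grip": 0.1},
  {"slide": [0,32,-3],"yaw": 0,"grip": 0.1},
  {"slide": [0,30,0],"yaw": 0,"grip": 0.1},
  {"slide": [0,22,0],"yaw": 0,"grip": 0.1},
  {"slide": [0,14,0],"yaw": 0,"grip": 0.1},
  {"slide": [0,6,0],"yaw": 0,"grip": 0.1},
  {"slide": [0,0,0],"yaw": 0,"grip": 0.1},
  {"slide": [0,0,0],"yaw": 0,"grip": 0.1},
  {"slide": [0,0,0],"yaw": 0,"grip": 0.1},
])

```text
clock: 20.08
ee_pos: [0.5448, 0.1861, 0.1993]
eef_rot: [-0.055, 1.571, 0.054]
ft_force: [1.4, 0.0, -2.4]
width: 0.0596
```

```bash
python3 - <<'E'
from h import *
plan(W(0,.079),.076,YAW)
p=read_camera('wrist');save(p,'w14')
p=read_camera('scene');save(p,'s14');crop(p,'c14',230,110,380,240,5)
E
```

```text
pos [0.5448 0.1861 0.1993] jawdeg 3.96 tilt [-0.    -0.001 -1.   ] yaw -0.001 slide [123.3   1.9  -0.2] dist 123.3 w 0.0596 F [ 1.4  0.  -2.4] j6 0.17 t 20.08
```

View pics/w14.png

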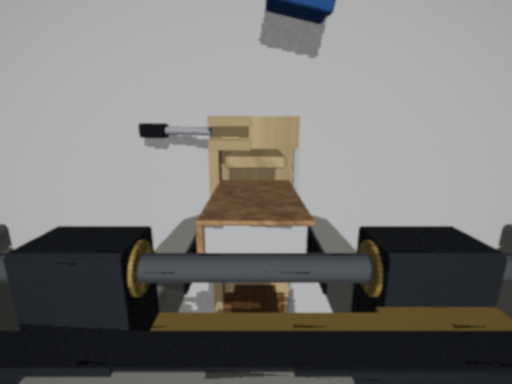

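View pics/c14.png

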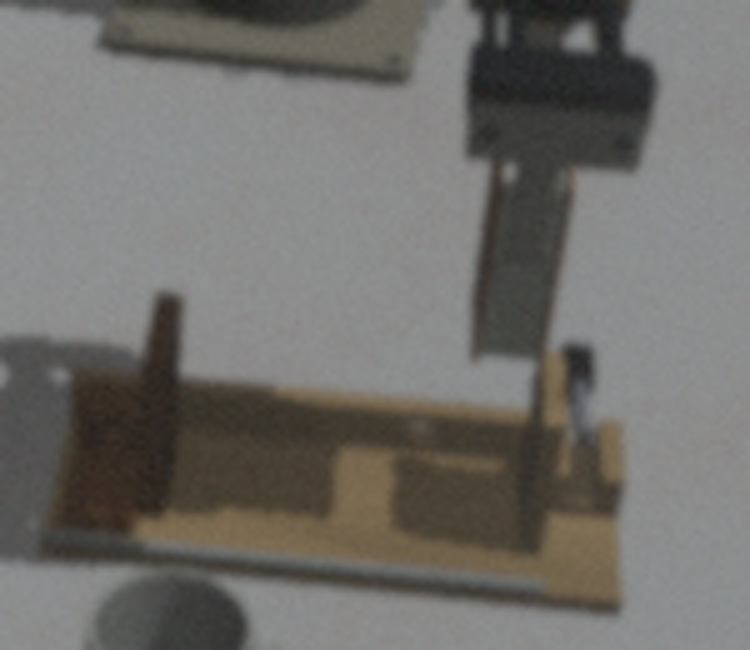

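```bash
python3 - <<'E'
from h import *
p=read_camera('wrist')
for h in (.236,.240):
  for uv in [(200,221),(308,221)]:
    w=px2z(p,uv,h);print(h,uv,w.round(4),np.round(invW(*w[:2]),4))
# calibrate on known wall top face z=.1: wall spans y .100-.112
for uv in [(255,157),(255,166),(224,157),(285,157)]:
    w=px2z(p,uv,.1);print(uv,np.round(invW(*w[:2]),4))
crop(p,'c15',190,100,330,240,4)
E
```

```text
0.236 (200, 221) [0.5169 0.2013 0.236 ] [-0.0265  0.0942]
0.236 (308, 221) [0.5711 0.2051 0.236 ] [0.0278 0.0943]
0.24 (200, 221) [0.5176 0.2028 0.24  ] [-0.0257  0.0957]
0.24 (308, 221) [0.5702 0.2065 0.24  ] [0.027  0.0957]
(255, 157) [0.001  0.1102]
(255, 166) [0.001  0.1014]
(224, 157) [-0.0291  0.1102]
(285, 157) [0.0302 0.1103]
```

View pics/c15.png

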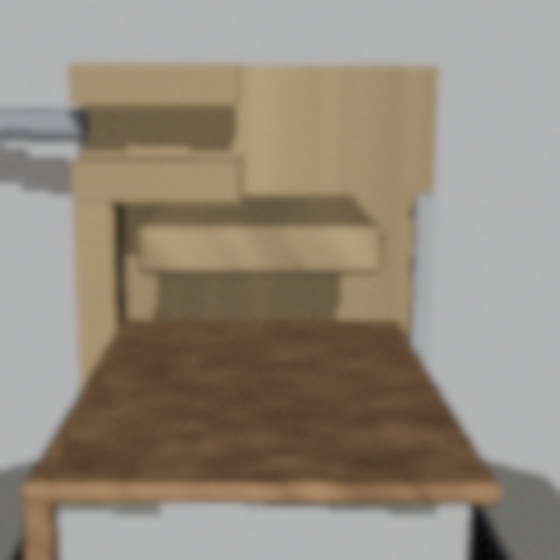

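>>> carry_out([
  {"slide": [10,2,0],"yaw": 0,"grip": 0.1},
  {"slide": [22,0,0],"yaw": 0,"grip": 0.1},
  {"slide": [25,0,0],"yaw": 0,"grip": 0.1},
  {"slide": [25,0,0],"yaw": 0,"grip": 0.1},
  {"slide": [20,0,0],"yaw": 0,"grip": 0.1},
  {"slide": [12,0,0],"yaw": 0,"grip": 0.1},
  {"slide": [6,0,0],"yaw": 0,"grip": 0.1},
  {"slide": [0,0,0],"yaw": 0,"grip": 0.1},
  {"slide": [0,0,0],"yaw": 0,"grip": 0.1},
  {"slide": [0,0,0],"yaw": 0,"grip": 0.1},
])

```text
clock: 21.07
ee_pos: [0.5457, 0.1897, 0.0813]
eef_rot: [-0.054, 1.568, 0.055]
ft_force: [-0.6, -1.0, -2.4]
width: 0.0599
```

```bash
python3 - <<'E'
from h import *
plan(W(0,.079),.076,YAW)
p=read_camera('wrist');save(p,'w16')
E
```

```text
pos [0.5457 0.1897 0.0813] jawdeg 4.01 tilt [ 0.002  0.001 -1.   ] yaw 0.0 slide [ 5.3 -1.6 -1.4] dist 5.7 w 0.0599 F [-0.6 -1.  -2.4] j6 0.18 t 21.07
```

View pics/w16.png

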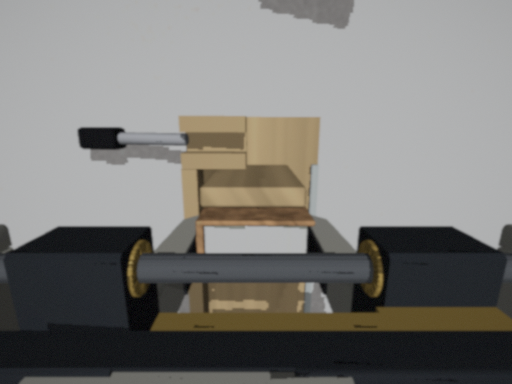

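>>> carry_out([
  {"slide": [3,0,0],"yaw": 0,"grip": 0.1},
  {"slide": [1.5,1,0],"yaw": 0,"grip": 0.1},
  {"slide": [0,1,0],"yaw": 0,"grip": 0.1},
  {"slide": [0,0,0],"yaw": 0,"grip": 0.1},
  {"slide": [0,0,0],"yaw": 0,"grip": 0.1},
])

```text
clock: 21.53
ee_pos: [0.5452, 0.1903, 0.0761]
eef_rot: [-0.056, 1.569, 0.053]
ft_force: [-0.4, -6.3, 2.7]
width: 0.0603
```

```bash
python3 - <<'E'
from h import *
plan(W(0,.079),.076,YAW)
p=read_camera('wrist')
crop(p,'c17',170,140,340,300,4)
E
```

```text
pos [0.5452 0.1903 0.0761] jawdeg 4.0 tilt [ 0.002 -0.002 -1.   ] yaw 0.0 slide [ 0.2 -2.3 -1. ] dist 2.5 w 0.0603 F [-0.4 -6.3  2.7] j6 0.18 t 21.53
```

View pics/c17.png

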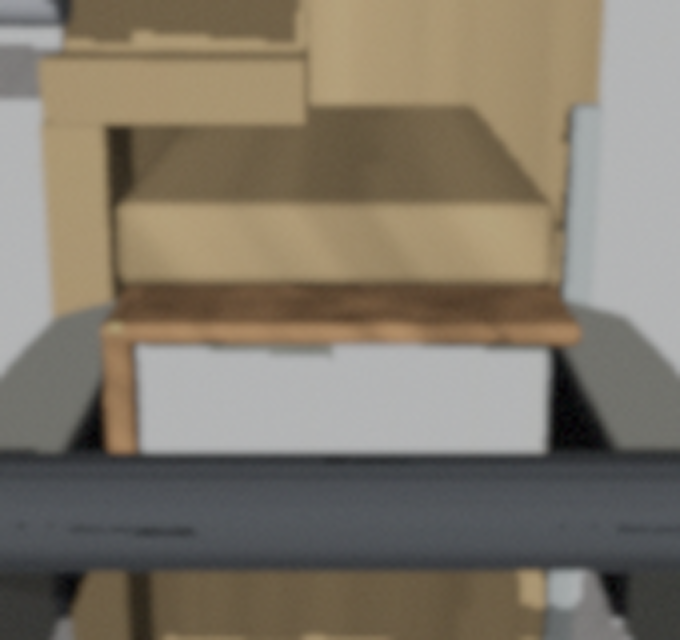

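>>> carry_out([
  {"slide": [0,-0.5,-0.8],"yaw": 0,"grip": 0.1},
  {"slide": [0,0,0],"yaw": 0,"grip": 0.1},
  {"slide": [0,0,0],"yaw": 0,"grip": 0.5},
  {"slide": [0,0,0],"yaw": 0,"grip": 0.9},
  {"slide": [0,0,0],"yaw": 0,"grip": 0.9},
  {"slide": [0,0,0],"yaw": 0,"grip": 0.9},
  {"slide": [-20,0,0],"yaw": 0,"grip": 0.9},
  {"slide": [-32,0,0],"yaw": 0,"grip": 0.9},
  {"slide": [-32,0,0],"yaw": 0,"grip": 0.9},
  {"slide": [-32,0,0],"yaw": 0,"grip": 0.9},
  {"slide": [-8,0,0],"yaw": 0,"grip": 0.9},
  {"slide": [0,0,0],"yaw": 0,"grip": 0.9},
])

```text
clock: 22.58
ee_pos: [0.5456, 0.1916, 0.2031]
eef_rot: [-0.054, 1.564, 0.056]
ft_force: [0.3, 0.4, 0.5]
width: 0.0882
```

```bash
python3 - <<'E'
from h import *
plan(W(0,.079),.076,YAW)
p=read_camera('wrist')
crop(p,'c18',170,100,340,250,4)
for d in landmark_of(p,'pin'): print(d)
p=read_camera('wrist')
plan((.441,-.2),.2,np.radians(6))
E
```

```text
pos [0.5456 0.1916 0.2031] jawdeg 4.03 tilt [ 0.006  0.002 -1.   ] yaw 0.0 slide [127.1  -3.8  -2.3] dist 127.2 w 0.0882 F [0.3 0.4 0.5] j6 0.18 t 22.58
{'point': [0.4149, 0.2365, 0.0108], 'score': 0.63}
pos [0.5426 0.1907 0.1971] jawdeg 4.02 tilt [-0.003 -0.001 -1.   ] yaw -0.035 slide [  -2.4 -378.  -141.9] dist 403.7 w 0.0882 F [ 0.   0.8 -0.2] j6 0.18 t 22.73
```

View pics/c18.png

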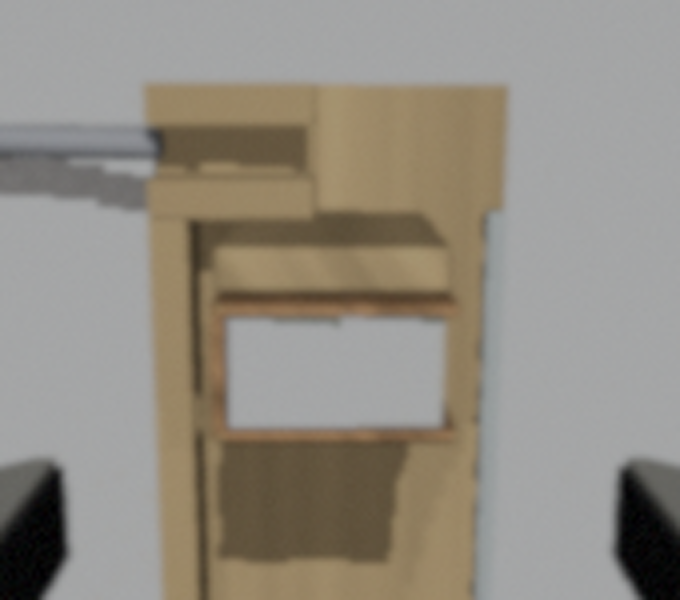

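```bash
python3 - <<'E'
from h import *
p=read_camera('wrist');save(p,'w19')
for d in landmark_of(p,'pin'): print(d)
for d in regions_of(p,'pin'):
    ys,xs=np.nonzero(d['region']);print(d['score'],xs.min(),xs.max(),ys.min(),ys.max(),len(xs))
p=read_camera('scene');crop(p,'c19',280,130,380,230,6)
for d in landmark_of(p,'pin'): print(d)
p=read_camera('top')
for d in landmark_of(p,'pin'): print(d)
E
```

```text
{'point': [0.4127, 0.2385, 0.0136], 'score': 0.84}
{'point': [0.4135, 0.2341, 0.011], 'score': 0.54}
{'point': [0.4128, 0.2368, 0.0114], 'score': 0.38}
```

View pics/w19.png

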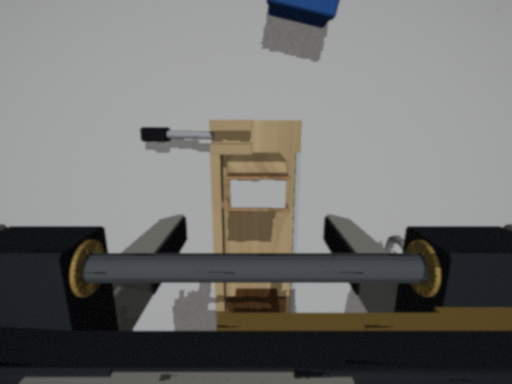

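View pics/c19.png

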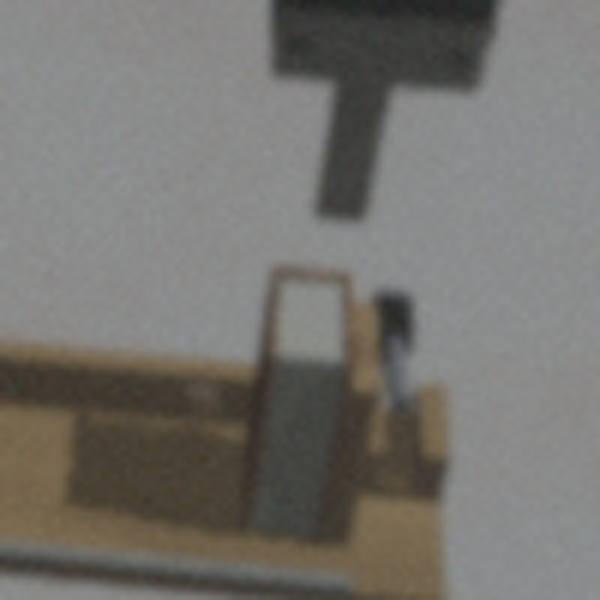

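```bash
python3 - <<'E'
from h import *
for w in [(.4127,.2385),(.4135,.2341),(.4128,.2368)]: print(np.round(invW(*w),4))
p=read_camera('wrist')
for uv,z in [((142,134),.015),((170,134),.022),((211,135),.027),((156,134),.02)]:
    w=px2z(p,uv,z);print(uv,w.round(4),np.round(invW(*w[:2]),4))
crop(p,'c20',130,100,260,160,6)
h=W(-.128,.1315);print(h)
plan(h,.1,YAW+np.pi/2)
E
```

```text
[-0.1279  0.1386]
[-0.1274  0.1342]
[-0.1279  0.1369]
(142, 134) [0.3985 0.2324 0.015 ] [-0.1425  0.1335]
(170, 134) [0.4357 0.2353 0.022 ] [-0.1052  0.1338]
(211, 135) [0.4868 0.238  0.027 ] [-0.054   0.1329]
(156, 134) [0.4178 0.234  0.02  ] [-0.1231  0.1337]
(np.float64(0.4130661186249434), np.float64(0.23137766020971895))
pos [0.5434 0.1908 0.1985] jawdeg 4.01 tilt [-0.001 -0.    -1.   ] yaw -1.571 slide [ 98.7 127.1  49.6] dist 168.3 w 0.0888 F [-0.5  0.2 -0.4] j6 0.18 t 23.13
```

View pics/c20.png

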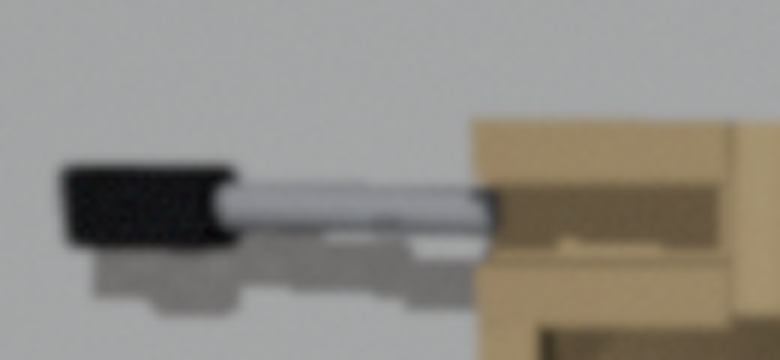

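>>> carry_out([
  {"slide": [0,12,-31],"yaw": 0,"grip": 0},
  {"slide": [0,13,-31],"yaw": 0,"grip": 0},
  {"slide": [0,13,-31],"yaw": 0,"grip": 0},
  {"slide": [0,13,-31],"yaw": 0,"grip": 0},
  {"slide": [0,0,0],"yaw": -0.121,"grip": 0},
  {"slide": [0,0,0],"yaw": -0.121,"grip": 0},
  {"slide": [0,0,0],"yaw": -0.121,"grip": 0},
  {"slide": [0,0,0],"yaw": -0.121,"grip": 0},
  {"slide": [0,0,0],"yaw": -0.121,"grip": -0.15},
  {"slide": [0,0,0],"yaw": -0.121,"grip": -0.15},
  {"slide": [0,0,0],"yaw": -0.121,"grip": -0.15},
  {"slide": [0,0,0],"yaw": -0.121,"grip": -0.15},
])

```text
clock: 24.13
ee_pos: [0.4164, 0.2331, 0.1992]
eef_rot: [-0.813, 1.413, 0.813]
ft_force: [-0.2, 0.8, 0.7]
width: 0.0397
```

>>> carry_out([
  {"slide": [0,0,0],"yaw": -0.121,"grip": -0.15},
  {"slide": [0,0,0],"yaw": -0.121,"grip": -0.15},
  {"slide": [0,0,0],"yaw": -0.121,"grip": -0.15},
  {"slide": [0,0,0],"yaw": -0.121,"grip": -0.15},
  {"slide": [0,0,0],"yaw": -0.121,"grip": -0.15},
  {"slide": [30,0,0],"yaw": 0,"grip": -0.15},
  {"slide": [30,0,0],"yaw": 0,"grip": -0.15},
  {"slide": [30,0,0],"yaw": 0,"grip": -0.15},
  {"slide": [30,0,0],"yaw": 0,"grip": -0.15},
  {"slide": [0,0,0],"yaw": 0,"grip": -0.15},
  {"slide": [0,0,0],"yaw": 0,"grip": -0.15},
])

```text
clock: 25.05
ee_pos: [0.4148, 0.2324, 0.078]
eef_rot: [-1.261, 1.178, 1.264]
ft_force: [0.9, 0.6, 1.5]
width: 0.0395
```

```bash
python3 - <<'E'
from h import *
plan(W(-.125,.1335),.005,YAW+np.pi/2)
p=read_camera('wrist');save(p,'w21')
for d in landmark_of(p,'pin'): print(d,np.round(invW(*d['point'][:2]),4))
E
```

```text
pos [0.4148 0.2324 0.078 ] jawdeg 94.14 tilt [-0.004 -0.002 -1.   ] yaw 0.002 slide [73.  -1.5  1.2] dist 73.0 w 0.0395 F [0.9 0.6 1.5] j6 -1.24 t 25.05
{'point': [0.4135, 0.2358, 0.0144], 'score': 0.72} [-0.1273  0.1359]
```

View pics/w21.png

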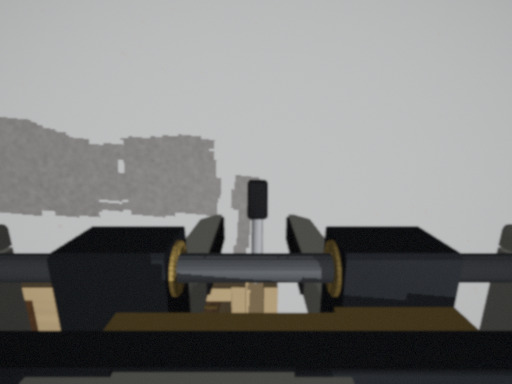

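>>> carry_out([
  {"slide": [25,-1,1],"yaw": 0,"grip": -0.15},
  {"slide": [25,0,0],"yaw": 0,"grip": -0.15},
  {"slide": [15,0,0],"yaw": 0,"grip": -0.15},
  {"slide": [6,0,0],"yaw": 0,"grip": -0.15},
  {"slide": [0,0,0],"yaw": 0,"grip": -0.15},
  {"slide": [0,0,0],"yaw": 0,"grip": -0.7},
  {"slide": [0,0,0],"yaw": 0,"grip": -0.9},
  {"slide": [0,0,0],"yaw": 0,"grip": -0.9},
  {"slide": [0,0,0],"yaw": 0,"grip": -0.9},
  {"slide": [0,0,0],"yaw": 0,"grip": -0.9},
], squeeze=25)

```text
clock: 25.98
ee_pos: [0.4183, 0.2346, 0.0093]
eef_rot: [-1.263, 1.172, 1.261]
ft_force: [-0.7, -0.4, 5.5]
width: 0.0176
```

```bash
python3 - <<'E'
from h import *
plan(W(-.082,.132),.02,YAW+np.pi/2)
p=read_camera('wrist');save(p,'w22')
E
```

```text
pos [0.4183 0.2346 0.0093] jawdeg 94.14 tilt [ 0.002  0.001 -1.   ] yaw 0.002 slide [-10.6 -40.6  -2.3] dist 42.0 w 0.0176 F [-0.7 -0.4  5.5] j6 -1.24 t 25.98
```

View pics/w22.png

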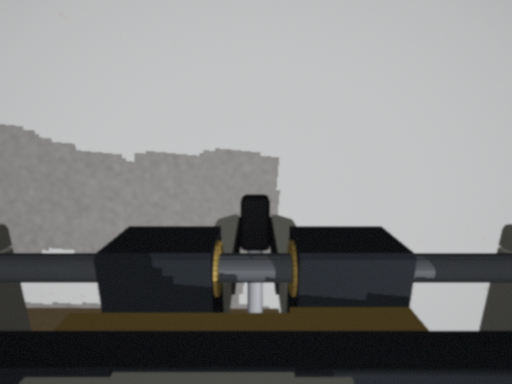

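>>> carry_out([
  {"slide": [-10,0,0],"yaw": 0,"grip": -0.9},
  {"slide": [-20,0,-1],"yaw": 0,"grip": -0.9},
  {"slide": [0,0,-1],"yaw": 0,"grip": -0.9},
  {"slide": [0,-14,0],"yaw": 0,"grip": -0.9},
  {"slide": [0,-15,0],"yaw": 0,"grip": -0.9},
  {"slide": [0,-14,0],"yaw": 0,"grip": -0.9},
  {"slide": [0,0,0],"yaw": 0,"grip": -0.9},
  {"slide": [0,0,0],"yaw": 0,"grip": -0.9},
  {"slide": [0,0,0],"yaw": 0,"grip": -0.9},
])

```text
clock: 26.78
ee_pos: [0.4594, 0.235, 0.0376]
eef_rot: [-1.262, 1.176, 1.263]
ft_force: [-0.1, -0.5, -0.3]
width: 0.0176
```

```bash
python3 - <<'E'
from h import *
plan(W(-.078,.132),.02,YAW+np.pi/2)
p=read_camera('wrist');crop(p,'c23',190,190,320,320,4)
for d in landmark_of(p,'pin'): print(d,np.round(invW(*d['point'][:2]),4))
p=read_camera('scene');crop(p,'d23',280,130,380,230,6)
for d in landmark_of(p,'pin'): print(d,np.round(invW(*d['point'][:2]),4))
E
```

```text
pos [0.4594 0.235  0.0376] jawdeg 94.13 tilt [-0.001 -0.    -1.   ] yaw 0.002 slide [17.6 -3.6  0.1] dist 18.0 w 0.0176 F [-0.1 -0.5 -0.3] j6 -1.27 t 26.78
{'point': [0.4541, 0.2352, 0.0414], 'score': 0.71} [-0.0868  0.1325]
{'point': [0.4566, 0.234, 0.0375], 'score': 0.59} [-0.0844  0.1311]
```

View pics/c23.png

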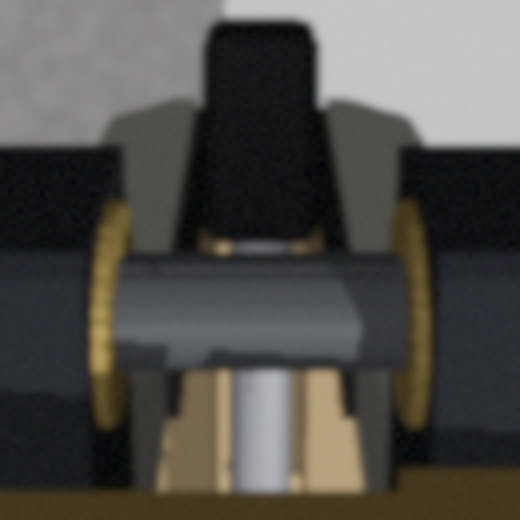

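View pics/d23.png

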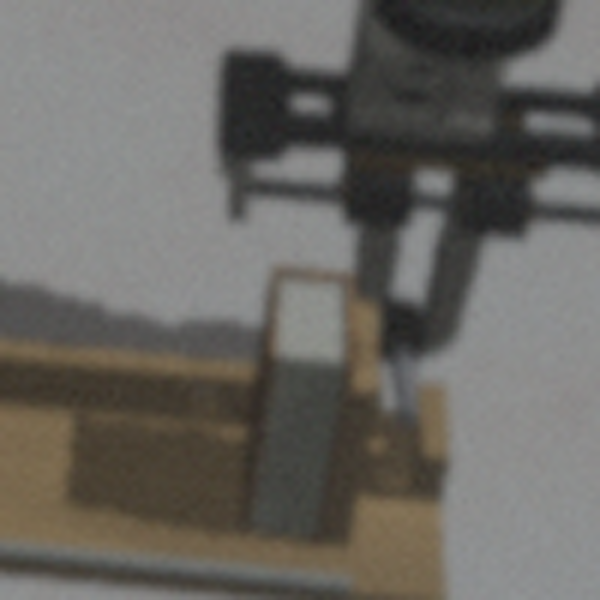

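>>> carry_out([
  {"slide": [0,-4,0],"yaw": 0,"grip": -0.9},
  {"slide": [8,0,0],"yaw": 0,"grip": -0.9},
  {"slide": [7,0,0],"yaw": 0,"grip": -0.9},
  {"slide": [3,0,0],"yaw": 0,"grip": -0.9},
  {"slide": [0,0,0],"yaw": 0,"grip": -0.9},
  {"slide": [0,0,0],"yaw": 0,"grip": -0.9},
])

```text
clock: 27.48
ee_pos: [0.4637, 0.2353, 0.0194]
eef_rot: [-1.262, 1.176, 1.263]
ft_force: [0.0, -0.5, -1.0]
width: 0.0175
```

```bash
python3 - <<'E'
from h import *
plan(W(-.078,.132),.02,YAW+np.pi/2)
p=read_camera('scene');crop(p,'d24',280,130,380,230,6)
for d in landmark_of(p,'pin'): print(d,np.round(invW(*d['point'][:2]),4))
E
```

```text
pos [0.4637 0.2353 0.0194] jawdeg 94.14 tilt [-0.001 -0.001 -1.   ] yaw 0.002 slide [-0.6  0.8  0.1] dist 1.0 w 0.0175 F [ 0.  -0.5 -1. ] j6 -1.27 t 27.48
{'point': [0.4598, 0.2347, 0.0214], 'score': 0.68} [-0.0811  0.1316]
```

>>> carry_out([
  {"slide": [1.5,0,0],"yaw": 0,"grip": -0.9},
  {"slide": [1.5,0,0],"yaw": 0,"grip": -0.9},
  {"slide": [0,0,0],"yaw": 0,"grip": -0.9},
])

```text
clock: 27.83
ee_pos: [0.4642, 0.2355, 0.017]
eef_rot: [-1.262, 1.174, 1.262]
ft_force: [-0.8, -0.4, -0.3]
width: 0.0177
```

>>> carry_out([
  {"slide": [0,0,0],"yaw": 0,"grip": -0.55},
  {"slide": [0,0,0],"yaw": 0,"grip": -0.45},
  {"slide": [0,0,0],"yaw": 0,"grip": -0.35},
  {"slide": [0,0,0],"yaw": 0,"grip": -0.3},
  {"slide": [0,0,0],"yaw": 0,"grip": -0.3},
  {"slide": [-20,0,0],"yaw": 0,"grip": -0.3},
  {"slide": [-30,0,0],"yaw": 0,"grip": -0.3},
  {"slide": [-30,0,0],"yaw": 0,"grip": -0.3},
  {"slide": [-30,0,0],"yaw": 0,"grip": -0.3},
  {"slide": [-30,0,0],"yaw": 0,"grip": 0.5},
  {"slide": [-30,0,0],"yaw": 0,"grip": 0.5},
])

```text
clock: 28.75
ee_pos: [0.4641, 0.2354, 0.1887]
eef_rot: [-1.262, 1.174, 1.262]
ft_force: [0.9, -0.2, 0.2]
width: 0.0417
```

```bash
python3 - <<'E'
from h import *
plan((.441,-.2),.2,np.radians(6))
p=read_camera('wrist');save(p,'w25')
for d in landmark_of(p,'pin'): print(d,np.round(invW(*d['point'][:2]),4))
p=read_camera('scene');crop(p,'d25',280,130,380,230,6)
for d in landmark_of(p,'pin'): print(d,np.round(invW(*d['point'][:2]),4))
E
```

```text
pos [0.4641 0.2354 0.1887] jawdeg 94.14 tilt [ 0.  0. -1.] yaw 1.538 slide [ -11.3 -430.6  -68.5] dist 436.2 w 0.0417 F [ 0.9 -0.2  0.2] j6 -1.27 t 28.75
{'point': [0.4591, 0.237, 0.0277], 'score': 0.58} [-0.0817  0.1339]
{'point': [0.4599, 0.2335, 0.0209], 'score': 0.68} [-0.0811  0.1304]
{'point': [0.4595, -0.3117, 0.0013], 'score': 0.68} [-0.1196 -0.4135]
```

View pics/w25.png

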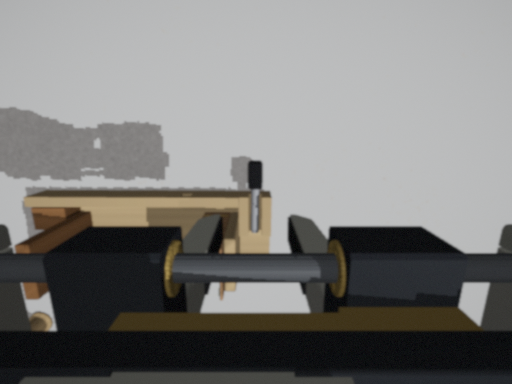

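View pics/d25.png

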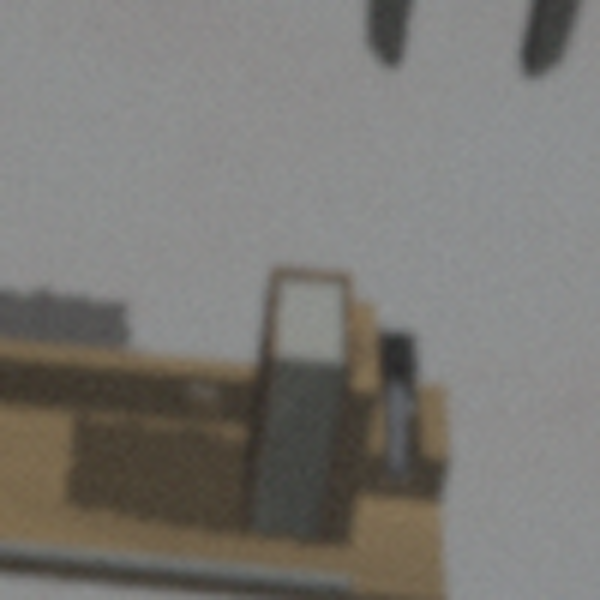

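>>> carry_out([
  {"slide": [-10,0,0],"yaw": 0.12,"grip": 0.95},
  {"slide": [0,0,0],"yaw": 0.12,"grip": 0.95},
  {"slide": [0,0,0],"yaw": 0.12,"grip": 0.95},
  {"slide": [0,0,0],"yaw": 0.12,"grip": 0.95},
  {"slide": [0,0,0],"yaw": 0.12,"grip": 0.95},
  {"slide": [0,0,0],"yaw": 0.12,"grip": 0.95},
  {"slide": [0,0,0],"yaw": 0.12,"grip": 0.95},
  {"slide": [0,0,0],"yaw": 0.12,"grip": 0.95},
  {"slide": [0,0,0],"yaw": 0.12,"grip": 0.95},
  {"slide": [0,0,0],"yaw": 0.12,"grip": 0.95},
  {"slide": [0,0,0],"yaw": 0.12,"grip": 0.95},
  {"slide": [0,0,0],"yaw": 0.12,"grip": 0.95},
])

```text
clock: 29.95
ee_pos: [0.4631, 0.235, 0.1947]
eef_rot: [-0.156, 1.569, 0.154]
ft_force: [0.1, -0.2, 0.5]
width: 0.0906
```

>>> carry_out([
  {"slide": [0,0,0],"yaw": 0.098,"grip": 0.95},
  {"slide": [0,-33,3],"yaw": 0,"grip": 0.95},
  {"slide": [0,-33,2],"yaw": 0,"grip": 0.95},
  {"slide": [0,-33,2],"yaw": 0,"grip": 0.95},
  {"slide": [0,-33,2],"yaw": 0,"grip": 0.95},
  {"slide": [0,-33,2],"yaw": 0,"grip": 0.95},
  {"slide": [0,-33,2],"yaw": 0,"grip": 0.95},
  {"slide": [0,-33,2],"yaw": 0,"grip": 0.95},
  {"slide": [0,-33,2],"yaw": 0,"grip": 0.95},
  {"slide": [0,-33,2],"yaw": 0,"grip": 0.95},
  {"slide": [0,-33,2],"yaw": 0,"grip": 0.95},
  {"slide": [0,-33,2],"yaw": 0,"grip": 0.95},
])

```text
clock: 30.95
ee_pos: [0.5241, -0.1244, 0.1948]
eef_rot: [-0.081, 1.572, 0.083]
ft_force: [0.8, -0.7, -0.0]
width: 0.0904
```

```bash
python3 - <<'E'
from h import *
plan((.441,-.2),.2,np.radians(6))
E
```

```text
pos [ 0.5241 -0.1244  0.1948] jawdeg 6.01 tilt [-0.003  0.001 -1.   ] yaw 0.0 slide [ -5.  -66.5 -90.5] dist 112.4 w 0.0904 F [ 0.8 -0.7 -0. ] j6 -0.43 t 30.95
```

>>> carry_out([
  {"slide": [0,-22,-30],"yaw": 0,"grip": 0.95},
  {"slide": [0,-22,-30],"yaw": 0,"grip": 0.95},
  {"slide": [0,-22,-30],"yaw": 0,"grip": 0.95},
  {"slide": [0,0,0],"yaw": 0,"grip": 0.95},
  {"slide": [0,0,0],"yaw": 0,"grip": 0.95},
  {"slide": [0,0,0],"yaw": 0,"grip": 0.95},
])

```text
clock: 31.45
ee_pos: [0.4421, -0.1977, 0.1957]
eef_rot: [-0.08, 1.571, 0.083]
ft_force: [0.1, 0.4, 0.5]
width: 0.0906
```

```bash
python3 - <<'E'
from h import *
plan()
p=read_camera('wrist');crop(p,'c26',170,100,340,250,4)
E
```

```text
pos [ 0.4421 -0.1977  0.1957] jawdeg 5.96 tilt [-0.002  0.001 -1.   ] yaw 0 slide [0. 0. 0.] dist 0.0 w 0.0906 F [0.1 0.4 0.5] j6 -0.63 t 31.45
```

View pics/c26.png

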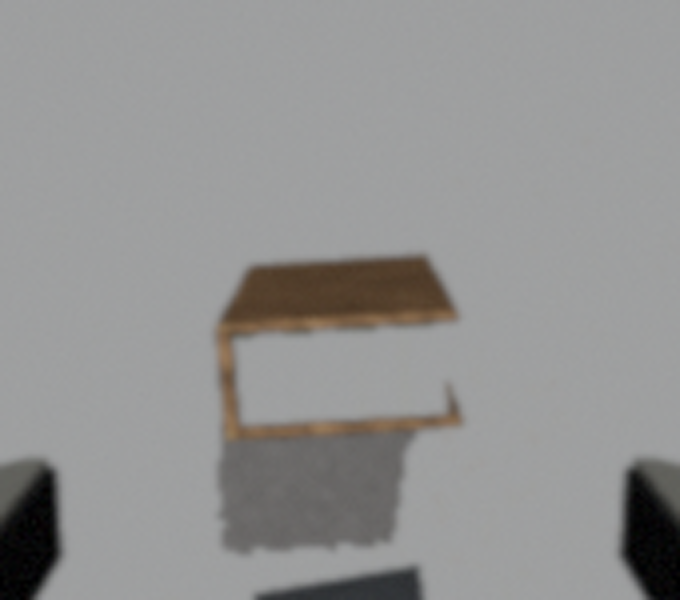

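```bash
python3 - <<'E'
from h import *
p=read_camera('wrist')
book(p,[(219,327),(459,315),(229,438),(463,424)],(170,100),4)
E
```

```text
z 0.098 L 59.3 T 28.4 yaw [9.1 9.7] ctr [ 0.4441 -0.201 ]
z 0.1 L 58.8 T 28.2 yaw [9.1 9.7] ctr [ 0.444  -0.2005]
z 0.102 L 58.4 T 28.0 yaw [9.1 9.7] ctr [ 0.444 -0.2  ]
z 0.104 L 57.9 T 27.8 yaw [9.1 9.7] ctr [ 0.4439 -0.1994]
z 0.106 L 57.5 T 27.5 yaw [9.1 9.7] ctr [ 0.4439 -0.1989]
```

```bash
python3 - <<'E'
from h import *
plan((.4435,-.2003),.064,np.radians(9.4))
E
```

```text
pos [ 0.4429 -0.1972  0.1963] jawdeg 6.08 tilt [-0.001  0.001 -1.   ] yaw -0.058 slide [132.3  -3.3   0.2] dist 132.4 w 0.0908 F [ 0.7 -0.6 -0.2] j6 -0.63 t 31.55
```

>>> carry_out([
  {"slide": [0,0,0],"yaw": -0.058,"grip": 0.95},
  {"slide": [20,-3,0],"yaw": 0,"grip": 0.95},
  {"slide": [30,0,0],"yaw": 0,"grip": 0.95},
  {"slide": [30,0,0],"yaw": 0,"grip": 0.95},
  {"slide": [30,0,0],"yaw": 0,"grip": 0.95},
  {"slide": [21,0,0],"yaw": 0,"grip": 0.95},
  {"slide": [0,0,0],"yaw": 0,"grip": 0.95},
  {"slide": [0,0,0],"yaw": 0,"grip": 0.95},
])

```text
clock: 32.22
ee_pos: [0.4425, -0.1996, 0.065]
eef_rot: [-0.128, 1.57, 0.131]
ft_force: [0.3, 1.1, 0.1]
width: 0.0906
```

```bash
python3 - <<'E'
from h import *
plan()
p=read_camera('wrist');crop(p,'c27',170,140,340,290,4)
E
```

```text
pos [ 0.4425 -0.1996  0.065 ] jawdeg 9.43 tilt [-0.003  0.002 -1.   ] yaw 0 slide [0. 0. 0.] dist 0.0 w 0.0906 F [0.3 1.1 0.1] j6 -0.69 t 32.22
```

View pics/c27.png

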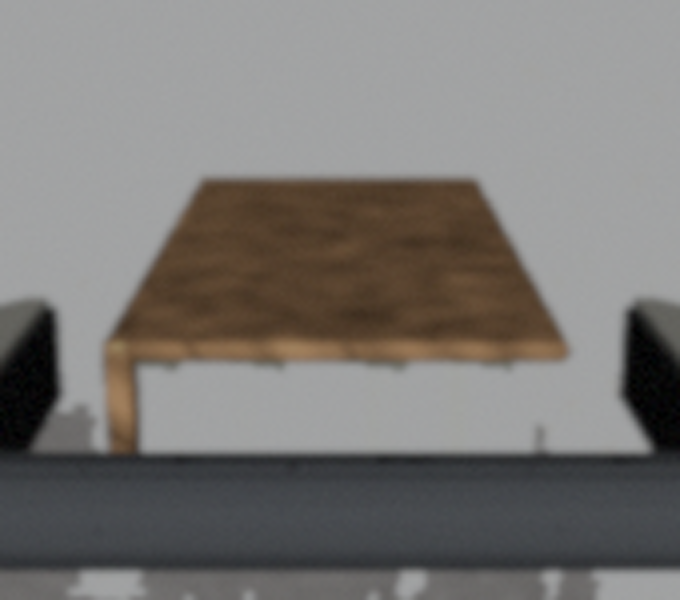

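>>> carry_out([
  {"slide": [0,0,0],"yaw": 0,"grip": 0.2},
  {"slide": [0,0,0],"yaw": 0,"grip": 0.1},
  {"slide": [0,0,0],"yaw": 0,"grip": 0.1},
  {"slide": [0,0,0],"yaw": 0,"grip": 0.1},
  {"slide": [0,0,0],"yaw": 0,"grip": 0.1},
  {"slide": [0,0,0],"yaw": 0,"grip": 0.1},
  {"slide": [-10,0,0],"yaw": 0,"grip": 0.1},
  {"slide": [-25,0,0],"yaw": 0,"grip": 0.1},
  {"slide": [-30,0,0],"yaw": 0.047,"grip": 0.1},
  {"slide": [-30,0,0],"yaw": 0.047,"grip": 0.1},
  {"slide": [-30,0,0],"yaw": 0,"grip": 0.1},
  {"slide": [-10,0,0],"yaw": 0,"grip": 0.1},
], squeeze=30)

```text
clock: 33.27
ee_pos: [0.4449, -0.2021, 0.2067]
eef_rot: [-0.057, 1.564, 0.051]
ft_force: [0.4, 1.3, -0.7]
width: 0.0599
```

```bash
python3 - <<'E'
from h import *
plan(W(0,.048),.2,YAW)
E
```

```text
pos [ 0.4449 -0.2021  0.2067] jawdeg 3.95 tilt [ 0.006 -0.003 -1.   ] yaw -0.001 slide [  6.1 351.2 126.5] dist 373.3 w 0.0599 F [ 0.4  1.3 -0.7] j6 -0.6 t 33.27
```

>>> carry_out([
  {"slide": [0,10,4],"yaw": 0,"grip": 0.1},
  {"slide": [0,20,7],"yaw": 0,"grip": 0.1},
  {"slide": [0,28,10],"yaw": 0,"grip": 0.1},
  {"slide": [0,28,10],"yaw": 0,"grip": 0.1},
  {"slide": [0,28,10],"yaw": 0,"grip": 0.1},
  {"slide": [0,28,10],"yaw": 0,"grip": 0.1},
  {"slide": [0,28,10],"yaw": 0,"grip": 0.1},
  {"slide": [0,28,10],"yaw": 0,"grip": 0.1},
  {"slide": [0,28,10],"yaw": 0,"grip": 0.1},
  {"slide": [0,28,10],"yaw": 0,"grip": 0.1},
  {"slide": [0,28,10],"yaw": 0,"grip": 0.1},
  {"slide": [0,28,10],"yaw": 0,"grip": 0.1},
])

```text
clock: 34.27
ee_pos: [0.531, 0.118, 0.1983]
eef_rot: [-0.055, 1.574, 0.055]
ft_force: [-0.2, -1.0, -1.7]
width: 0.06
```

>>> carry_out([
  {"slide": [0,22,8],"yaw": 0,"grip": 0.1},
  {"slide": [0,14,5],"yaw": 0,"grip": 0.1},
  {"slide": [0,6,2],"yaw": 0,"grip": 0.1},
  {"slide": [0,0,0],"yaw": 0,"grip": 0.1},
  {"slide": [0,0,0],"yaw": 0,"grip": 0.1},
  {"slide": [0,0,0],"yaw": 0,"grip": 0.1},
])

```text
clock: 34.77
ee_pos: [0.5443, 0.1576, 0.2007]
eef_rot: [-0.054, 1.571, 0.053]
ft_force: [-0.5, -0.2, -2.0]
width: 0.06
```

```bash
python3 - <<'E'
from h import *
plan(W(0,.048),.077,YAW)
p=read_camera('wrist');save(p,'w28');crop(p,'c28',170,100,340,250,4)
E
```

```text
pos [0.5443 0.1576 0.2007] jawdeg 3.9 tilt [-0.001 -0.001 -1.   ] yaw -0.002 slide [123.7  -0.7   2.4] dist 123.8 w 0.06 F [-0.5 -0.2 -2. ] j6 0.12 t 34.77
```

View pics/c28.png

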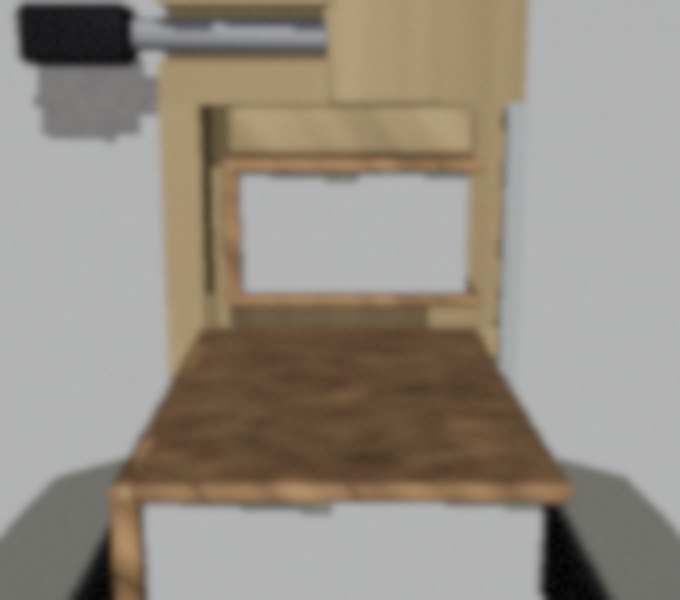

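```bash
python3 - <<'E'
from h import *
p=read_camera('wrist')
for c,z in [((225,157),.115),((475,157),.115),((230,305),.115),((480,303),.115),((112,485),.237),((572,485),.237)]:
    w=px2z(p,(c[0]/4+170,c[1]/4+100),z);print(c,np.round(invW(*w[:2]),4))
E
```

```text
(225, 157) [-0.0276  0.0994]
(475, 157) [0.0291 0.0994]
(230, 305) [-0.0273  0.0653]
(480, 303) [0.0313 0.0657]
(112, 485) [-0.0302  0.0654]
(572, 485) [0.0279 0.0654]
```

>>> carry_out([
  {"slide": [0,-2.5,1.5],"yaw": 0,"grip": 0.1},
  {"slide": [15,0,0],"yaw": 0,"grip": 0.1},
  {"slide": [24,0,0],"yaw": 0,"grip": 0.1},
  {"slide": [25,0,0],"yaw": 0,"grip": 0.1},
  {"slide": [25,0,0],"yaw": 0,"grip": 0.1},
  {"slide": [20,0,0],"yaw": 0,"grip": 0.1},
  {"slide": [8,0,0],"yaw": 0,"grip": 0.1},
  {"slide": [3,0,0],"yaw": 0,"grip": 0.1},
  {"slide": [0,0,0],"yaw": 0,"grip": 0.1},
  {"slide": [0,0,0],"yaw": 0,"grip": 0.1},
])

```text
clock: 35.7
ee_pos: [0.5473, 0.1563, 0.0827]
eef_rot: [-0.054, 1.568, 0.054]
ft_force: [0.6, -0.3, -1.7]
width: 0.0598
```

>>> carry_out([
  {"slide": [2,1,0],"yaw": 0,"grip": 0.1},
  {"slide": [0,1,0],"yaw": 0,"grip": 0.1},
  {"slide": [0,1,0],"yaw": 0,"grip": 0.1},
  {"slide": [0,0,0],"yaw": 0,"grip": 0.1},
  {"slide": [0,0,0],"yaw": 0,"grip": 0.1},
])

```text
clock: 36.12
ee_pos: [0.5474, 0.1581, 0.0806]
eef_rot: [-0.055, 1.567, 0.052]
ft_force: [1.5, -7.7, 1.2]
width: 0.0595
```

```bash
python3 - <<'E'
from h import *
plan(W(0,.048),.077,YAW)
p=read_camera('wrist');crop(p,'c29',170,140,340,290,4)
E
```

```text
pos [0.5474 0.1581 0.0806] jawdeg 3.92 tilt [ 0.003 -0.002 -1.   ] yaw -0.001 slide [ 3.6 -1.  -0.9] dist 3.9 w 0.0595 F [ 1.5 -7.7  1.2] j6 0.13 t 36.12
```

View pics/c29.png

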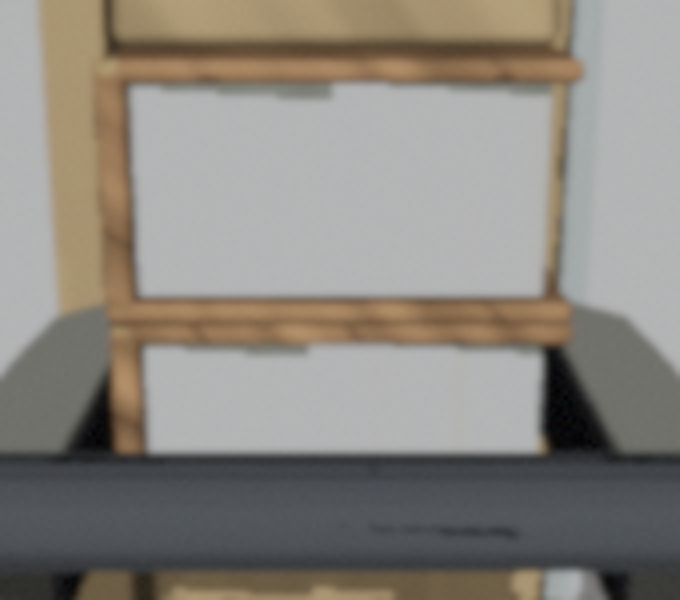

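>>> carry_out([
  {"slide": [0,-0.7,0],"yaw": 0,"grip": 0.1},
  {"slide": [2,0,-0.5],"yaw": 0,"grip": 0.1},
  {"slide": [2,0,0],"yaw": 0,"grip": 0.1},
  {"slide": [0,0,0],"yaw": 0,"grip": 0.1},
  {"slide": [0,0,0],"yaw": 0,"grip": 0.1},
])

```text
clock: 36.58
ee_pos: [0.5465, 0.1581, 0.0765]
eef_rot: [-0.055, 1.568, 0.053]
ft_force: [-0.6, -5.3, 4.6]
width: 0.0597
```

Seated (Fz positive). Release and lift.

>>> carry_out([
  {"slide": [0,-0.5,0],"yaw": 0,"grip": 0.1},
  {"slide": [0,0,0],"yaw": 0,"grip": 0.5},
  {"slide": [0,0,0],"yaw": 0,"grip": 0.9},
  {"slide": [0,0,0],"yaw": 0,"grip": 0.9},
  {"slide": [0,0,0],"yaw": 0,"grip": 0.9},
  {"slide": [-20,0,0],"yaw": 0,"grip": 0.9},
  {"slide": [-32,0,0],"yaw": 0,"grip": 0.9},
  {"slide": [-32,0,0],"yaw": 0,"grip": 0.9},
  {"slide": [-32,0,0],"yaw": 0,"grip": 0.9},
  {"slide": [-8,0,0],"yaw": 0,"grip": 0.9},
  {"slide": [0,0,0],"yaw": 0,"grip": 0.95},
  {"slide": [0,0,0],"yaw": 0,"grip": 0.95},
])

```text
clock: 37.58
ee_pos: [0.5456, 0.1583, 0.1988]
eef_rot: [-0.054, 1.57, 0.054]
ft_force: [0.4, 0.1, -0.7]
width: 0.0904
```

```bash
python3 - <<'E'
from h import *
p=read_camera('wrist');crop(p,'c30',170,60,340,250,3)
plan((.453,-.313),.2,np.radians(22))
E
```

```text
pos [0.5448 0.1581 0.1974] jawdeg 3.96 tilt [-0.002 -0.    -1.   ] yaw -0.315 slide [  -2.2 -402.4 -261.6] dist 479.9 w 0.0907 F [-0.4 -0.   0.4] j6 0.12 t 37.63
```

View pics/c30.png

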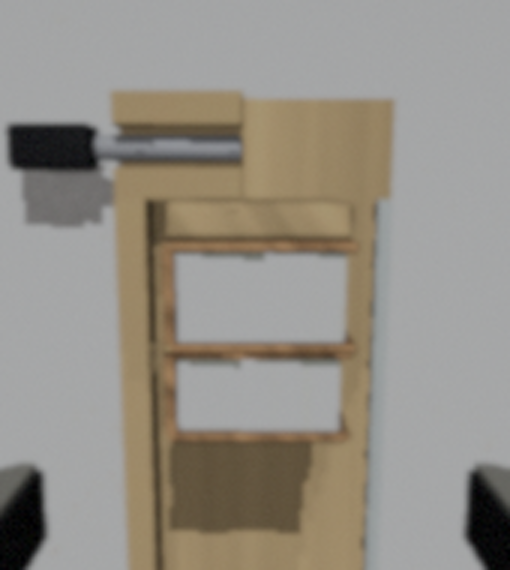

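>>> carry_out([
  {"slide": [0,0,0],"yaw": -0.097,"grip": 0.95},
  {"slide": [0,0,0],"yaw": -0.096,"grip": 0.95},
  {"slide": [0,-29,-14],"yaw": 0,"grip": 0.95},
  {"slide": [0,-29,-14],"yaw": 0,"grip": 0.95},
  {"slide": [0,-29,-14],"yaw": 0,"grip": 0.95},
  {"slide": [0,-29,-14],"yaw": 0,"grip": 0.95},
  {"slide": [0,-29,-14],"yaw": 0,"grip": 0.95},
  {"slide": [0,-29,-14],"yaw": 0,"grip": 0.95},
  {"slide": [0,-29,-14],"yaw": 0,"grip": 0.95},
  {"slide": [0,-29,-14],"yaw": 0,"grip": 0.95},
  {"slide": [0,-29,-14],"yaw": 0,"grip": 0.95},
  {"slide": [0,-29,-14],"yaw": 0,"grip": 0.95},
])

```text
clock: 38.63
ee_pos: [0.4836, -0.1591, 0.1964]
eef_rot: [-0.204, 1.565, 0.208]
ft_force: [0.5, -0.4, 0.1]
width: 0.0906
```

>>> carry_out([
  {"slide": [0,-29,-14],"yaw": 0,"grip": 0.95},
  {"slide": [0,-29,-14],"yaw": 0,"grip": 0.95},
  {"slide": [0,-29,-14],"yaw": 0,"grip": 0.95},
  {"slide": [0,-29,-14],"yaw": 0,"grip": 0.95},
  {"slide": [0,-25,-14],"yaw": 0,"grip": 0.95},
  {"slide": [0,0,0],"yaw": 0,"grip": 0.95},
  {"slide": [0,0,0],"yaw": 0,"grip": 0.95},
  {"slide": [0,0,0],"yaw": 0,"grip": 0.95},
])

```text
clock: 39.3
ee_pos: [0.4536, -0.3115, 0.197]
eef_rot: [-0.203, 1.563, 0.208]
ft_force: [0.4, -0.6, 0.2]
width: 0.0906
```

```bash
python3 - <<'E'
from h import *
plan((.453,-.313),.2,np.radians(15))
p=read_camera('wrist');save(p,'w31');crop(p,'c31',170,100,340,250,4)
E
```

```text
pos [ 0.4536 -0.3115  0.197 ] jawdeg 14.98 tilt [-0.002  0.003 -1.   ] yaw -0.0 slide [-3.  -1.3 -1. ] dist 3.4 w 0.0906 F [ 0.4 -0.6  0.2] j6 -0.96 t 39.3
```

View pics/c31.png

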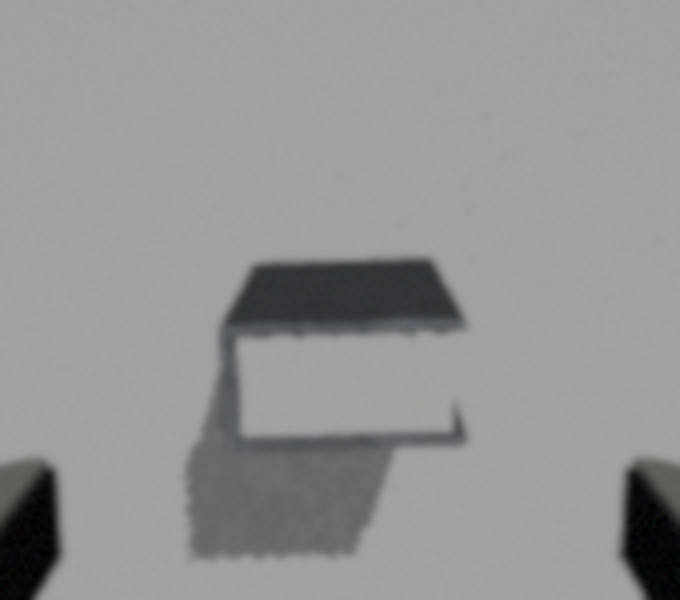

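```bash
python3 - <<'E'
from h import *
p=read_camera('wrist')
book(p,[(222,324),(466,319),(230,447),(466,441)],(170,100),4)
plan((.4555,-.3135),.064,np.radians(16.2))
E
```

```text
z 0.098 L 60.3 T 31.8 yaw [16.4 16.7] ctr [ 0.4574 -0.3163]
z 0.1 L 59.9 T 31.6 yaw [16.4 16.7] ctr [ 0.4572 -0.3158]
z 0.102 L 59.4 T 31.4 yaw [16.4 16.7] ctr [ 0.4571 -0.3153]
z 0.104 L 59.0 T 31.1 yaw [16.4 16.7] ctr [ 0.4569 -0.3148]
z 0.106 L 58.5 T 30.9 yaw [16.4 16.7] ctr [ 0.4568 -0.3143]
pos [ 0.4543 -0.3111  0.198 ] jawdeg 15.07 tilt [-0.001  0.002 -1.   ] yaw -0.02 slide [134.   -2.8   0.6] dist 134.0 w 0.0908 F [ 1.   0.1 -0.1] j6 -0.96 t 39.4
```

>>> carry_out([
  {"slide": [0,0,0],"yaw": -0.026,"grip": 0.95},
  {"slide": [20,-4.5,1.5],"yaw": 0,"grip": 0.95},
  {"slide": [30,0,0],"yaw": 0,"grip": 0.95},
  {"slide": [30,0,0],"yaw": 0,"grip": 0.95},
  {"slide": [30,0,0],"yaw": 0,"grip": 0.95},
  {"slide": [22,0,0],"yaw": 0,"grip": 0.95},
  {"slide": [0,0,0],"yaw": 0,"grip": 0.95},
  {"slide": [0,0,0],"yaw": 0,"grip": 0.95},
])

```text
clock: 40.07
ee_pos: [0.4565, -0.3146, 0.066]
eef_rot: [-0.225, 1.561, 0.229]
ft_force: [1.0, 0.1, 0.7]
width: 0.0906
```

```bash
python3 - <<'E'
from h import *
plan()
p=read_camera('wrist');crop(p,'c32',170,140,340,290,4)
E
```

```text
pos [ 0.4565 -0.3146  0.066 ] jawdeg 16.58 tilt [-0.003  0.002 -1.   ] yaw 0 slide [0. 0. 0.] dist 0.0 w 0.0906 F [1.  0.1 0.7] j6 -0.99 t 40.07
```

View pics/c32.png

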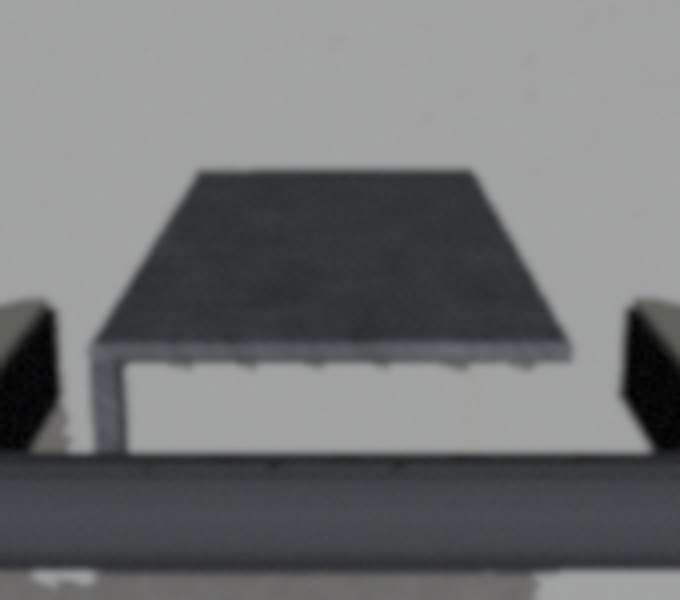

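>>> carry_out([
  {"slide": [0,0,0],"yaw": 0,"grip": 0.2},
  {"slide": [0,0,0],"yaw": 0,"grip": 0.1},
  {"slide": [0,0,0],"yaw": 0,"grip": 0.1},
  {"slide": [0,0,0],"yaw": 0,"grip": 0.1},
  {"slide": [0,0,0],"yaw": 0,"grip": 0.1},
  {"slide": [0,0,0],"yaw": 0,"grip": 0.1},
  {"slide": [-10,0,0],"yaw": 0,"grip": 0.1},
  {"slide": [-25,0,0],"yaw": 0.055,"grip": 0.1},
  {"slide": [-30,0,0],"yaw": 0.055,"grip": 0.1},
  {"slide": [-30,0,0],"yaw": 0.055,"grip": 0.1},
  {"slide": [-30,0,0],"yaw": 0.055,"grip": 0.1},
  {"slide": [-10,0,0],"yaw": 0,"grip": 0.1},
], squeeze=30)

```text
clock: 41.12
ee_pos: [0.4588, -0.3178, 0.2079]
eef_rot: [-0.055, 1.565, 0.048]
ft_force: [-0.0, 0.1, -0.9]
width: 0.0598
```

```bash
python3 - <<'E'
from h import *
plan(W(0,.019),.2,YAW)
E
```

```text
pos [ 0.4588 -0.3178  0.2079] jawdeg 3.75 tilt [ 0.005 -0.004 -1.   ] yaw -0.004 slide [  6.5 438.5 120.7] dist 454.9 w 0.0598 F [-0.   0.1 -0.9] j6 -0.76 t 41.12
```

>>> carry_out([
  {"slide": [0,10,2],"yaw": 0,"grip": 0.1},
  {"slide": [0,20,5],"yaw": 0,"grip": 0.1},
  {"slide": [0,30,8],"yaw": 0,"grip": 0.1},
  {"slide": [0,30,8],"yaw": 0,"grip": 0.1},
  {"slide": [0,30,8],"yaw": 0,"grip": 0.1},
  {"slide": [0,30,8],"yaw": 0,"grip": 0.1},
  {"slide": [0,30,8],"yaw": 0,"grip": 0.1},
  {"slide": [0,30,8],"yaw": 0,"grip": 0.1},
  {"slide": [0,30,8],"yaw": 0,"grip": 0.1},
  {"slide": [0,30,8],"yaw": 0,"grip": 0.1},
  {"slide": [0,30,8],"yaw": 0,"grip": 0.1},
  {"slide": [0,30,8],"yaw": 0,"grip": 0.1},
])

```text
clock: 42.12
ee_pos: [0.5198, 0.021, 0.1992]
eef_rot: [-0.055, 1.574, 0.056]
ft_force: [0.1, -0.6, -2.0]
width: 0.0602
```

>>> carry_out([
  {"slide": [0,30,8],"yaw": 0,"grip": 0.1},
  {"slide": [0,30,8],"yaw": 0,"grip": 0.1},
  {"slide": [0,26,8],"yaw": 0,"grip": 0.1},
  {"slide": [0,16,6],"yaw": 0,"grip": 0.1},
  {"slide": [0,6,4],"yaw": 0,"grip": 0.1},
  {"slide": [0,0,0],"yaw": 0,"grip": 0.1},
  {"slide": [0,0,0],"yaw": 0,"grip": 0.1},
  {"slide": [0,0,0],"yaw": 0,"grip": 0.1},
])

```text
clock: 42.78
ee_pos: [0.5474, 0.1277, 0.2012]
eef_rot: [-0.054, 1.572, 0.053]
ft_force: [0.4, 0.3, -2.1]
width: 0.0602
```

```bash
python3 - <<'E'
from h import *
plan(W(0,.019),.077,YAW)
p=read_camera('wrist');save(p,'w33');crop(p,'c33',170,100,340,250,4)
E
```

```text
pos [0.5474 0.1277 0.2012] jawdeg 3.88 tilt [-0.002 -0.001 -1.   ] yaw -0.002 slide [124.2   0.4   1.4] dist 124.2 w 0.0602 F [ 0.4  0.3 -2.1] j6 0.07 t 42.78
```

View pics/c33.png

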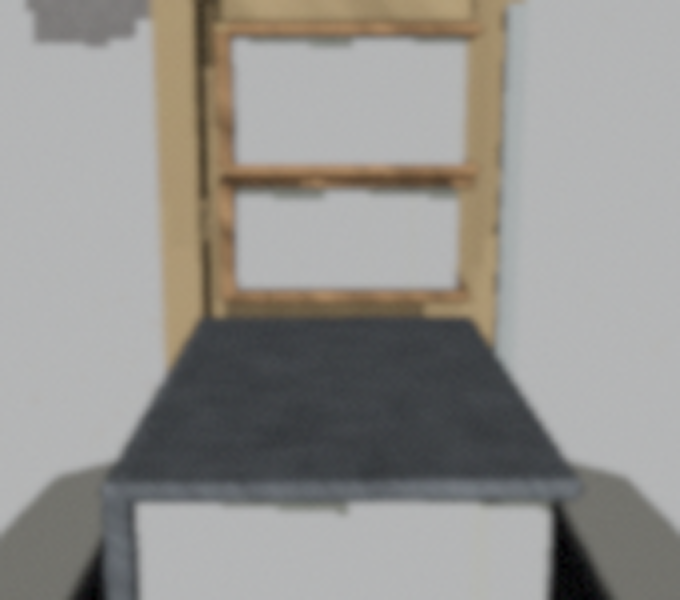

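```bash
python3 - <<'E'
from h import *
p=read_camera('wrist')
for c,z in [((218,27),.114),((478,27),.114),((220,180),.112),((470,178),.112),((226,304),.112),((466,302),.112),((106,482),.237),((580,482),.237)]:
    w=px2z(p,(c[0]/4+170,c[1]/4+100),z);print(c,np.round(invW(*w[:2]),4))
E
```

```text
(218, 27) [-0.0275  0.0977]
(478, 27) [0.0303 0.0977]
(220, 180) [-0.0281  0.0639]
(470, 178) [0.0297 0.0643]
(226, 304) [-0.0275  0.0347]
(466, 302) [0.0295 0.0352]
(106, 482) [-0.0298  0.0355]
(580, 482) [0.0302 0.0355]
```

>>> carry_out([
  {"slide": [0,-2.5,1],"yaw": 0,"grip": 0.1},
  {"slide": [15,0,0],"yaw": 0,"grip": 0.1},
  {"slide": [24,0,0],"yaw": 0,"grip": 0.1},
  {"slide": [25,0,0],"yaw": 0,"grip": 0.1},
  {"slide": [25,0,0],"yaw": 0,"grip": 0.1},
  {"slide": [20,0,0],"yaw": 0,"grip": 0.1},
  {"slide": [10,0,0],"yaw": 0,"grip": 0.1},
  {"slide": [4,0,0],"yaw": 0,"grip": 0.1},
  {"slide": [0,0,0],"yaw": 0,"grip": 0.1},
  {"slide": [0,0,0],"yaw": 0,"grip": 0.1},
])

```text
clock: 43.72
ee_pos: [0.5501, 0.126, 0.0802]
eef_rot: [-0.053, 1.569, 0.053]
ft_force: [-0.0, -1.3, -1.8]
width: 0.0602
```

>>> carry_out([
  {"slide": [1.5,0,0],"yaw": 0,"grip": 0.1},
  {"slide": [0,1,0],"yaw": 0,"grip": 0.1},
  {"slide": [0,1,0],"yaw": 0,"grip": 0.1},
  {"slide": [0,0,0],"yaw": 0,"grip": 0.1},
  {"slide": [0,0,0],"yaw": 0,"grip": 0.1},
])

```text
clock: 44.13
ee_pos: [0.5505, 0.1261, 0.079]
eef_rot: [-0.055, 1.567, 0.05]
ft_force: [0.5, -12.3, 0.5]
width: 0.0599
```

```bash
python3 - <<'E'
from h import *
plan(W(0,.019),.077,YAW)
p=read_camera('wrist');crop(p,'c34',170,140,340,290,4)
E
```

```text
pos [0.5505 0.1261 0.079 ] jawdeg 3.84 tilt [ 0.003 -0.003 -1.   ] yaw -0.003 slide [ 2.   2.1 -1.8] dist 3.4 w 0.0599 F [  0.5 -12.3   0.5] j6 0.07 t 44.13
```

View pics/c34.png

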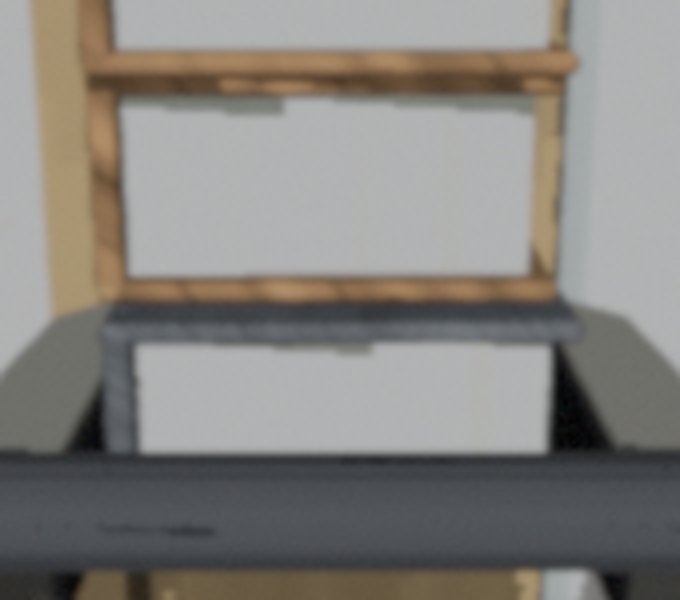

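>>> carry_out([
  {"slide": [0,-1.3,0],"yaw": 0,"grip": 0.1},
  {"slide": [0,0,-1.5],"yaw": 0,"grip": 0.1},
  {"slide": [1.5,0,0],"yaw": 0,"grip": 0.1},
  {"slide": [1,0,0],"yaw": 0,"grip": 0.1},
  {"slide": [0,0,0],"yaw": 0,"grip": 0.1},
  {"slide": [0,0,0],"yaw": 0,"grip": 0.1},
])

```text
clock: 44.68
ee_pos: [0.5491, 0.126, 0.0774]
eef_rot: [-0.054, 1.567, 0.052]
ft_force: [-2.1, -7.2, 8.7]
width: 0.0597
```

```bash
python3 - <<'E'
from h import *
plan(W(0,.019),.077,YAW)
E
```

```text
pos [0.5491 0.126  0.0774] jawdeg 3.87 tilt [ 0.003 -0.001 -1.   ] yaw -0.002 slide [ 0.4  2.1 -0.4] dist 2.2 w 0.0597 F [-2.1 -7.2  8.7] j6 0.07 t 44.68
```

Seated. Release.

>>> carry_out([
  {"slide": [-0.5,-0.7,0],"yaw": 0,"grip": 0.1},
  {"slide": [0,0,0],"yaw": 0,"grip": 0.5},
  {"slide": [0,0,0],"yaw": 0,"grip": 0.9},
  {"slide": [0,0,0],"yaw": 0,"grip": 0.9},
  {"slide": [0,0,0],"yaw": 0,"grip": 0.9},
  {"slide": [-20,0,0],"yaw": 0,"grip": 0.9},
  {"slide": [-32,0,0],"yaw": 0,"grip": 0.9},
  {"slide": [-32,0,0],"yaw": 0,"grip": 0.9},
  {"slide": [-32,0,0],"yaw": 0,"grip": 0.9},
  {"slide": [-8,0,0],"yaw": 0,"grip": 0.9},
  {"slide": [0,0,0],"yaw": 0,"grip": 0.95},
  {"slide": [0,0,0],"yaw": 0,"grip": 0.95},
])

```text
clock: 45.68
ee_pos: [0.5478, 0.1264, 0.1993]
eef_rot: [-0.053, 1.57, 0.054]
ft_force: [-0.1, -0.6, -0.9]
width: 0.0906
```

```bash
python3 - <<'E'
from h import *
p=read_camera('wrist');crop(p,'c35',120,60,340,250,3)
plan((.619,-.351),.2,np.radians(-7))
E
```

```text
pos [0.5469 0.1262 0.1979] jawdeg 3.9 tilt [-0.002 -0.    -1.   ] yaw 0.19 slide [  -2.1 -464.9  129.7] dist 482.6 w 0.0903 F [ 0.   0.1 -1.1] j6 0.07 t 45.73
```

View pics/c35.png

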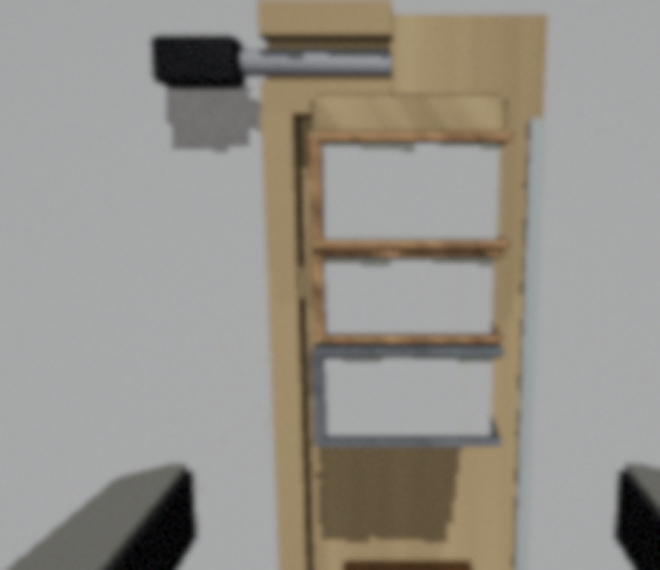

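>>> carry_out([
  {"slide": [0,0,0],"yaw": 0.093,"grip": 0.95},
  {"slide": [0,0,0],"yaw": 0.093,"grip": 0.95},
  {"slide": [0,0,0],"yaw": 0.092,"grip": 0.95},
  {"slide": [0,-29,11],"yaw": 0,"grip": 0.95},
  {"slide": [0,-29,11],"yaw": 0,"grip": 0.95},
  {"slide": [0,-29,11],"yaw": 0,"grip": 0.95},
  {"slide": [0,-29,11],"yaw": 0,"grip": 0.95},
  {"slide": [0,-29,11],"yaw": 0,"grip": 0.95},
  {"slide": [0,-29,11],"yaw": 0,"grip": 0.95},
  {"slide": [0,-29,11],"yaw": 0,"grip": 0.95},
  {"slide": [0,-29,11],"yaw": 0,"grip": 0.95},
  {"slide": [0,-29,11],"yaw": 0,"grip": 0.95},
])

```text
clock: 46.73
ee_pos: [0.5888, -0.1507, 0.1965]
eef_rot: [0.166, 1.569, -0.164]
ft_force: [1.3, 0.9, 0.5]
width: 0.0904
```

>>> carry_out([
  {"slide": [0,-29,11],"yaw": 0,"grip": 0.95},
  {"slide": [0,-29,11],"yaw": 0,"grip": 0.95},
  {"slide": [0,-29,11],"yaw": 0,"grip": 0.95},
  {"slide": [0,-29,11],"yaw": 0,"grip": 0.95},
  {"slide": [0,-29,11],"yaw": 0,"grip": 0.95},
  {"slide": [0,-29,11],"yaw": 0,"grip": 0.95},
  {"slide": [0,-16,4],"yaw": 0,"grip": 0.95},
  {"slide": [0,0,0],"yaw": 0,"grip": 0.95},
  {"slide": [0,0,0],"yaw": 0,"grip": 0.95},
  {"slide": [0,0,0],"yaw": 0,"grip": 0.95},
])

```text
clock: 47.57
ee_pos: [0.6183, -0.3488, 0.1974]
eef_rot: [0.166, 1.567, -0.163]
ft_force: [-0.5, 0.4, 0.4]
width: 0.0906
```

```bash
python3 - <<'E'
from h import *
plan((.619,-.351),.2,np.radians(-12))
p=read_camera('wrist');save(p,'w36');crop(p,'c36',170,100,340,250,4)
E
```

```text
pos [ 0.6183 -0.3488  0.1974] jawdeg -12.02 tilt [-0.003  0.002 -1.   ] yaw -0.0 slide [-2.6 -2.   1.1] dist 3.4 w 0.0906 F [-0.5  0.4  0.4] j6 -0.38 t 47.57
```

View pics/c36.png

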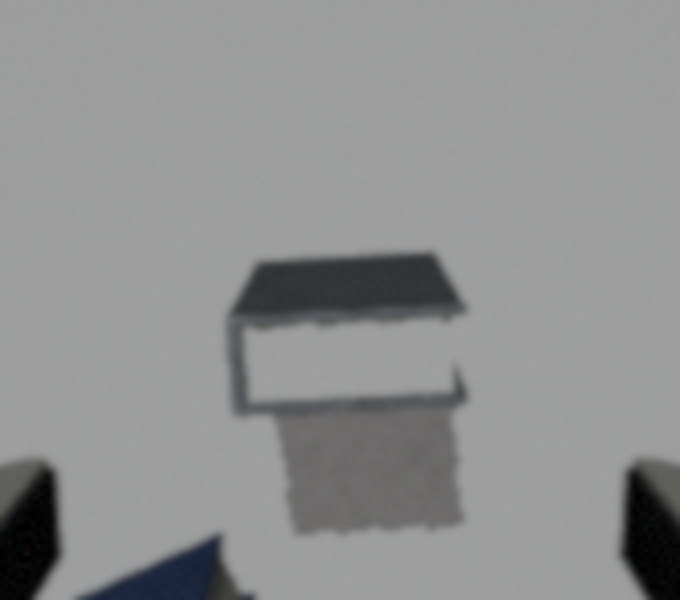

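```bash
python3 - <<'E'
from h import *
p=read_camera('wrist')
book(p,[(230,317),(466,308),(235,414),(466,402)],(170,100),4)
plan((.6225,-.3495),.064,np.radians(-9.8))
E
```

```text
z 0.098 L 58.6 T 24.6 yaw [-9.6 -8.7] ctr [ 0.6215 -0.3491]
z 0.1 L 58.2 T 24.5 yaw [-9.6 -8.7] ctr [ 0.6216 -0.3487]
z 0.102 L 57.7 T 24.3 yaw [-9.6 -8.7] ctr [ 0.6217 -0.3482]
z 0.104 L 57.3 T 24.1 yaw [-9.6 -8.7] ctr [ 0.6218 -0.3477]
z 0.106 L 56.8 T 23.9 yaw [-9.6 -8.7] ctr [ 0.6219 -0.3472]
pos [ 0.6189 -0.3485  0.1987] jawdeg -11.96 tilt [-0.001  0.001 -1.   ] yaw -0.038 slide [134.7  -0.5   3.9] dist 134.8 w 0.0906 F [-0.2  0.7  0.1] j6 -0.38 t 47.67
```

>>> carry_out([
  {"slide": [0,0,0],"yaw": -0.047,"grip": 0.95},
  {"slide": [20,0,2.8],"yaw": 0,"grip": 0.95},
  {"slide": [30,0,0],"yaw": 0,"grip": 0.95},
  {"slide": [30,0,0],"yaw": 0,"grip": 0.95},
  {"slide": [30,0,0],"yaw": 0,"grip": 0.95},
  {"slide": [23,0,0],"yaw": 0,"grip": 0.95},
  {"slide": [0,0,0],"yaw": 0,"grip": 0.95},
  {"slide": [0,0,0],"yaw": 0,"grip": 0.95},
])

```text
clock: 48.33
ee_pos: [0.6208, -0.3486, 0.0651]
eef_rot: [0.129, 1.57, -0.126]
ft_force: [0.9, 0.3, 1.0]
width: 0.0904
```

```bash
python3 - <<'E'
from h import *
plan()
p=read_camera('wrist');crop(p,'c37',170,140,340,290,4)
E
```

```text
pos [ 0.6208 -0.3486  0.0651] jawdeg -9.27 tilt [-0.003  0.002 -1.   ] yaw 0 slide [0. 0. 0.] dist 0.0 w 0.0904 F [0.9 0.3 1. ] j6 -0.42 t 48.33
```

View pics/c37.png

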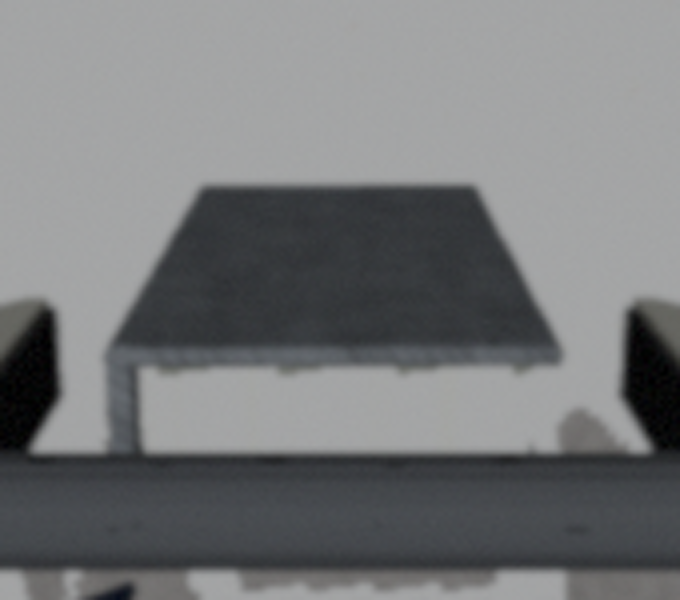

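>>> carry_out([
  {"slide": [0,0,0],"yaw": 0,"grip": 0.2},
  {"slide": [0,0,0],"yaw": 0,"grip": 0.1},
  {"slide": [0,0,0],"yaw": 0,"grip": 0.1},
  {"slide": [0,0,0],"yaw": 0,"grip": 0.1},
  {"slide": [0,0,0],"yaw": 0,"grip": 0.1},
  {"slide": [0,0,0],"yaw": 0,"grip": 0.1},
  {"slide": [-10,0,0],"yaw": 0,"grip": 0.1},
  {"slide": [-25,0,0],"yaw": -0.058,"grip": 0.1},
  {"slide": [-30,0,0],"yaw": -0.058,"grip": 0.1},
  {"slide": [-30,0,0],"yaw": -0.058,"grip": 0.1},
  {"slide": [-30,0,0],"yaw": -0.058,"grip": 0.1},
  {"slide": [-10,0,0],"yaw": 0,"grip": 0.1},
], squeeze=30)

```text
clock: 49.38
ee_pos: [0.6236, -0.3517, 0.2085]
eef_rot: [-0.06, 1.564, 0.053]
ft_force: [0.5, -0.3, 0.4]
width: 0.0598
```

```bash
python3 - <<'E'
from h import *
plan(W(0,-.012),.2,YAW)
E
```

```text
pos [ 0.6236 -0.3517  0.2085] jawdeg 4.11 tilt [ 0.007 -0.004 -1.   ] yaw 0.002 slide [  6.1 452.9 -41.4] dist 454.9 w 0.0598 F [ 0.5 -0.3  0.4] j6 -0.66 t 49.38
```

>>> carry_out([
  {"slide": [0,10,-2],"yaw": 0,"grip": 0.1},
  {"slide": [0,20,-3],"yaw": 0,"grip": 0.1},
  {"slide": [0,30,-3],"yaw": 0,"grip": 0.1},
  {"slide": [0,30,-3],"yaw": 0,"grip": 0.1},
  {"slide": [0,30,-3],"yaw": 0,"grip": 0.1},
  {"slide": [0,30,-3],"yaw": 0,"grip": 0.1},
  {"slide": [0,30,-3],"yaw": 0,"grip": 0.1},
  {"slide": [0,30,-3],"yaw": 0,"grip": 0.1},
  {"slide": [0,30,-3],"yaw": 0,"grip": 0.1},
  {"slide": [0,30,-3],"yaw": 0,"grip": 0.1},
  {"slide": [0,30,-3],"yaw": 0,"grip": 0.1},
  {"slide": [0,30,-3],"yaw": 0,"grip": 0.1},
])

```text
clock: 50.38
ee_pos: [0.5632, -0.0223, 0.2008]
eef_rot: [-0.052, 1.571, 0.052]
ft_force: [0.2, -0.1, -0.5]
width: 0.0597
```

>>> carry_out([
  {"slide": [0,30,-3],"yaw": 0,"grip": 0.1},
  {"slide": [0,30,-3],"yaw": 0,"grip": 0.1},
  {"slide": [0,30,-1],"yaw": 0,"grip": 0.1},
  {"slide": [0,20,0],"yaw": 0,"grip": 0.1},
  {"slide": [0,10,0],"yaw": 0,"grip": 0.1},
  {"slide": [0,3,0],"yaw": 0,"grip": 0.1},
  {"slide": [0,0,0],"yaw": 0,"grip": 0.1},
  {"slide": [0,0,0],"yaw": 0,"grip": 0.1},
  {"slide": [0,0,0],"yaw": 0,"grip": 0.1},
])

```text
clock: 51.13
ee_pos: [0.5488, 0.0972, 0.2014]
eef_rot: [-0.053, 1.57, 0.053]
ft_force: [0.8, -0.4, -1.8]
width: 0.0594
```

```bash
python3 - <<'E'
from h import *
plan(W(0,-.012),.077,YAW)
p=read_camera('wrist');save(p,'w38');crop(p,'c38',170,100,340,250,4)
E
```

```text
pos [0.5488 0.0972 0.2014] jawdeg 3.86 tilt [-0. -0. -1.] yaw -0.002 slide [ 1.244e+02 -1.000e-01  2.000e+00] dist 124.5 w 0.0594 F [ 0.8 -0.4 -1.8] j6 0.02 t 51.13
```

View pics/c38.png

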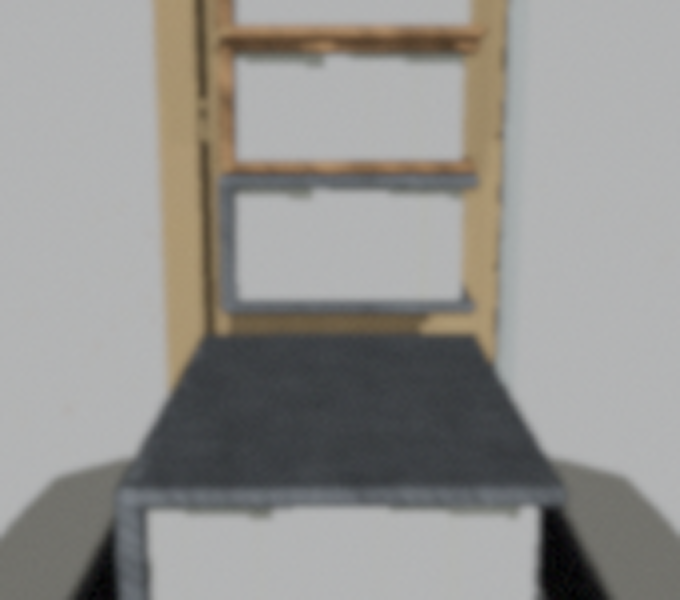

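```bash
python3 - <<'E'
from h import *
p=read_camera('wrist')
for c,z in [((226,311),.112),((470,309),.112),((116,489),.234),((565,489),.234)]:
    w=px2z(p,(c[0]/4+170,c[1]/4+100),z);print(c,np.round(invW(*w[:2]),4))
E
```

```text
(226, 311) [-0.0284  0.0027]
(470, 309) [0.0297 0.0031]
(116, 489) [-0.0302  0.0031]
(565, 489) [0.028  0.0031]
```

>>> carry_out([
  {"slide": [0,-3,1.5],"yaw": 0,"grip": 0.1},
  {"slide": [15,0,0],"yaw": 0,"grip": 0.1},
  {"slide": [24,0,0],"yaw": 0,"grip": 0.1},
  {"slide": [25,0,0],"yaw": 0,"grip": 0.1},
  {"slide": [25,0,0],"yaw": 0,"grip": 0.1},
  {"slide": [20,0,0],"yaw": 0,"grip": 0.1},
  {"slide": [11,0,0],"yaw": 0,"grip": 0.1},
  {"slide": [4,0,0],"yaw": 0,"grip": 0.1},
  {"slide": [1,0,0],"yaw": 0,"grip": 0.1},
  {"slide": [0,0,0],"yaw": 0,"grip": 0.1},
  {"slide": [0,0,0],"yaw": 0,"grip": 0.1},
])

```text
clock: 52.15
ee_pos: [0.551, 0.0954, 0.0773]
eef_rot: [-0.054, 1.569, 0.054]
ft_force: [-0.2, -0.1, 0.4]
width: 0.0598
```

```bash
python3 - <<'E'
from h import *
plan(W(0,-.012),.077,YAW)
p=read_camera('wrist');crop(p,'c39',170,140,340,290,4)
E
```

```text
pos [0.551  0.0954 0.0773] jawdeg 3.93 tilt [ 0.001  0.    -1.   ] yaw -0.001 slide [ 0.3  1.8 -0.1] dist 1.8 w 0.0598 F [-0.2 -0.1  0.4] j6 0.01 t 52.15
```

View pics/c39.png

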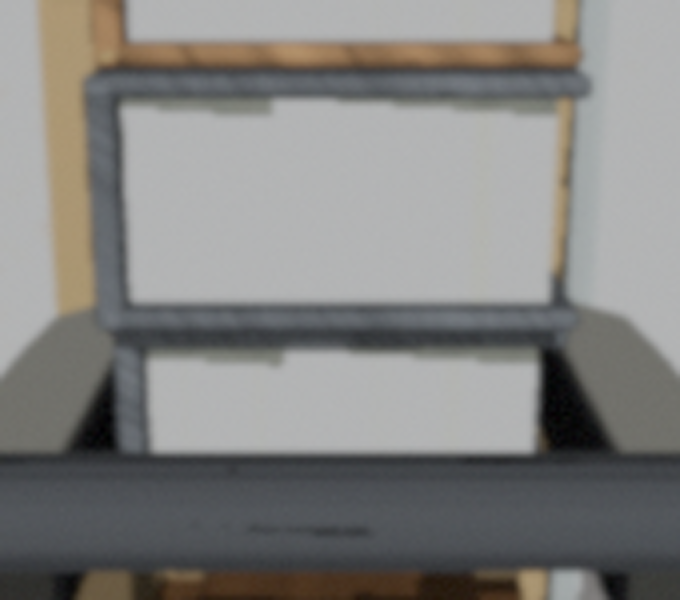

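>>> carry_out([
  {"slide": [1,0,0],"yaw": 0,"grip": 0.1},
  {"slide": [0,1,0],"yaw": 0,"grip": 0.1},
  {"slide": [0,0.5,0],"yaw": 0,"grip": 0.1},
  {"slide": [0,0,0],"yaw": 0,"grip": 0.1},
  {"slide": [0,0,0],"yaw": 0,"grip": 0.1},
])

```text
clock: 52.62
ee_pos: [0.5512, 0.0967, 0.0769]
eef_rot: [-0.055, 1.568, 0.054]
ft_force: [-1.6, -3.5, 6.1]
width: 0.0596
```

```bash
python3 - <<'E'
from h import *
plan(W(0,-.012),.077,YAW)
E
```

```text
pos [0.5512 0.0967 0.0769] jawdeg 3.95 tilt [ 0.002 -0.001 -1.   ] yaw -0.001 slide [-0.1  0.5 -0.4] dist 0.7 w 0.0596 F [-1.6 -3.5  6.1] j6 0.01 t 52.62
```

>>> carry_out([
  {"slide": [0,0,0],"yaw": 0,"grip": 0.1},
  {"slide": [0,0,0],"yaw": 0,"grip": 0.5},
  {"slide": [0,0,0],"yaw": 0,"grip": 0.9},
  {"slide": [0,0,0],"yaw": 0,"grip": 0.9},
  {"slide": [0,0,0],"yaw": 0,"grip": 0.9},
  {"slide": [-20,0,0],"yaw": 0,"grip": 0.9},
  {"slide": [-32,0,0],"yaw": 0,"grip": 0.9},
  {"slide": [-32,0,0],"yaw": 0,"grip": 0.9},
  {"slide": [-32,0,0],"yaw": 0,"grip": 0.9},
  {"slide": [-8,0,0],"yaw": 0,"grip": 0.9},
  {"slide": [0,0,0],"yaw": 0,"grip": 0.95},
  {"slide": [0,0,0],"yaw": 0,"grip": 0.95},
])

```text
clock: 53.62
ee_pos: [0.5503, 0.0972, 0.1993]
eef_rot: [-0.054, 1.57, 0.054]
ft_force: [-0.5, -0.6, -1.2]
width: 0.0902
```

```bash
python3 - <<'E'
from h import *
p=read_camera('wrist');crop(p,'c40',120,20,340,250,2.6)
plan((.535,-.442),.2,np.radians(16))
E
```

```text
pos [0.5494 0.0971 0.1979] jawdeg 3.96 tilt [-0.002 -0.    -1.   ] yaw -0.21 slide [  -2.  -514.2 -162.5] dist 539.3 w 0.0904 F [-1.5 -0.4 -0.4] j6 0.01 t 53.67
```

View pics/c40.png

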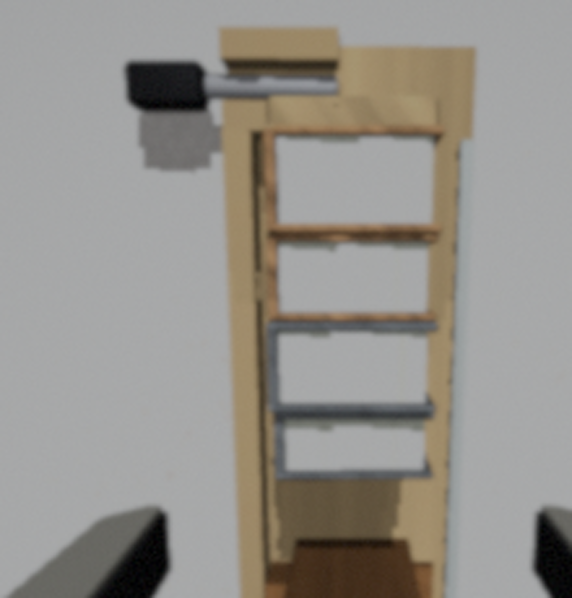

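>>> carry_out([
  {"slide": [0,0,0],"yaw": -0.105,"grip": 0.95},
  {"slide": [0,0,0],"yaw": -0.105,"grip": 0.95},
  {"slide": [0,-31,-10],"yaw": 0,"grip": 0.95},
  {"slide": [0,-31,-10],"yaw": 0,"grip": 0.95},
  {"slide": [0,-31,-10],"yaw": 0,"grip": 0.95},
  {"slide": [0,-31,-10],"yaw": 0,"grip": 0.95},
  {"slide": [0,-31,-10],"yaw": 0,"grip": 0.95},
  {"slide": [0,-31,-10],"yaw": 0,"grip": 0.95},
  {"slide": [0,-31,-10],"yaw": 0,"grip": 0.95},
  {"slide": [0,-31,-10],"yaw": 0,"grip": 0.95},
  {"slide": [0,-31,-10],"yaw": 0,"grip": 0.95},
  {"slide": [0,-31,-10],"yaw": 0,"grip": 0.95},
])

```text
clock: 54.67
ee_pos: [0.5379, -0.2294, 0.1966]
eef_rot: [-0.217, 1.563, 0.221]
ft_force: [0.4, 1.1, 0.5]
width: 0.0906
```

>>> carry_out([
  {"slide": [0,-31,-10],"yaw": 0,"grip": 0.95},
  {"slide": [0,-31,-10],"yaw": 0,"grip": 0.95},
  {"slide": [0,-31,-10],"yaw": 0,"grip": 0.95},
  {"slide": [0,-31,-10],"yaw": 0,"grip": 0.95},
  {"slide": [0,-31,-10],"yaw": 0,"grip": 0.95},
  {"slide": [0,-31,-10],"yaw": 0,"grip": 0.95},
  {"slide": [0,-18,-3],"yaw": 0,"grip": 0.95},
  {"slide": [0,0,0],"yaw": 0,"grip": 0.95},
  {"slide": [0,0,0],"yaw": 0,"grip": 0.95},
  {"slide": [0,0,0],"yaw": 0,"grip": 0.95},
])

```text
clock: 55.5
ee_pos: [0.5345, -0.4406, 0.1973]
eef_rot: [-0.217, 1.562, 0.222]
ft_force: [-0.6, -0.1, 0.8]
width: 0.0903
```

```bash
python3 - <<'E'
from h import *
plan((.535,-.442),.2,np.radians(16))
p=read_camera('wrist');save(p,'w41');crop(p,'c41',170,100,340,250,4)
E
```

```text
pos [ 0.5345 -0.4406  0.1973] jawdeg 15.99 tilt [-0.002  0.003 -1.   ] yaw -0.0 slide [-2.7 -1.4  0.1] dist 3.1 w 0.0903 F [-0.6 -0.1  0.8] j6 -1.04 t 55.5
```

View pics/c41.png

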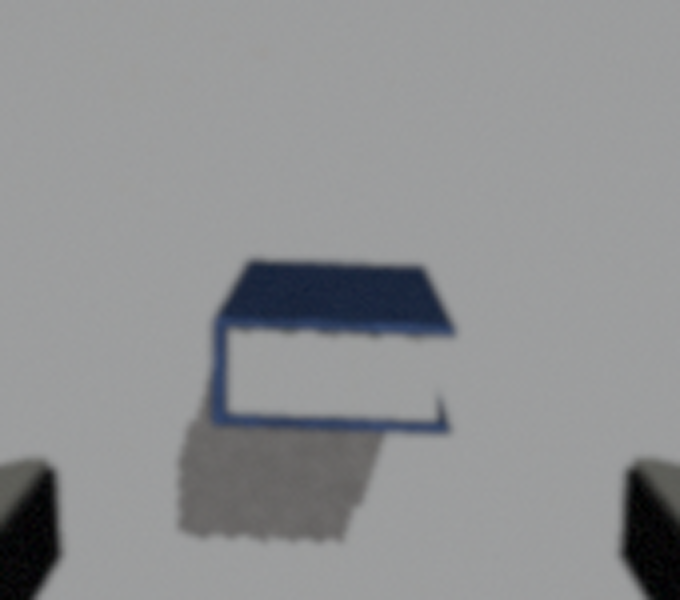

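```bash
python3 - <<'E'
from h import *
p=read_camera('wrist')
book(p,[(217,322),(456,333),(211,424),(449,432)],(170,100),4)
plan((.535,-.444),.064,np.radians(13.5))
E
```

```text
z 0.098 L 60.0 T 26.1 yaw [13.5 14.2] ctr [ 0.5349 -0.4451]
z 0.1 L 59.6 T 26.0 yaw [13.5 14.2] ctr [ 0.5348 -0.4446]
z 0.102 L 59.1 T 25.8 yaw [13.5 14.2] ctr [ 0.5347 -0.4441]
z 0.104 L 58.7 T 25.6 yaw [13.5 14.2] ctr [ 0.5345 -0.4436]
z 0.106 L 58.2 T 25.4 yaw [13.5 14.2] ctr [ 0.5344 -0.4431]
pos [ 0.5351 -0.4404  0.1987] jawdeg 16.06 tilt [-0.001  0.001 -1.   ] yaw 0.045 slide [134.6  -3.7  -0.9] dist 134.7 w 0.0907 F [-0.5 -0.6  0.4] j6 -1.04 t 55.6
```

>>> carry_out([
  {"slide": [0,0,0],"yaw": 0.039,"grip": 0.95},
  {"slide": [20,-3.7,-0.5],"yaw": 0,"grip": 0.95},
  {"slide": [30,0,0],"yaw": 0,"grip": 0.95},
  {"slide": [30,0,0],"yaw": 0,"grip": 0.95},
  {"slide": [30,0,0],"yaw": 0,"grip": 0.95},
  {"slide": [23,0,0],"yaw": 0,"grip": 0.95},
  {"slide": [0,0,0],"yaw": 0,"grip": 0.95},
  {"slide": [0,0,0],"yaw": 0,"grip": 0.95},
])

```text
clock: 56.27
ee_pos: [0.5348, -0.4436, 0.0652]
eef_rot: [-0.187, 1.565, 0.192]
ft_force: [-0.1, 0.1, 1.3]
width: 0.0905
```

```bash
python3 - <<'E'
from h import *
plan()
p=read_camera('wrist');crop(p,'c42',170,140,340,290,4)
E
```

```text
pos [ 0.5348 -0.4436  0.0652] jawdeg 13.82 tilt [-0.003  0.003 -1.   ] yaw 0 slide [0. 0. 0.] dist 0.0 w 0.0905 F [-0.1  0.1  1.3] j6 -1.01 t 56.27
```

View pics/c42.png

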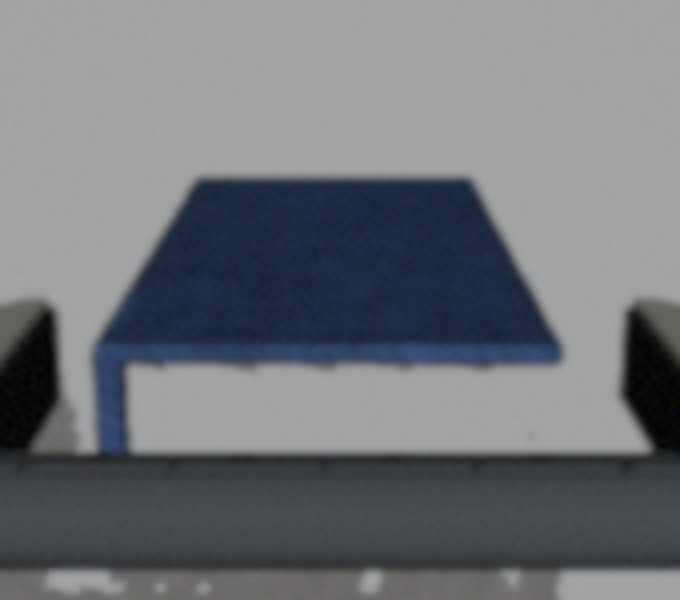

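>>> carry_out([
  {"slide": [0,0,0],"yaw": 0,"grip": 0.2},
  {"slide": [0,0,0],"yaw": 0,"grip": 0.1},
  {"slide": [0,0,0],"yaw": 0,"grip": 0.1},
  {"slide": [0,0,0],"yaw": 0,"grip": 0.1},
  {"slide": [0,0,0],"yaw": 0,"grip": 0.1},
  {"slide": [0,0,0],"yaw": 0,"grip": 0.1},
  {"slide": [-10,0,0],"yaw": 0,"grip": 0.1},
  {"slide": [-25,0,0],"yaw": 0.057,"grip": 0.1},
  {"slide": [-30,0,0],"yaw": 0.057,"grip": 0.1},
  {"slide": [-30,0,0],"yaw": 0.057,"grip": 0.1},
  {"slide": [-30,0,0],"yaw": 0,"grip": 0.1},
  {"slide": [-10,0,0],"yaw": 0,"grip": 0.1},
], squeeze=30)

```text
clock: 57.32
ee_pos: [0.5371, -0.4471, 0.2083]
eef_rot: [-0.058, 1.565, 0.05]
ft_force: [0.8, -0.2, 0.3]
width: 0.06
```

```bash
python3 - <<'E'
from h import *
plan(W(0,-.040),.2,YAW)
E
```

```text
pos [ 0.5371 -0.4471  0.2083] jawdeg 3.95 tilt [ 0.006 -0.005 -1.   ] yaw -0.001 slide [  5.7 514.   51.5] dist 516.6 w 0.06 F [ 0.8 -0.2  0.3] j6 -0.84 t 57.32
```

>>> carry_out([
  {"slide": [0,10,2],"yaw": 0,"grip": 0.1},
  {"slide": [0,20,3],"yaw": 0,"grip": 0.1},
  {"slide": [0,30,3],"yaw": 0,"grip": 0.1},
  {"slide": [0,30,3],"yaw": 0,"grip": 0.1},
  {"slide": [0,30,3],"yaw": 0,"grip": 0.1},
  {"slide": [0,30,3],"yaw": 0,"grip": 0.1},
  {"slide": [0,30,3],"yaw": 0,"grip": 0.1},
  {"slide": [0,30,3],"yaw": 0,"grip": 0.1},
  {"slide": [0,30,3],"yaw": 0,"grip": 0.1},
  {"slide": [0,30,3],"yaw": 0,"grip": 0.1},
  {"slide": [0,30,3],"yaw": 0,"grip": 0.1},
  {"slide": [0,30,3],"yaw": 0,"grip": 0.1},
])

```text
clock: 58.32
ee_pos: [0.5459, -0.1115, 0.1985]
eef_rot: [-0.053, 1.574, 0.056]
ft_force: [1.2, 0.4, -1.2]
width: 0.06
```

>>> carry_out([
  {"slide": [0,30,3],"yaw": 0,"grip": 0.1},
  {"slide": [0,30,3],"yaw": 0,"grip": 0.1},
  {"slide": [0,30,3],"yaw": 0,"grip": 0.1},
  {"slide": [0,30,3],"yaw": 0,"grip": 0.1},
  {"slide": [0,30,3],"yaw": 0,"grip": 0.1},
  {"slide": [0,20,2],"yaw": 0,"grip": 0.1},
  {"slide": [0,10,0],"yaw": 0,"grip": 0.1},
  {"slide": [0,4,0],"yaw": 0,"grip": 0.1},
  {"slide": [0,0,0],"yaw": 0,"grip": 0.1},
  {"slide": [0,0,0],"yaw": 0,"grip": 0.1},
  {"slide": [0,0,0],"yaw": 0,"grip": 0.1},
])

```text
clock: 59.23
ee_pos: [0.5518, 0.0695, 0.2012]
eef_rot: [-0.054, 1.571, 0.053]
ft_force: [-1.0, 0.3, -1.3]
width: 0.0599
```

```bash
python3 - <<'E'
from h import *
plan(W(0,-.040),.077,YAW)
p=read_camera('wrist');save(p,'w43');crop(p,'c43',170,100,340,250,4)
E
```

```text
pos [0.5518 0.0695 0.2012] jawdeg 3.88 tilt [-0. -0. -1.] yaw -0.002 slide [124.2  -0.3   0.9] dist 124.3 w 0.0599 F [-1.   0.3 -1.3] j6 -0.03 t 59.23
```

View pics/c43.png

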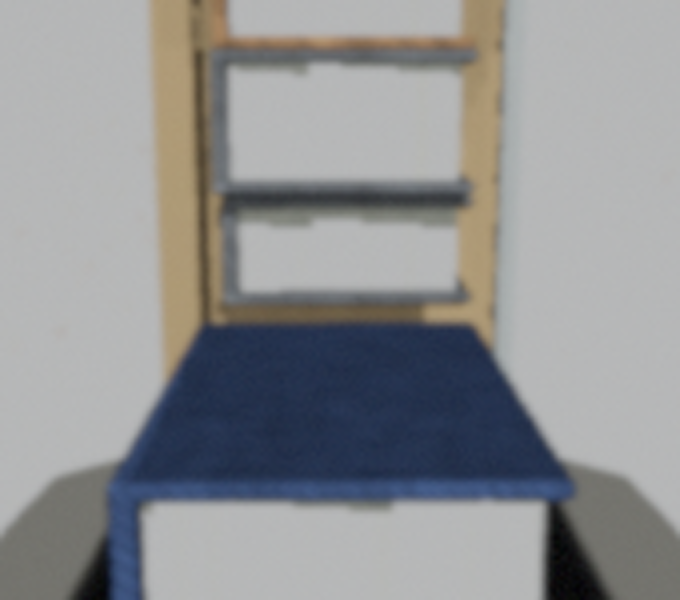

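View pics/w43.png

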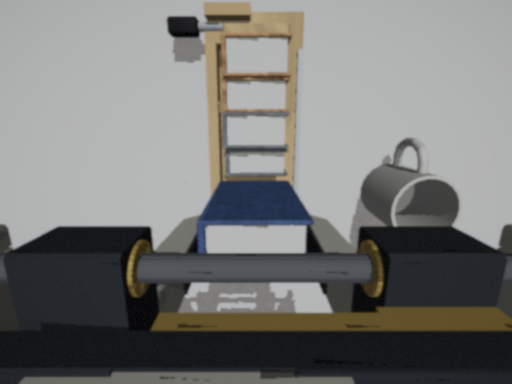

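```bash
python3 - <<'E'
from h import *
p=read_camera('wrist')
for c,z in [((226,302),.108),((466,300),.108),((110,484),.236),((574,484),.236)]:
    w=px2z(p,(c[0]/4+170,c[1]/4+100),z);print(c,np.round(invW(*w[:2]),4))
E
```

```text
(226, 302) [-0.0276 -0.0237]
(466, 300) [ 0.0302 -0.0233]
(110, 484) [-0.0293 -0.0233]
(574, 484) [ 0.0298 -0.0233]
```

>>> carry_out([
  {"slide": [0,-3,0.5],"yaw": 0,"grip": 0.1},
  {"slide": [15,0,0],"yaw": 0,"grip": 0.1},
  {"slide": [24,0,0],"yaw": 0,"grip": 0.1},
  {"slide": [25,0,0],"yaw": 0,"grip": 0.1},
  {"slide": [25,0,0],"yaw": 0,"grip": 0.1},
  {"slide": [20,0,0],"yaw": 0,"grip": 0.1},
  {"slide": [11,0,0],"yaw": 0,"grip": 0.1},
  {"slide": [4,0,0],"yaw": 0,"grip": 0.1},
  {"slide": [1,0,0],"yaw": 0,"grip": 0.1},
  {"slide": [0,0,0],"yaw": 0,"grip": 0.1},
  {"slide": [0,0,0],"yaw": 0,"grip": 0.1},
])

```text
clock: 60.25
ee_pos: [0.5534, 0.0675, 0.0774]
eef_rot: [-0.054, 1.569, 0.054]
ft_force: [-0.1, -0.3, -1.6]
width: 0.0598
```

```bash
python3 - <<'E'
from h import *
plan(W(0,-.040),.077,YAW)
p=read_camera('wrist');crop(p,'c44',170,140,340,290,4)
E
```

```text
pos [0.5534 0.0675 0.0774] jawdeg 3.93 tilt [ 0.001  0.    -1.   ] yaw -0.001 slide [ 0.4  1.8 -0.5] dist 1.9 w 0.0598 F [-0.1 -0.3 -1.6] j6 -0.04 t 60.25
```

View pics/c44.png

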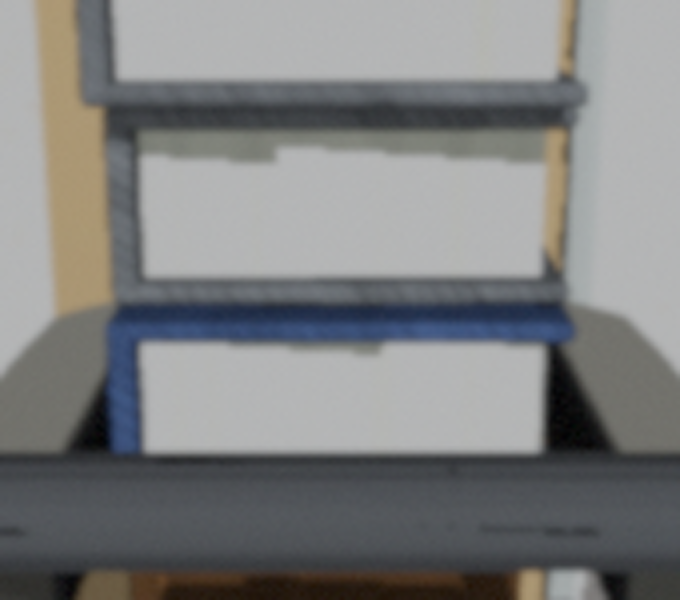

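>>> carry_out([
  {"slide": [1.3,0,0],"yaw": 0,"grip": 0.1},
  {"slide": [0.7,1,0],"yaw": 0,"grip": 0.1},
  {"slide": [0,0.5,0],"yaw": 0,"grip": 0.1},
  {"slide": [0,0,0],"yaw": 0,"grip": 0.1},
  {"slide": [0,0,0],"yaw": 0,"grip": 0.1},
])

```text
clock: 60.72
ee_pos: [0.5537, 0.0684, 0.0768]
eef_rot: [-0.055, 1.568, 0.053]
ft_force: [-3.4, -3.5, 11.0]
width: 0.0599
```

```bash
python3 - <<'E'
from h import *
plan(W(0,-.040),.077,YAW)
E
```

```text
pos [0.5537 0.0684 0.0768] jawdeg 3.96 tilt [ 0.002 -0.001 -1.   ] yaw -0.001 slide [-0.2  0.9 -0.9] dist 1.3 w 0.0599 F [-3.4 -3.5 11. ] j6 -0.04 t 60.72
```

>>> carry_out([
  {"slide": [-0.7,0,-0.4],"yaw": 0,"grip": 0.1},
  {"slide": [0,0,0],"yaw": 0,"grip": 0.5},
  {"slide": [0,0,0],"yaw": 0,"grip": 0.9},
  {"slide": [0,0,0],"yaw": 0,"grip": 0.9},
  {"slide": [0,0,0],"yaw": 0,"grip": 0.9},
  {"slide": [-20,0,0],"yaw": 0,"grip": 0.9},
  {"slide": [-32,0,0],"yaw": 0,"grip": 0.9},
  {"slide": [-32,0,0],"yaw": 0,"grip": 0.9},
  {"slide": [-32,0,0],"yaw": 0,"grip": 0.9},
  {"slide": [-8,0,0],"yaw": 0,"grip": 0.9},
  {"slide": [0,0,0],"yaw": 0,"grip": 0.95},
  {"slide": [0,0,0],"yaw": 0,"grip": 0.95},
])

```text
clock: 61.72
ee_pos: [0.5522, 0.0693, 0.199]
eef_rot: [-0.054, 1.57, 0.054]
ft_force: [-0.2, -0.4, -0.6]
width: 0.0908
```

```bash
python3 - <<'E'
from h import *
p=read_camera('wrist');save(p,'w45')
plan(W(0,-.089),.2,YAW)
p=read_camera('scene');crop(p,'c45',220,110,380,240,4.6)
E
```

```text
pos [0.5514 0.0692 0.1976] jawdeg 3.96 tilt [-0.002 -0.    -1.   ] yaw -0.001 slide [ -2.4 -49.1   1.4] dist 49.2 w 0.0907 F [-0.4 -0.   0.7] j6 -0.04 t 61.77
```

View pics/w45.png

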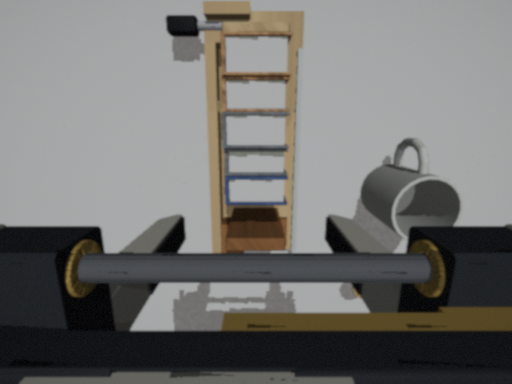

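View pics/c45.png

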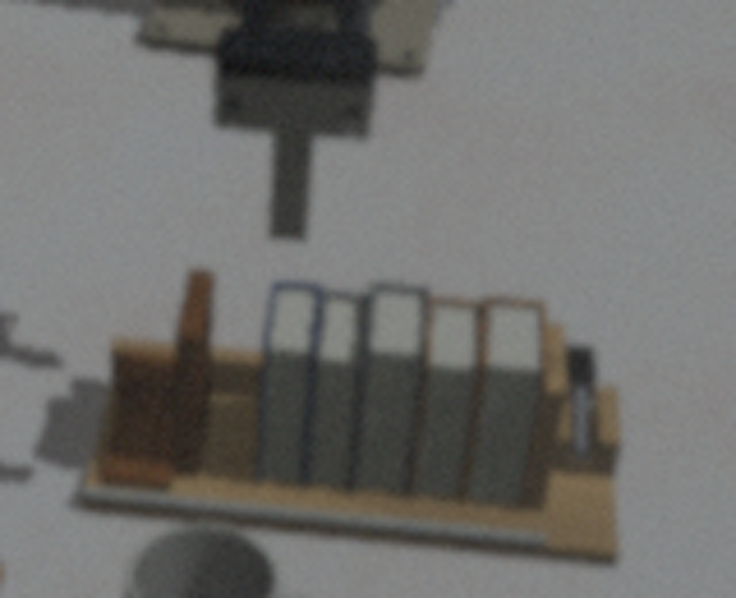

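>>> carry_out([
  {"slide": [0,-25,1],"yaw": 0,"grip": 0.95},
  {"slide": [0,-24,0.5],"yaw": 0,"grip": 0.95},
  {"slide": [0,0,0],"yaw": 0,"grip": 0.95},
  {"slide": [25,0,0],"yaw": 0,"grip": 0.95},
  {"slide": [25,0,0],"yaw": 0,"grip": 0.95},
  {"slide": [25,0,0],"yaw": 0,"grip": 0.95},
  {"slide": [25,0,0],"yaw": 0,"grip": 0.95},
  {"slide": [13,0,0],"yaw": 0,"grip": 0.95},
  {"slide": [0,0,0],"yaw": 0,"grip": 0.95},
  {"slide": [0,0,0],"yaw": 0,"grip": 0.95},
  {"slide": [0,0,0],"yaw": 0,"grip": 0.95},
])

```text
clock: 62.73
ee_pos: [0.5578, 0.0206, 0.0875]
eef_rot: [-0.054, 1.569, 0.054]
ft_force: [-0.2, -0.1, -0.2]
width: 0.0905
```

```bash
python3 - <<'E'
from h import *
plan((.5558,.0197),.085,YAW)
p=read_camera('wrist');crop(p,'c46',170,140,340,290,4)
E
```

```text
pos [0.5578 0.0206 0.0875] jawdeg 3.96 tilt [ 0.001 -0.    -1.   ] yaw -0.001 slide [ 2.5 -0.7 -2. ] dist 3.3 w 0.0905 F [-0.2 -0.1 -0.2] j6 -0.12 t 62.73
```

View pics/c46.png

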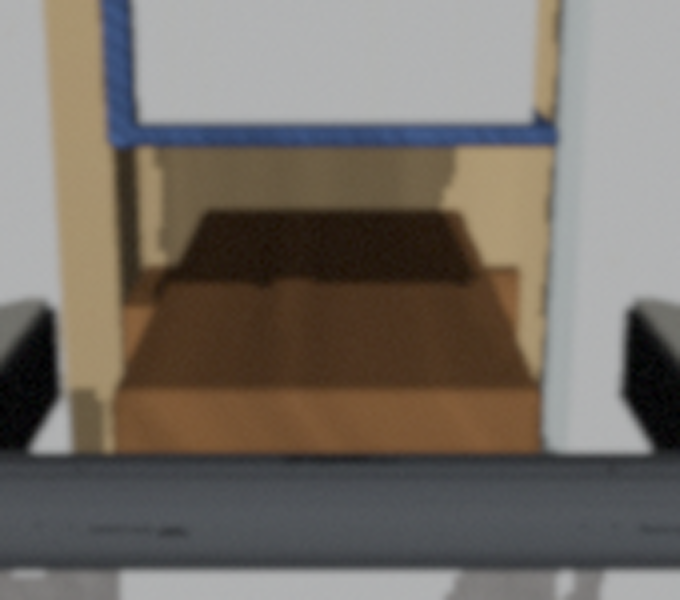

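>>> carry_out([
  {"slide": [0,0,-1.8],"yaw": 0,"grip": 0.5},
  {"slide": [0,0,0],"yaw": 0,"grip": 0.1},
  {"slide": [0,0,0],"yaw": 0,"grip": 0.1},
  {"slide": [0,0,0],"yaw": 0,"grip": 0.1},
  {"slide": [0,0,0],"yaw": 0,"grip": 0.1},
  {"slide": [0,0,0],"yaw": 0,"grip": 0.1},
  {"slide": [0,5,0],"yaw": 0,"grip": 0.1},
  {"slide": [0,6,0],"yaw": 0,"grip": 0.1},
  {"slide": [0,6,0],"yaw": 0,"grip": 0.1},
  {"slide": [0,3,0],"yaw": 0,"grip": 0.1},
  {"slide": [0,0,0],"yaw": 0,"grip": 0.1},
  {"slide": [0,0,0],"yaw": 0,"grip": 0.1},
], squeeze=20)

```text
clock: 63.78
ee_pos: [0.5545, 0.0409, 0.0867]
eef_rot: [-0.054, 1.569, 0.055]
ft_force: [4.7, 2.2, -0.7]
width: 0.0595
```

```bash
python3 - <<'E'
from h import *
plan((.5561,.0197),.085,YAW)
p=read_camera('wrist');crop(p,'c47',170,140,340,290,4)
E
```

```text
pos [0.5545 0.0409 0.0867] jawdeg 3.97 tilt [ 0.001  0.001 -1.   ] yaw -0.001 slide [  1.7 -21.3   0.1] dist 21.3 w 0.0595 F [ 4.7  2.2 -0.7] j6 -0.09 t 63.78
```

View pics/c47.png

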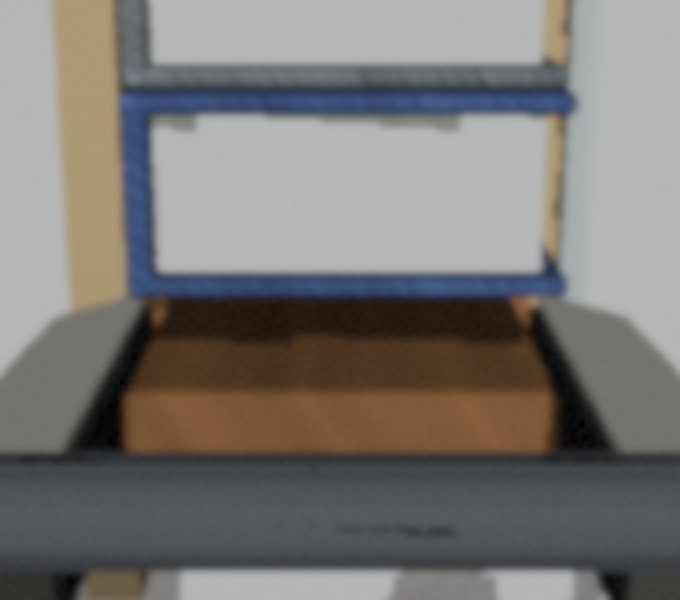

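Good; about 8–12 mm left. Continue in small steps.

>>> carry_out([
  {"slide": [0,2,0],"yaw": 0,"grip": 0.1},
  {"slide": [0,2,0],"yaw": 0,"grip": 0.1},
  {"slide": [0,2,0],"yaw": 0,"grip": 0.1},
  {"slide": [0,1,0],"yaw": 0,"grip": 0.1},
  {"slide": [0,0,0],"yaw": 0,"grip": 0.1},
  {"slide": [0,0,0],"yaw": 0,"grip": 0.1},
])

```text
clock: 64.33
ee_pos: [0.554, 0.0473, 0.0867]
eef_rot: [-0.054, 1.569, 0.054]
ft_force: [5.7, -0.2, -0.1]
width: 0.0594
```

>>> carry_out([
  {"slide": [0,1,0],"yaw": 0,"grip": 0.1},
  {"slide": [0,1,0],"yaw": 0,"grip": 0.1},
  {"slide": [0,0,0],"yaw": 0,"grip": 0.1},
  {"slide": [0,0,0],"yaw": 0,"grip": 0.1},
])

```text
clock: 64.67
ee_pos: [0.5539, 0.0492, 0.0867]
eef_rot: [-0.054, 1.569, 0.054]
ft_force: [4.9, -0.5, -1.0]
width: 0.0597
```

```bash
python3 - <<'E'
from h import *
plan((.5561,.0197),.085,YAW)
p=read_camera('wrist');crop(p,'c48',170,140,340,290,4)
E
```

```text
pos [0.5539 0.0492 0.0867] jawdeg 3.95 tilt [ 0.001 -0.    -1.   ] yaw -0.001 slide [  1.7 -29.6   0.1] dist 29.6 w 0.0597 F [ 4.9 -0.5 -1. ] j6 -0.07 t 64.67
```

View pics/c48.png

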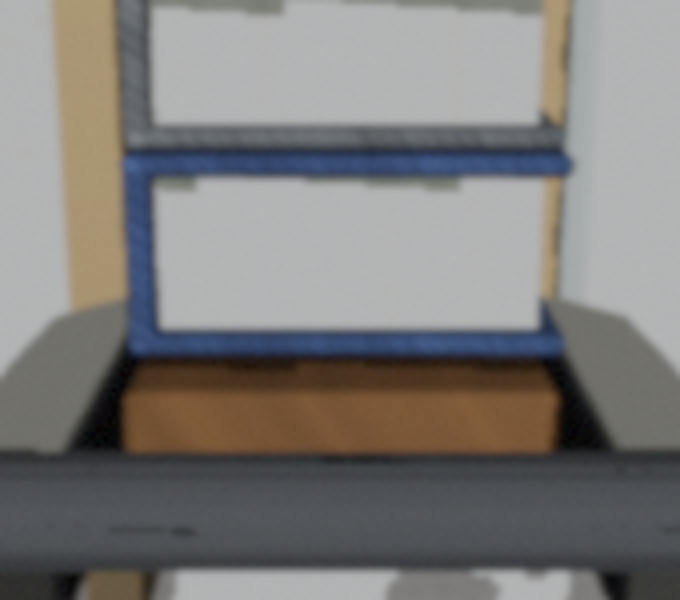

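>>> carry_out([
  {"slide": [0,1,0],"yaw": 0,"grip": 0.1},
  {"slide": [0,1,0],"yaw": 0,"grip": 0.1},
  {"slide": [0,1,0],"yaw": 0,"grip": 0.1},
  {"slide": [0,0,0],"yaw": 0,"grip": 0.1},
  {"slide": [0,0,0],"yaw": 0,"grip": 0.1},
])

```text
clock: 65.13
ee_pos: [0.5538, 0.0516, 0.0867]
eef_rot: [-0.055, 1.569, 0.053]
ft_force: [5.2, -4.1, -1.8]
width: 0.0597
```

>>> carry_out([
  {"slide": [0,1,0],"yaw": 0,"grip": 0.1},
  {"slide": [0,0,0],"yaw": 0,"grip": 0.1},
  {"slide": [0,0,0],"yaw": 0,"grip": 0.1},
])

```text
clock: 65.38
ee_pos: [0.5537, 0.0517, 0.0867]
eef_rot: [-0.055, 1.569, 0.052]
ft_force: [4.8, -7.0, -1.4]
width: 0.0597
```

>>> carry_out([
  {"slide": [0,1,0],"yaw": 0,"grip": 0.1},
  {"slide": [0,0,0],"yaw": 0,"grip": 0.1},
  {"slide": [0,0,0],"yaw": 0,"grip": 0.1},
])

```text
clock: 65.63
ee_pos: [0.5538, 0.0519, 0.0867]
eef_rot: [-0.056, 1.569, 0.051]
ft_force: [5.5, -10.6, -1.0]
width: 0.0598
```

>>> carry_out([
  {"slide": [0,1,0],"yaw": 0,"grip": 0.1},
  {"slide": [0,1,0],"yaw": 0,"grip": 0.1},
  {"slide": [0,0,0],"yaw": 0,"grip": 0.1},
  {"slide": [0,0,0],"yaw": 0,"grip": 0.1},
])

```text
clock: 65.97
ee_pos: [0.5538, 0.0523, 0.0867]
eef_rot: [-0.057, 1.568, 0.048]
ft_force: [5.0, -17.5, -0.5]
width: 0.0603
```

```bash
python3 - <<'E'
from h import *
plan((.5561,.0197),.085,YAW)
p=read_camera('wrist');crop(p,'c49',170,140,340,290,4)
p=read_camera('scene');crop(p,'d49',220,110,380,240,4.6)
E
```

```text
pos [0.5538 0.0523 0.0867] jawdeg 3.85 tilt [ 0.002 -0.006 -1.   ] yaw -0.003 slide [  1.9 -32.6   0. ] dist 32.7 w 0.0603 F [  5.  -17.5  -0.5] j6 -0.06 t 65.97
```

View pics/c49.png

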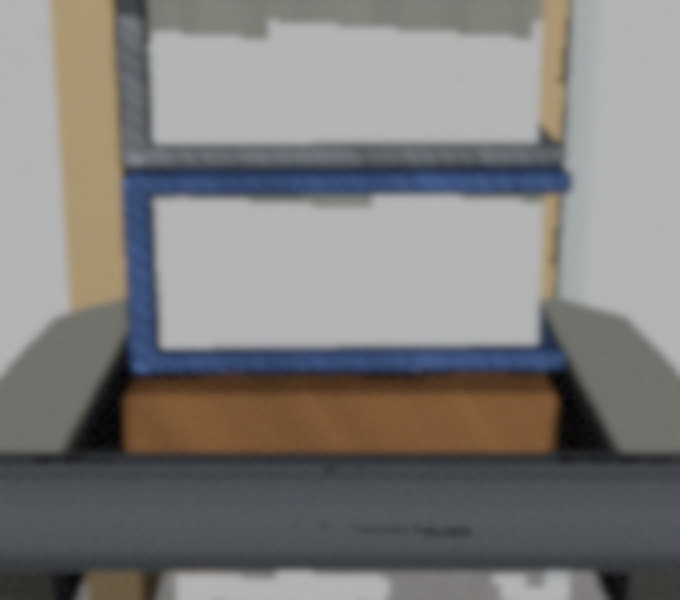

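View pics/d49.png

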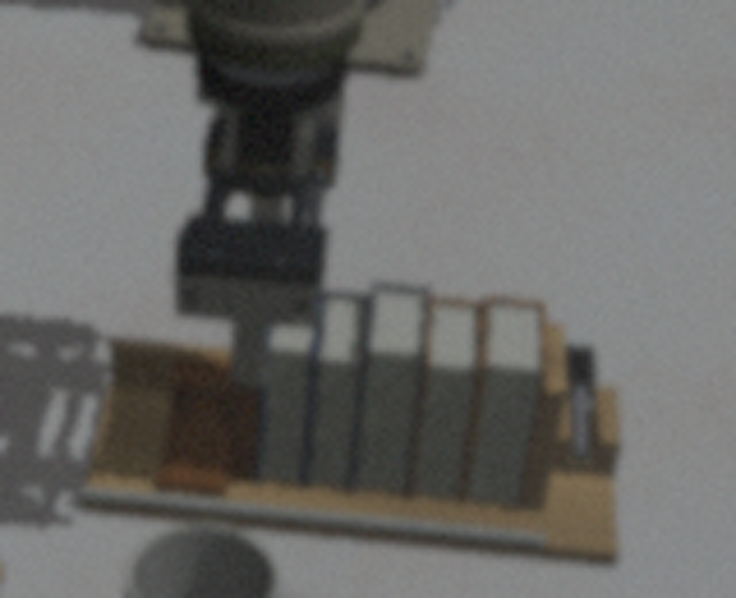

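>>> carry_out([
  {"slide": [0,-1.5,0],"yaw": 0,"grip": 0.1},
  {"slide": [0,-1,0],"yaw": 0,"grip": 0.1},
  {"slide": [0,0,0],"yaw": 0,"grip": 0.1},
  {"slide": [0,0,0],"yaw": 0,"grip": 0.5},
  {"slide": [0,0,0],"yaw": 0,"grip": 0.9},
  {"slide": [0,0,0],"yaw": 0,"grip": 0.9},
  {"slide": [0,0,0],"yaw": 0,"grip": 0.9},
  {"slide": [-20,0,0],"yaw": 0,"grip": 0.9},
  {"slide": [-32,0,0],"yaw": 0,"grip": 0.9},
  {"slide": [-32,0,0],"yaw": 0,"grip": 0.9},
  {"slide": [-32,0,0],"yaw": 0,"grip": 0.9},
  {"slide": [0,0,0],"yaw": 0,"grip": 0.9},
])

```text
clock: 67.07
ee_pos: [0.5563, 0.0541, 0.2102]
eef_rot: [-0.054, 1.56, 0.054]
ft_force: [1.5, -0.1, 0.8]
width: 0.0885
```

```bash
python3 - <<'E'
from h import *
plan((.5561,.0197),.085,YAW)
p=read_camera('wrist');save(p,'w50');crop(p,'c50',190,0,330,260,2.3)
p=read_camera('scene');crop(p,'d50',220,110,380,240,4.6)
for t in ['pin','mug','spool','tin']: print(t,[(np.round(d['point'],3).tolist(),round(d['score'],2)) for d in landmark_of(p,t)][:1])
E
```

```text
pos [0.5563 0.0541 0.2102] jawdeg 3.97 tilt [ 0.01  0.   -1.  ] yaw -0.001 slide [125.2 -34.2  -3.9] dist 129.9 w 0.0885 F [ 1.5 -0.1  0.8] j6 -0.06 t 67.07
pin [([0.461, 0.236, 0.025], 0.5)]
mug [([0.732, 0.059, -0.004], 0.77)]
spool [([0.58, 0.4, -0.002], 0.74)]
tin []
```

View pics/c50.png

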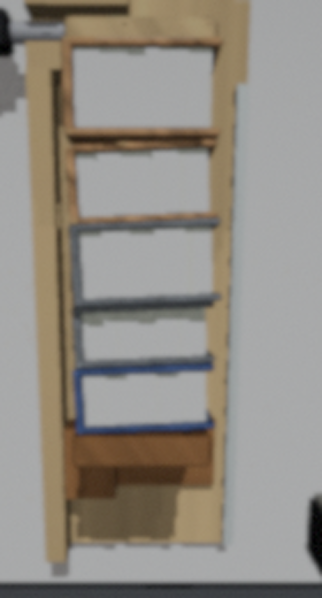

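View pics/d50.png

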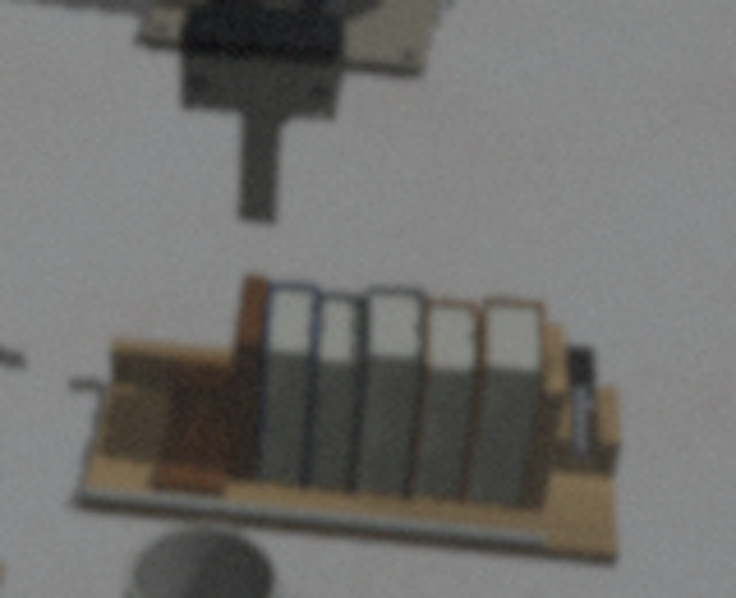

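>>> carry_out([
  {"slide": [-20,0,0],"yaw": 0,"grip": 0.9},
  {"slide": [-20,-30,0],"yaw": 0,"grip": 0.9},
  {"slide": [0,-30,-15],"yaw": 0,"grip": 0.9},
  {"slide": [0,-30,-15],"yaw": 0,"grip": 0.9},
  {"slide": [0,-30,-15],"yaw": 0,"grip": 0.9},
  {"slide": [0,-30,-15],"yaw": 0,"grip": 0.9},
  {"slide": [0,-30,-15],"yaw": 0,"grip": 0.9},
  {"slide": [0,-30,-15],"yaw": 0,"grip": 0.9},
  {"slide": [0,-30,-15],"yaw": 0,"grip": 0.9},
  {"slide": [0,-30,-15],"yaw": 0,"grip": 0.9},
  {"slide": [0,0,0],"yaw": 0,"grip": 0.9},
  {"slide": [0,0,0],"yaw": 0,"grip": 0.9},
])

```text
clock: 68.37
ee_pos: [0.4506, -0.2248, 0.2409]
eef_rot: [-0.05, 1.572, 0.053]
ft_force: [0.0, -0.7, 0.1]
width: 0.0888
```

```bash
python3 - <<'E'
from h import *
plan()
p=read_camera('scene');save(p,'s51');crop(p,'d51',220,130,380,240,4.6)
for t in ['pin','mug','spool','tin','stop_face','wall']: print(t,[(np.round(d['point'],3).tolist(),round(d['score'],2),np.round(invW(*d['point'][:2]),4)) for d in landmark_of(p,t)][:2])
print([(np.round(invW(*d['point'][:2]),4),round(d['point'][2],3)) for d in landmark_of(p,'book_a')])
p=read_camera('top');crop(p,'t51',90,130,290,260,3.9)
for t in ['pin','mug','spool','tin','stop_face','wall']: print(t,[(np.round(d['point'],3).tolist(),round(d['score'],2),np.round(invW(*d['point'][:2]),4)) for d in landmark_of(p,t)][:2])
print([(np.round(invW(*d['point'][:2]),4),round(d['point'][2],3)) for d in landmark_of(p,'book_a')])
E
```

```text
pos [ 0.4506 -0.2248  0.2409] jawdeg 3.75 tilt [-0.002  0.001 -1.   ] yaw 0 slide [0. 0. 0.] dist 0.0 w 0.0888 F [ 0.  -0.7  0.1] j6 -0.63 t 68.37
pin [([0.459, 0.236, 0.026], 0.48, array([-0.0817,  0.1333]))]
mug [([0.736, 0.059, -0.002], 0.7, array([ 0.1821, -0.0631])), ([0.552, 0.129, 0.012], 0.53, array([0.0033, 0.0194]))]
spool [([0.707, -0.066, -0.0], 0.58, array([ 0.144 , -0.1861]))]
tin [([0.58, 0.403, -0.001], 0.85, array([0.051 , 0.2907])), ([0.552, 0.128, 0.01], 0.72, array([0.0037, 0.0183]))]
stop_face [([0.553, 0.059, 0.01], 0.92, array([-0.0006, -0.0505])), ([0.546, 0.195, 0.008], 0.7, array([0.002 , 0.0859]))]
wall [([0.551, 0.111, 0.001], 0.72, array([0.0015, 0.0019])), ([0.546, 0.21, 0.009], 0.68, array([0.003 , 0.1011]))]
[(array([ 0.0009, -0.0396]), 0.012), (array([0.0045, 0.0207]), 0.012), (array([0.0028, 0.0833]), 0.005), (array([-0.0007,  0.0483]), 0.009), (array([ 0.0018, -0.0105]), 0.009)]
pin [([0.46, 0.238, 0.023], 0.61, array([-0.0807,  0.135 ])), ([0.492, 0.085, 0.028], 0.32, array([-0.0591, -0.02  ]))]
mug [([0.737, 0.057, 0.003], 0.97, array([ 0.1828, -0.0653]))]
spool [([0.707, -0.068, -0.0], 0.53, array([ 0.1439, -0.1879]))]
tin [([0.58, 0.403, -0.003], 0.65, array([0.0504, 0.2911]))]
stop_face [([0.559, 0.055, 0.009], 0.57, array([ 0.0051, -0.0543]))]
wall [([0.545, 0.209, 0.009], 0.91, array([0.0017, 0.1002]))]
[(array([0.0001, 0.0475]), 0.011), (array([0.0017, 0.02  ]), 0.01), (array([0.0051, 0.086 ]), 0.007), (array([-0.0002, -0.0124]), 0.008), (array([ 0.0049, -0.0365]), 0.008)]
```

View pics/d51.png

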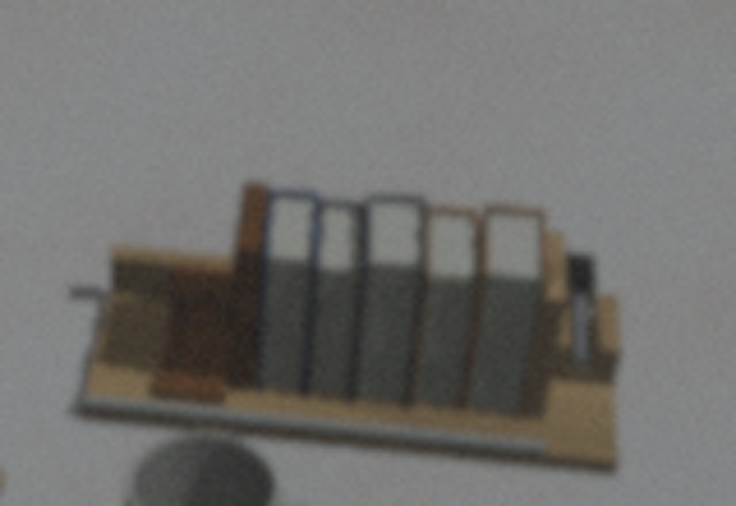

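View pics/t51.png

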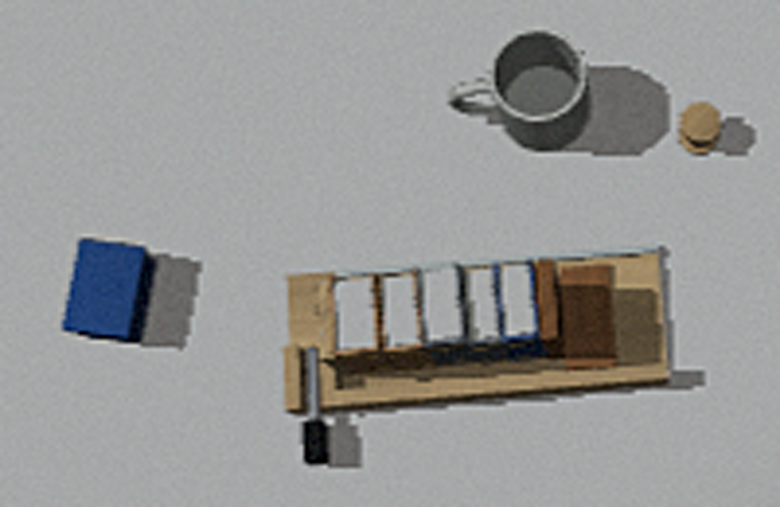

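```bash
python3 - <<'E'
from h import *
print(close_job())
E
```

```text
the job is handed in; nothing more can be done
None
```

The job is handed in. The pin is parked in the notch, and all five books stand in the rack, spines to the rail. The stop is pushed up against them. It took about 68 s of the 210 s.

- **Pin:** I drew it out and laid it in the notch before touching the stop. It was then found about 5 cm out of the notch with its head on the desk, in pictures taken from just after parking onwards. I noticed this only after the first book was in, so the stop was opened while the pin was out, and I re-parked it then. The last pictures show it in the notch, about 50 mm in front of the notch point.
- **Stop and books:** I opened the stop about 162 mm. Each book was pressed lightly against its neighbour until contact, then set down on the base board. I closed the stop until it met about 17 N of resistance. Its travel and the scene camera's estimate of its face both match 150 mm of books with no gaps.
- **Last checks:** The books look upright and square in the scene and top pictures. My own measurements put them within about 1–2 mm of centre front to back. The mug, spool and tin are where they started, to within a few millimetres.
- **Disagreement:** The networks were looser than my measurements. They gave up to 5 mm off centre front to back for some books, and the top camera put the stop face 4 mm off (y = -54 mm, not -50 mm). I put this down to network noise, since the contact forces and the pictures agree with a snug fit.

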